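# Recap the receiver ports under the splash guard and right the fallen bottle

## Task

Close up this reaction cabinet's receiver block: swing its clear splash guard up and back over centre until it stands open alone and leave it so, then screw every white screw cap standing on the table fully home on a port of the block (set it on, turn it backward until it drops into the thread start, then forward until it is down). Also stand the fallen square bottle upright on the round rubber mat, and leave everything else where it is.

Things in the scene. Friction and masses are not known exactly. Their poses are not given: they have to be found in the camera images.
- guard (a joint): hinge of the clear splash guard over the receiver block, rad: 0 shut (level, over the ports), 1.95 fully back against its stop; the guard falls shut below about 1.5 and falls open by itself above about 1.65. 350 g.
- guard_hinge (a point): a point midway on the guard's hinge axis, 105 mm above the table, 60 mm beyond the row of ports on the side away from the robot; the point turns with the guard, its y axis is the hinge axis. The guard is 296 mm wide and its panel reaches 108 mm from the hinge; shut, it covers the ports.
- guard_handle (a point): centre of the guard's round handle bar, 10 mm thick, 120 mm long parallel to the hinge, 136 mm from the hinge axis, its centre 28 mm beyond the panel's front edge; shut, it sticks out level towards the robot, 105 mm above the table; upright when the guard is at 1.57. Its axes turn with the guard: y along the bar, -x from the hinge to the bar.
- block: steel receiver block, fixed, 130 by 330 mm and 60 mm high; origin at the centre of its underside, y along the row of ports, x towards the hinge; the ports stand at y = -100, 0 and 100 mm on its top face.
- port0: threaded steel neck on the block's top face, at its y = -100 mm; origin on the neck's axis at its foot (60 mm above the table), z up. Neck top 30 mm above the origin; neck 30 mm across (25 mm at its tapered top), 38 mm over the threads. Right-hand thread (clockwise from above screws down), three starts, lead 24 mm per turn; each port is clocked at random.
- port1: neck like port0, at the block's y = 0. A cap set on a port rests with its lugs on a level crest (cap origin about 22 mm above the port's origin) or astride a stop (about 26 mm). Turned clockwise on the crest it jams against a stop. Turned counter-clockwise by up to a third of a turn, its lugs drop into the thread starts (see port2); sometimes it lands in them at once.
- port2: neck like port0, at the block's y = 100 mm. In the thread starts the cap's origin is 14 to 16 mm above the port's origin; the starts have only about 15 degrees of play, so press lightly and feel for the drop. From there about 100 degrees clockwise takes the cap down to home: cap origin 9.5 mm above the port's origin, its inner top on the neck's top.
- cap0: white plastic screw cap, 48 mm across, 30 mm high, 70 g, open below (bore 41 mm, 20.5 mm deep); origin at the centre of its open underside, z up out of its closed top. It starts standing on the table, closed top up; two or three of the caps are present. Three hidden inner lugs at the lower rim, a third of a turn apart. Any cap fits any port.
- cap1: white screw cap, the same as cap0 in every way.
- cap2: white screw cap, the same as cap0 in every way.
- bottle: amber square bottle with round black cap, 300 g, fallen on its side: body 56 by 56 mm and 85 mm tall, neck 26 mm across up to 92 mm, black cap 32 mm across up to 108 mm; origin at the centre of its bottom, z towards its cap (level while it lies).
- mat: black round rubber mat, fixed, 110 mm across, 3 mm thick; origin at the centre of its underside.
- beaker: bystander: glass beaker, 68 mm across, 85 mm high; origin at the centre of its bottom.
- wrench: bystander: steel wrench lying flat; origin at its middle underneath.
- flask: bystander: round amber bottle, 54 mm across, 110 mm high, standing; origin at the centre of its bottom.
- clampblock: bystander: dark steel clamp block 50 by 35 by 30 mm; origin at the centre of its underside.
- elbow: bystander: brass hose fitting, 32 mm across, 50 mm high, standing; origin at the centre of its underside.
There are look-alikes about, which are no part of the job. Leave any blue or red look-alike of the bottle alone.

How it is judged:
On the way:
1. the guard stands open by itself, past over-centre, with the robot not touching it (value of joint guard above 1.8 rad and contact force between guard and the fingers below 0.1 N and contact force between guard and the arm below 0.1 N), for 0.3 s.
At the end, for the whole second after the job is handed in: Guard stands open alone (above 1.8 rad); every cap present sits on a port within 4 mm of its axis, untilted, its origin under 11.5 mm above the port's origin (home is 9.5); the square bottle stands upright (0.1 rad) and still on the mat, centred within 30 mm (value of joint guard above 1.8 rad and ((horizontal distance between cap0 and port0 below 0.004 m and z of cap0 in the frame of port0 below 0.0115 m and angle between cap0's own z axis and vertical below 0.08 rad) or (horizontal distance between cap0 and port1 below 0.004 m and z of cap0 in the frame of port1 below 0.0115 m and angle between cap0's own z axis and vertical below 0.08 rad) or (horizontal distance between cap0 and port2 below 0.004 m and z of cap0 in the frame of port2 below 0.0115 m and angle between cap0's own z axis and vertical below 0.08 rad)) and ((horizontal distance between cap1 and port0 below 0.004 m and z of cap1 in the frame of port0 below 0.0115 m and angle between cap1's own z axis and vertical below 0.08 rad) or (horizontal distance between cap1 and port1 below 0.004 m and z of cap1 in the frame of port1 below 0.0115 m and angle between cap1's own z axis and vertical below 0.08 rad) or (horizontal distance between cap1 and port2 below 0.004 m and z of cap1 in the frame of port2 below 0.0115 m and angle between cap1's own z axis and vertical below 0.08 rad)) and ((horizontal distance between cap2 and port0 below 0.004 m and z of cap2 in the frame of port0 below 0.0115 m and angle between cap2's own z axis and vertical below 0.08 rad) or (horizontal distance between cap2 and port1 below 0.004 m and z of cap2 in the frame of port1 below 0.0115 m and angle between cap2's own z axis and vertical below 0.08 rad) or (horizontal distance between cap2 and port2 below 0.004 m and z of cap2 in the frame of port2 below 0.0115 m and angle between cap2's own z axis and vertical below 0.08 rad)) and angle between bottle's own z axis and vertical below 0.1 rad and horizontal distance between bottle and mat below 0.03 m and height (world z) of bottle below 0.008 m and linear speed of bottle below 0.02 m/s); the robot touches nothing.
It fails at once if a bystander is knocked over or moved by more than 50 mm (distance of any of beaker, wrench, flask, clampblock, elbow from where it was at the start of the episode above 0.05 m or angle between any of beaker, flask, clampblock, elbow's own z axis and vertical above 0.8 rad).
Of cap0, cap1, cap2 only 2 to 3 are there at a start; the rules pass over those that are not, and their reading is None.
At some moment in a run one of bottle, cap0, cap1, cap2 may be knocked a few centimetres aside while the robot is not near it.
Once in a run the grip may slacken for a moment while it holds something.
It also fails if it takes over 210 s, if anything falls off the work surface, if the arm or the gripper's body presses on something with over 40 N, if the wrist force passes 120 N, or if a joint passes its speed limit or range.

## Robot

A 7-joint arm with a two-finger parallel gripper is mounted at the origin on the work surface. World frame = base frame: x ahead of the robot, y to its left, z up, the work surface at z = 0. Lengths are in m, angles in rad, forces in N, time in s.
With the tool pointing down it reaches from about 0.425 to 1.025 m from the base axis. Payload 9.4 kg.
Tool frame: the origin (TCP) lies midway between the tips of the shut fingers; the grasp point (between the pads) lies 19 mm behind it (manip.pinch_z is the z of the grasp point in the tool frame, in m); z points along the fingers, y is the direction in which the jaws open and shut (so a half turn about z gives the same grasp; the last joint's range is limited). The gripper opens to 85 mm and grips with 20 to 120 N. Pads are 22 mm wide; open, the fingers measure 114 mm over their backs; the gripper's body (76 mm by 85 mm) begins 54 mm behind the grasp point. The pads swing forward as they close: fully open they stand 13 mm farther back than shut.
Start: joints at [1.063, 0.599, -0.003, 1.599, 0.002, 0.943, -0.08], TCP at [0.303, -0.659, 0.231] pointing down, gripper open.
Joint ranges: [-2.57, 2.57], [-0.35, 1.97], [-1.29, 1.29], [0.11, 2.56], [-1.05, 4.19], [0.11, 1.86], [-2.63, 2.63]. Speed limits (rad/s): [2.22, 2.22, 3.01, 3.01, 3.14, 3.14, 3.14].

## Interface

Orientations are given as a unit quaternion [x, y, z, w].
In Python, from plant import manip gives the robot as it stands.
- The arm moves only by the tool move_arm, never from a script. Its argument "steps" is a list of rows, each a list of 7 numbers: the shift along the tool's x, y, z as a fraction of full scale, then the turn, a rotation vector about the tool's x, y, z as a fraction of full scale, then the closure, from -1 (fully open) to 1 (shut). A call has 1 to 5 rows; each row shifts and turns the pose as measured when the row begins, along the tool's axes as they then stand; what a row does not reach is not made up. Full scale, the value 1, is 40 cm for a shift and pi rad for a turn. A row lasts 1/12 s, in which the tool goes at most 41.7 mm and 7.16 degrees, less where a joint would pass 70% of its speed; a pose out of reach is approached as far as the arm can. A call with a number of a shift or a turn outside -1 to 1 is refused whole. A call with a gripper value outside its range is refused whole. The fingers move at their own pace and stop on an object; "newtons" is the grip in N (left out, the last holds). Time passes only in rows, so rows that do not move let the fingers close. It gives the time, the measured TCP pose, the force and the opening at its end, in the units of the state.
- manip.sense(): the state, without advancing time (a new reading comes with each control period).
- manip.grab_frame(name): name is "scene" or "top" or "wrist"; returns the picture (480x640x3 uint8, red, green, blue); there is no depth.
- manip.calibration(name): a dict with "camera_matrix" (3x3 intrinsics, pixels), "origin" and "rotation" of the camera in the world. Camera axes: x right, y down, z forward; pixel columns grow to the right and rows downward; lengths in m; the calibration is good to about 2 mm. A picture is of the moment at which its call begins: read the wrist's pose just before it. calibration takes no time and is no camera call; for the wrist camera it gives the pose at the moment of the call.
- manip.finish_job(): hands the job in, once; it reports no verdict.
Trained networks look in the newest picture that a camera, given by its name, has taken for a name from the list of things; names that differ only in an ending like _2 or _b are one class to them, and where a whole thing is asked for, a point or a joint stands for the part that bears it (a point fixed in the world has none). Each returns a list of dicts, best first, with "p" (0 to 1); they miss things now and then, are a little off and sometimes report something else, mostly with a low value. They report only what shows in the picture. A call takes as long as a camera call. They do not tell look-alikes from the thing itself.
- manip.look_for(camera, name): "extent" ([left, top, right, bottom] in pixels, round what is visible of it).
- manip.place_of(camera, name): "position" ([column, row] in pixels: a listed point, or the origin of a listed thing).
The state is a dict: "clock": time; "joints": joint angles; "qvel": joint speeds; "effort": joint torques, N m; "tool_pos": TCP position; "tcp_rot": TCP orientation; "ft_force": force on the tool from outside, world axes, zero at the start; "ft_torque": the same for the moment, N m; "finger_gap": finger opening in m.
Only numpy, scipy, OpenCV 4.12 (cv2) and the standard library are available. Lean on these libraries where they do the work, as an engineer would, in place of code of your own. Each camera call takes 0.05 s, during which the arm holds its last target.

## Working session

There is one attempt and no reset: what is moved stays moved. The work goes in short steps, Python scripts to look and compute and a tool call to move; the robot and the scene stay as the last step left them, time stands still between calls to the robot, and variables do not carry over. Pictures are saved under pics/ and viewed, and the job is handed in when it is done.

Besides the shell and the picture viewer there is one more tool, called after ">>>" as name([rows], argument=value, ...), one row to a line, values as JSON. move_arm: Moves the arm, as the interface text tells. Its arguments: {"type":"object","properties":{"steps":{"type":"array","items":{"type":"array","items":{"type":"number","minimum":-1,"maximum":1}}},"newtons":{"type":"number"}},"required":["steps"]}

```bash
ls; mkdir -p pics
cat > h.py <<'E'
from plant import manip
import numpy as np, cv2
from scipy.spatial.transform import Rotation as R
def snap(cam,fn):
    im=manip.grab_frame(cam); cv2.imwrite('pics/'+fn+'.png',cv2.cvtColor(im,cv2.COLOR_RGB2BGR)); return im
def ray(c,px):
    K=np.array(c['camera_matrix']);Rm=np.array(c['rotation']);o=np.array(c['origin'])
    d=Rm@np.linalg.solve(K,[px[0],px[1],1.0]); return o,d
def at_z(c,px,z):
    o,d=ray(c,px); return o+d*(z-o[2])/d[2]
def proj(c,P):
    K=np.array(c['camera_matrix']);Rm=np.array(c['rotation']);o=np.array(c['origin'])
    q=K@(Rm.T@(np.array(P)-o)); return q[:2]/q[2]
E
python3 - <<'E'
from h import *
for c in ['scene','top','wrist']:
    snap(c,c+'0')
    k=manip.calibration(c);print(c,np.round(k['camera_matrix'],1).tolist(),np.round(k['origin'],3),np.round(k['rotation'],3).tolist())
print(manip.sense(), manip.pinch_z)
E
```

```text
pics
scene [[574.0, 0.0, 324.3], [0.0, 574.0, 240.4], [0.0, 0.0, 1.0]] [1.269 0.576 1.042] [0.416, 0.826, -0.335, -0.18]
top [[513.0, 0.0, 321.9], [0.0, 513.0, 239.5], [0.0, 0.0, 1.0]] [0.378 0.035 1.259] [-0.703, 0.709, -0.041, 0.039]
wrist [[426.1, 0.0, 321.3], [0.0, 426.1, 235.9], [0.0, 0.0, 1.0]] [ 0.375 -0.626  0.373] [0.832, -0.533, -0.084, 0.13]
{'clock': 0.15, 'joints': array([ 1.0632928 ,  0.5999327 , -0.00252392,  1.59997266,  0.00183492,
        0.94287586, -0.07981025]), 'qvel': array([-0.00065461, -0.00135406,  0.00060007, -0.00176578,  0.00085733,
        0.00021178, -0.00236449]), 'effort': array([ 2.82383284e-03, -7.76998186e+01,  1.56670433e+00, -2.58237022e+01,
        1.25134367e-02,  6.71705202e-03,  2.81770281e-05]), 'tool_pos': array([ 0.30258336, -0.65844155,  0.2306124 ]), 'tcp_rot': array([ 9.76884806e-01,  2.13765580e-01, -2.00653129e-04, -5.58975119e-04]), 'ft_force': array([ 0.28756265, -0.05038215,  0.89371163]), 'ft_torque': array([ 0.02539637, -0.01398819, -0.04477054]), 'finger_gap': 0.08543625933843445} -0.0187
```

```bash
sed -i "s/Rm=np.array(c\['rotation'\])/Rm=R.from_quat(c['rotation']).as_matrix()/" h.py
python3 - <<'E'
from h import *
snap('top','top0')
names=['guard_handle','guard_hinge','block','port0','cap0','bottle','mat','beaker','wrench','flask','clampblock','elbow']
zs=[.105,.105,0,.06,0,.028,0,0,0,0,0,0]
k=manip.calibration('top')
for n,z in zip(names,zs):
    for r in manip.place_of('top',n)[:5]:
        if r['p']>.2: print(n,round(r['p'],2),np.round(r['position'],1),np.round(at_z(k,r['position'],z),4))
E
```

```text
guard_handle 0.74 [336.9 224.2] [ 0.5435 -0.003   0.105 ]
guard_hinge 0.94 [335.6 166.2] [ 0.6784 -0.0017  0.105 ]
block 0.72 [337.2 204.9] [ 0.6071 -0.0078  0.    ]
cap0 0.73 [419.3 257.4] [ 0.4743 -0.2082  0.    ]
cap0 0.68 [370.7 257.2] [ 0.4759 -0.0886  0.    ]
cap0 0.59 [302.3 254.7] [0.4836 0.0797 0.    ]
bottle 0.95 [210.2 305.5] [0.362  0.2984 0.028 ]
bottle 0.85 [225.4 271.8] [0.4418 0.2632 0.028 ]
bottle 0.74 [133.2 331. ] [0.3038 0.4796 0.028 ]
bottle 0.68 [205.1 204.4] [0.6061 0.3146 0.028 ]
bottle 0.57 [414.8 258.2] [ 0.4703 -0.1919  0.028 ]
mat 0.59 [468.3 250.9] [ 0.4893 -0.3295  0.    ]
beaker 0.9 [175.1 164.5] [0.7136 0.3979 0.    ]
beaker 0.56 [260.8 277.5] [0.4285 0.1816 0.    ]
wrench 0.81 [505.1 300.7] [ 0.3666 -0.4142  0.    ]
flask 0.73 [443.5 191.2] [ 0.6395 -0.2737  0.    ]
clampblock 0.78 [264.4 280.7] [0.4206 0.1728 0.    ]
elbow 0.6 [437.6 226.8] [ 0.5499 -0.2559  0.    ]
```

View pics/top0.png

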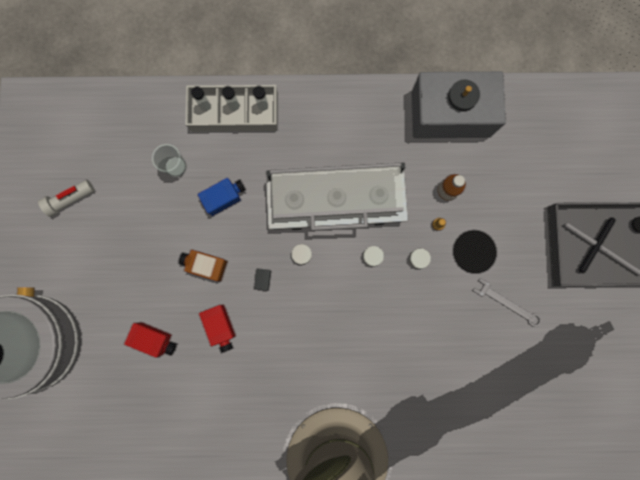

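View pics/scene0.png

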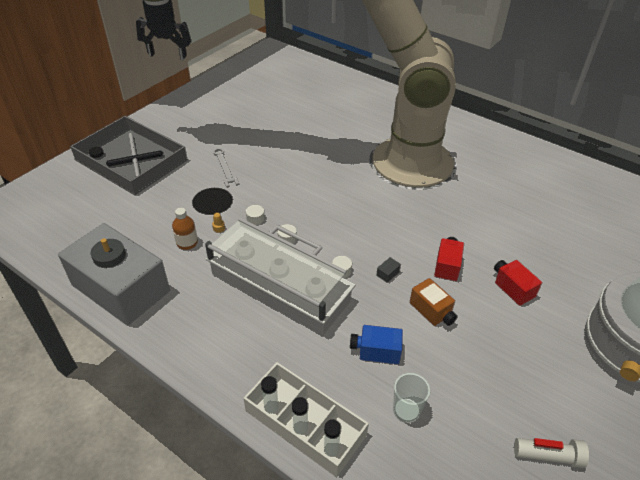

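View pics/wrist0.png

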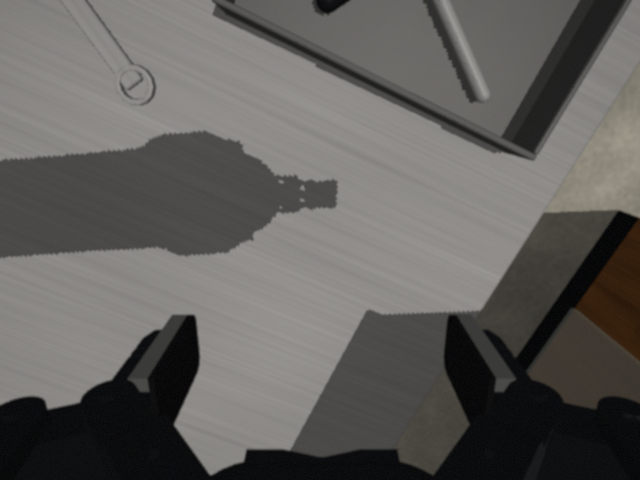

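Run:
```python
from h import *
im=snap('top','top1'); c=cv2.resize(im[140:300,170:490],None,fx=2.5,fy=2.5,interpolation=cv2.INTER_CUBIC)
cv2.imwrite('pics/top1z.png',c[:,:,::-1])
im=snap('scene','scene1'); c=cv2.resize(im[190:350,170:490],None,fx=2.5,fy=2.5,interpolation=cv2.INTER_CUBIC)
cv2.imwrite('pics/scene1z.png',c[:,:,::-1])
for cam in ['top','scene']:
  k=manip.calibration(cam)
  for n,z in [('port0',.06),('port1',.06),('guard_handle',.105),('guard_hinge',.105),('cap0',0.),('block',0)]:
    for r in manip.place_of(cam,n)[:4]:
        print(cam,n,round(r['p'],2),np.round(r['position'],1),np.round(at_z(k,r['position'],z),4))
```

```text
top guard_handle 0.61 [339.8 225.2] [ 0.5412 -0.0096  0.105 ]
top guard_hinge 0.97 [334.5 165.6] [0.6798 0.0008 0.105 ]
top cap0 0.76 [306.3 256.6] [0.4788 0.0699 0.    ]
top cap0 0.61 [418.3 257.9] [ 0.4731 -0.2057  0.    ]
top cap0 0.6 [373.1 256.2] [ 0.4783 -0.0945  0.    ]
top block 0.75 [335.3 203.1] [ 0.6117 -0.0031  0.    ]
scene guard_handle 0.69 [298.7 235.1] [ 0.531  -0.0129  0.105 ]
scene guard_hinge 0.81 [259.1 272.4] [ 0.6736 -0.0106  0.105 ]
scene cap0 0.8 [338.6 268.8] [0.4815 0.0699 0.    ]
scene cap0 0.73 [287.1 237.2] [ 0.4724 -0.098   0.    ]
scene cap0 0.51 [256.9 218.6] [ 0.4663 -0.205   0.    ]
scene block 0.92 [282.8 288.7] [0.6122 0.0013 0.    ]
```

View pics/top1z.png

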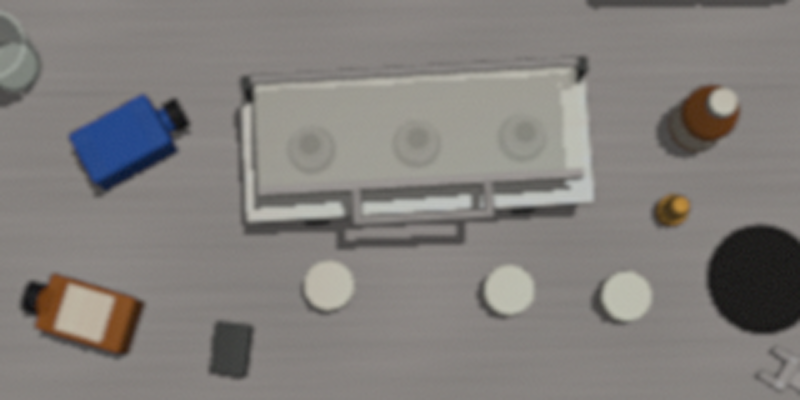

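View pics/scene1z.png

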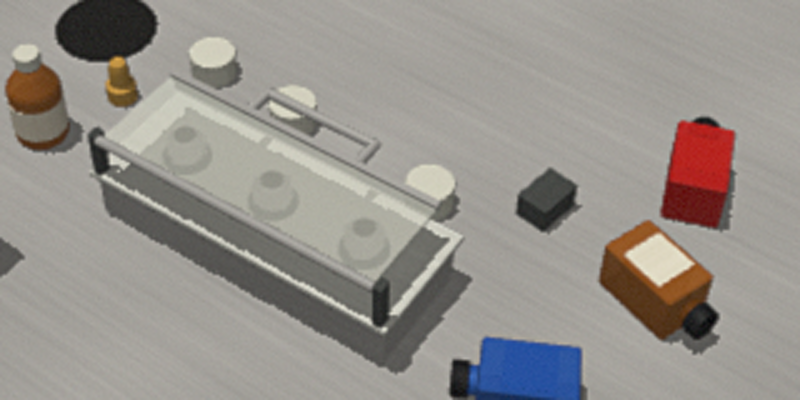

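Run:
```python
from h import *
from scipy.optimize import least_squares
T=np.array([[310,139],[417,135],[523,129],[355,217],[492,211]])/2.5+[170,140]
S=np.array([[365,228],[273,180],[186,135],[378,145],[272,92]])/2.5+[170,190]
B=np.array([[0,.1,.09],[0,0,.09],[0,-.1,.09],[-.076,.06,.105],[-.076,-.06,.105]])
kt,ks=manip.calibration('top'),manip.calibration('scene')
def res(p,which=(0,1)):
    Rz=R.from_euler('z',p[2]).as_matrix(); W=B@Rz.T+[p[0],p[1],0]
    o=[]
    for i,(k,m) in enumerate([(kt,T),(ks,S)]):
        if i in which: o+= [proj(k,w)-q for w,q in zip(W,m)]
    return np.ravel(o)
for w in [(0,),(1,),(0,1)]:
    s=least_squares(res,[.61,0,0],args=(w,)); print(w,s.x,np.round(s.fun,1))
```

```text
(0,) [ 0.61666529 -0.00449679  0.04298241] [-0.2  0.5  0.2 -0.1  0.8  0.1  0.6 -0.  -1.4 -0.4]
(1,) [ 0.61258824 -0.00428354  0.03899959] [ 0.2  0.   0.3 -0.1  0.5 -0.4 -0.5  0.3 -0.5  0.3]
(0, 1) [ 0.61490973 -0.00408125  0.04147404] [-0.3  1.2 -0.   0.6  0.7  0.9  0.4  0.7 -1.6  0.5 -0.3  0.6 -0.3  0.5
 -0.2  0.3 -1.1  0.8 -1.1  0.9]
```

```bash
cat >> h.py <<'E'
def Rdown(psi,tilt=0.,axis=(1,0,0)):
    c,s=np.cos(psi),np.sin(psi)
    M=np.array([[c,s,0],[s,-c,0],[0,0,-1.]])
    return R.from_matrix(M)
def plan(waypts,g,maxs=.1,maxr=.038,start=None):
    """waypts: list of (pos,Rot)"""
    s=manip.sense()
    p,q=(np.array(s['tool_pos']),R.from_quat(s['tcp_rot'])) if start is None else start
    rows=[]
    for P,Q in waypts:
        P=np.array(P)
        n=max(1,int(np.ceil(np.linalg.norm(P-p)/.4/maxs-1e-6)),int(np.ceil((Q*q.inv()).magnitude()/np.pi/maxr-1e-6)))
        for i in range(n):
            f=1/(n-i)
            dp=(P-p)*f; rv=(q.inv()*Q).as_rotvec()*f
            r=np.round(np.r_[q.inv().apply(dp)/.4, rv/np.pi],3)
            rows.append([float(x)+0 for x in r]+[g])
            p=p+q.apply(r[:3]*.4); q=q*R.from_rotvec(r[3:]*np.pi)
    for i in range(0,len(rows),5): print(str(rows[i:i+5]).replace(' ','').replace('.0,',',').replace('-0,','0,'))
    return rows
def st():
    s=manip.sense(); q=R.from_quat(s['tcp_rot']); M=q.as_matrix()
    print('t%.2f'%s['clock'],'pos',np.round(s['tool_pos'],4),'psi %.1f'%np.degrees(np.arctan2(M[1,0],M[0,0])),'z',np.round(M[:,2],3),'F',np.round(s['ft_force'],1),'T',np.round(s['ft_torque'],2),'gap %.4f'%s['finger_gap'],'j',np.round(s['joints'],3))
    import json
    open('log.jsonl','a').write(json.dumps({k:np.asarray(v).tolist() for k,v in s.items()})+'\n')
    return s
E
python3 - <<'E'
from h import *
st()
Q=Rdown(np.radians(92.4))
plan([([.539,-.007,.20],Q)],0.42)
E
```

```text
t1.50 pos [ 0.3028 -0.6587  0.2313] psi 24.7 z [-0.  0. -1.] F [ 1.   0.2 -0.2] T [ 0.01 -0.02 -0.04] gap 0.0857 j [ 1.063  0.599 -0.003  1.599  0.002  0.943 -0.08 ]
[[0.068,-0.069,0.004,0,0,-0.021,0.42],[0.072,-0.064,0.004,0,0,-0.021,0.42],[0.076,-0.059,0.004,0,0,-0.021,0.42],[0.08,-0.054,0.004,0,0,-0.021,0.42],[0.083,-0.049,0.004,0,0,-0.021,0.42]]
[[0.086,-0.043,0.004,0,0,-0.021,0.42],[0.089,-0.037,0.005,0,0,-0.021,0.42],[0.091,-0.031,0.004,0,0,-0.021,0.42],[0.093,-0.025,0.005,0,0,-0.021,0.42],[0.094,-0.019,0.004,0,0,-0.021,0.42]]
[[0.095,-0.013,0.005,0,0,-0.021,0.42],[0.096,-0.006,0.004,0,0,-0.021,0.42],[0.096,0,0.005,0,0,-0.021,0.42],[0.096,0.006,0.004,0,0,-0.021,0.42],[0.096,0.013,0.005,0,0,-0.021,0.42]]
[[0.094,0.019,0.004,0,0,-0.02,0.42],[0.093,0.025,0.005,0,0,-0.021,0.42],[0.092,0.031,0.004,0,0,-0.02,0.42]]
```

>>> move_arm([
  [0.068, -0.069, 0.004, 0, 0, -0.021, 0.42],
  [0.072, -0.064, 0.004, 0, 0, -0.021, 0.42],
  [0.076, -0.059, 0.004, 0, 0, -0.021, 0.42],
  [0.08, -0.054, 0.004, 0, 0, -0.021, 0.42],
  [0.083, -0.049, 0.004, 0, 0, -0.021, 0.42],
], newtons=40)

```text
clock: 1.92
tool_pos: [0.3642, -0.4807, 0.2215]
tcp_rot: [0.929, 0.37, -0.002, 0.003]
ft_force: [1.2, 0.1, -0.4]
finger_gap: 0.0259
```

>>> move_arm([
  [0.086, -0.043, 0.004, 0, 0, -0.021, 0.42],
  [0.089, -0.037, 0.005, 0, 0, -0.021, 0.42],
  [0.091, -0.031, 0.004, 0, 0, -0.021, 0.42],
  [0.093, -0.025, 0.005, 0, 0, -0.021, 0.42],
  [0.094, -0.019, 0.004, 0, 0, -0.021, 0.42],
])

```text
clock: 2.33
tool_pos: [0.4308, -0.2915, 0.2122]
tcp_rot: [0.851, 0.524, -0.002, 0.004]
ft_force: [0.5, -0.8, -0.9]
finger_gap: 0.0248
```

Run:
```python
from h import *
st()
Q=Rdown(np.radians(92.4))
plan([([.539,-.007,.20],Q)],0.42)
```

```text
t2.33 pos [ 0.4308 -0.2915  0.2122] psi 63.3 z [ 0.001 -0.01  -1.   ] F [ 0.5 -0.8 -0.9] T [ 0.02 -0.05 -0.03] gap 0.0248 j [ 0.642  0.387 -0.216  2.08   0.141  0.684 -0.135]
[[0.095,-0.01,0.003,0,0,-0.02,0.42],[0.095,-0.004,0.003,0,0,-0.02,0.42],[0.095,0.002,0.003,0,0,-0.02,0.42],[0.095,0.008,0.003,0,0.001,-0.02,0.42],[0.094,0.014,0.003,0,0.001,-0.02,0.42]]
[[0.093,0.02,0.004,0,0,-0.021,0.42],[0.091,0.026,0.004,0,0.001,-0.02,0.42],[0.09,0.032,0.003,0.001,0,-0.021,0.42]]
```

>>> move_arm([
  [0.095, -0.01, 0.003, 0, 0, -0.02, 0.42],
  [0.095, -0.004, 0.003, 0, 0, -0.02, 0.42],
  [0.095, 0.002, 0.003, 0, 0, -0.02, 0.42],
  [0.095, 0.008, 0.003, 0, 0.001, -0.02, 0.42],
  [0.094, 0.014, 0.003, 0, 0.001, -0.02, 0.42],
])

```text
clock: 2.75
tool_pos: [0.4993, -0.1042, 0.206]
tcp_rot: [0.754, 0.657, 0.001, 0.004]
ft_force: [0.9, -0.5, -0.0]
finger_gap: 0.0248
```

>>> move_arm([
  [0.093, 0.02, 0.004, 0, 0, -0.021, 0.42],
  [0.091, 0.026, 0.004, 0, 0.001, -0.02, 0.42],
  [0.09, 0.032, 0.003, 0.001, 0, -0.021, 0.42],
  [0, 0, 0, 0, 0, 0, 0.42],
])

```text
clock: 3.08
tool_pos: [0.5422, 0.0169, 0.2028]
tcp_rot: [0.679, 0.734, 0.004, 0.002]
ft_force: [1.1, 1.3, 0.7]
finger_gap: 0.0249
```

Run:
```python
from h import *
st()
snap('wrist','w1')
k=manip.calibration('wrist')
for n,z in [('guard_handle',.105),('port0',.06),('cap0',0.)]:
    for r in manip.place_of('wrist',n)[:4]:
        print(n,round(r['p'],2),np.round(r['position'],1),np.round(at_z(k,r['position'],z),4))
Q=Rdown(np.radians(92.4))
plan([([.539,-.007,.095],Q)],0.42)
```

```text
t3.08 pos [0.5422 0.0169 0.2028] psi 94.5 z [ 0.008  0.002 -1.   ] F [1.1 1.3 0.7] T [ 0.1  -0.02  0.04] gap 0.0249 j [ 0.146  0.44  -0.387  2.036  0.251  0.702 -0.32 ]
guard_handle 0.69 [310.2 271.9] [ 0.5373 -0.0086  0.105 ]
cap0 0.9 [250.4 114.4] [0.4832 0.0764 0.    ]
cap0 0.89 [237.7 312.3] [ 0.4759 -0.0963  0.    ]
[[-0.012,-0.001,0.089,0,0,0.002,0.42],[-0.012,-0.001,0.089,0.001,0.001,0.003,0.42],[-0.011,-0.001,0.09,0,0,0.002,0.42]]
```

View pics/w1.png

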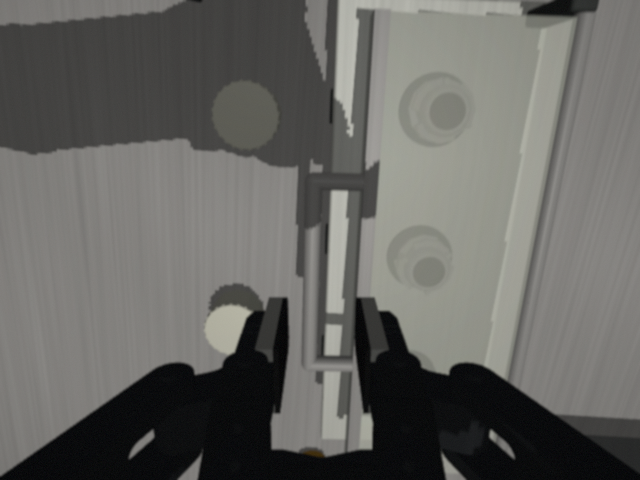

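>>> move_arm([
  [-0.02, -0.003, 0.04, 0, 0, 0.003, 0.42],
  [-0.02, -0.003, 0.04, 0.001, 0.001, 0.003, 0.42],
  [-0.018, -0.003, 0.04, 0, 0, 0.003, 0.42],
  [0, 0, 0.03, 0, 0, 0, 0.42],
  [0, 0, 0, 0, 0, 0, 0.42],
])

```text
clock: 3.7
tool_pos: [0.5356, -0.0266, 0.1418]
tcp_rot: [0.7, 0.714, -0.0, 0.003]
ft_force: [-0.1, 1.6, -0.8]
finger_gap: 0.0248
```

Run:
```python
from h import *
st()
snap('wrist','w2')
Q=Rdown(np.radians(92.4))
plan([([.538,-.007,.095],Q)],0.42)
```

```text
t3.70 pos [ 0.5356 -0.0266  0.1418] psi 91.1 z [ 0.004 -0.004 -1.   ] F [-0.1  1.6 -0.8] T [ 0.   -0.08 -0.05] gap 0.0248 j [ 0.169  0.517 -0.321  2.102  0.306  0.563 -0.352]
[[0.025,0.003,0.059,0.001,0.001,-0.004,0.42],[0.025,0.003,0.06,0,0.001,-0.003,0.42]]
```

View pics/w2.png

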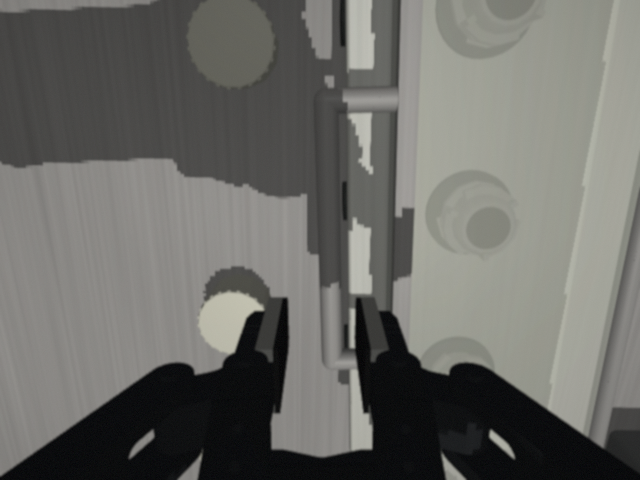

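>>> move_arm([
  [0.025, 0.005, 0.035, 0.001, 0.001, -0.003, 0.42],
  [0.015, 0.003, 0.04, 0, 0.001, -0.003, 0.42],
  [0, 0, 0.03, 0, 0, 0, 0.42],
  [0, 0, 0.013, 0, 0, 0, 0.42],
  [0, 0, 0, 0, 0, 0, 0.42],
])

```text
clock: 4.17
tool_pos: [0.5407, -0.0126, 0.0963]
tcp_rot: [0.695, 0.719, 0.003, 0.002]
ft_force: [0.4, -0.1, 0.4]
finger_gap: 0.0244
```

Run:
```python
from h import *
st()
snap('wrist','w3')
```

```text
t4.17 pos [ 0.5407 -0.0126  0.0963] psi 91.9 z [ 0.006  0.001 -1.   ] F [ 0.4 -0.1  0.4] T [ 0.01  0.03 -0.02] gap 0.0244 j [ 0.115  0.589 -0.282  2.125  0.351  0.464 -0.403]
```

View pics/w3.png

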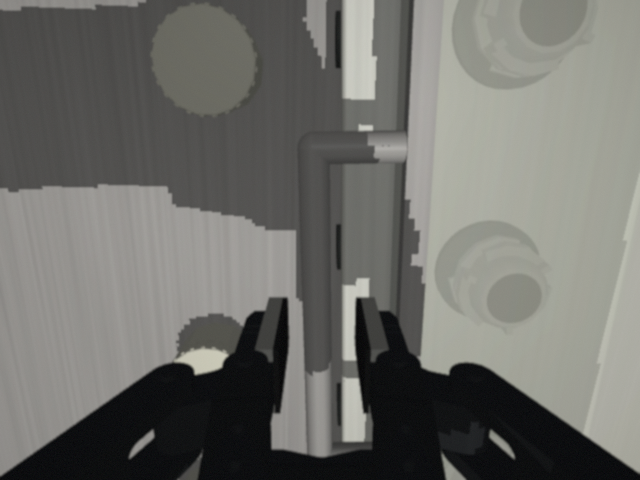

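Bar (column ~317) is between the fingers, force zero. Close on it.

>>> move_arm([
  [0, 0, 0, 0, 0, 0, 1],
  [0, 0, 0, 0, 0, 0, 1],
  [0, 0, 0, 0, 0, 0, 1],
  [0, 0, 0, 0, 0, 0, 1],
], newtons=30)

```text
clock: 4.55
tool_pos: [0.5392, -0.0127, 0.0986]
tcp_rot: [0.695, 0.719, 0.002, 0.001]
ft_force: [-1.2, 0.9, -1.7]
finger_gap: 0.0088
```

Run:
```python
from h import *
s=st()
yaw=.0415; u=np.array([np.cos(yaw),np.sin(yaw),0])
# bar center rel hinge at radius .136; TCP offset from bar kept constant
p=s['tool_pos']; q=R.from_quat(s['tcp_rot'])
wp=[]
for th in np.arange(.1,1.86,.25).tolist()+[1.87]:
    d=.136*((1-np.cos(th))*u+np.sin(th)*np.array([0,0,1])); wp.append((p+d,q))
plan(wp,1,maxs=.085)
```

```text
t4.55 pos [ 0.5392 -0.0127  0.0986] psi 91.9 z [ 0.004  0.    -1.   ] F [-1.2  0.9 -1.7] T [0.06 0.18 0.05] gap 0.0088 j [ 0.116  0.585 -0.284  2.126  0.349  0.469 -0.402]
[[0,0.002,-0.034,0,0,0,1],[0,0.019,-0.082,0,0,0,1],[0,0.02,-0.038,0,0,0,1],[0.001,0.019,-0.038,0,0,0,1],[0,0.057,-0.063,0,0,0,1]]
[[0.001,0.07,-0.047,0,0,0,1],[0,0.08,-0.029,0,0,0,1],[0.001,0.084,-0.007,0,0,0,1],[0,0.042,0.007,0,0,0,1],[0,0.042,0.006,0,0,0,1]]
[[0,0.007,0.002,0,0,0,1]]
```

>>> move_arm([
  [0, 0.002, -0.034, 0, 0, 0, 1],
  [0, 0.01, -0.041, 0, 0, 0, 1],
  [0, 0.01, -0.041, 0, 0, 0, 1],
])

```text
clock: 4.8
tool_pos: [0.5469, -0.0122, 0.1446]
tcp_rot: [0.695, 0.719, 0.001, 0.0]
ft_force: [11.0, -0.2, -8.6]
finger_gap: 0.0089
```

Run:
```python
from h import *
s=st(); snap('scene','s2')
yaw=.0415; u=np.array([np.cos(yaw),np.sin(yaw),0])
print((s['tool_pos']-[.5392,-.0127,.0986])/.136)
```

```text
t4.80 pos [ 0.5469 -0.0122  0.1446] psi 92.0 z [ 0.001  0.001 -1.   ] F [11.  -0.2 -8.6] T [-0.16 -2.11  0.13] gap 0.0089 j [ 0.155  0.525 -0.334  2.074  0.3    0.587 -0.354]
[0.05630159 0.00339529 0.33807442]
```

View pics/s2.png

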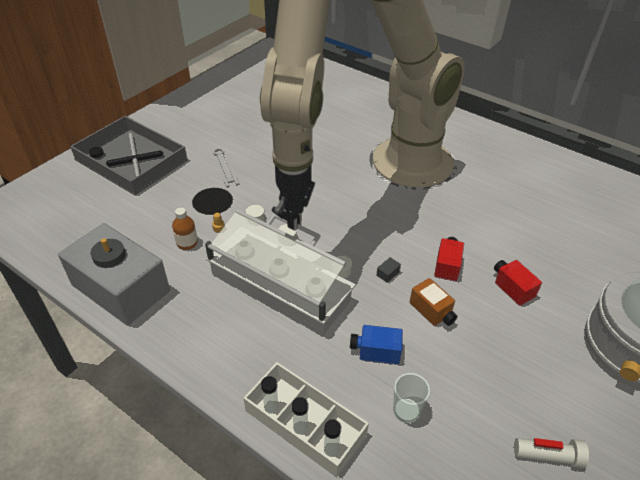

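```bash
cat > arc.py <<'E'
from h import *
s=st()
yaw=.0415; u=np.array([np.cos(yaw),np.sin(yaw),0])
p0=np.array([.5392,-.0127,.0986]); q=Rdown(np.radians(92))
d=s['tool_pos']-p0; th0=np.arctan2(d[2],.136-d@u); print('th',th0)
wp=[]
for th in np.linspace(th0,1.88,10)[1:]:
    d=.136*((1-np.cos(th))*u+np.sin(th)*np.array([0,0,1])); wp.append((p0+d,q))
plan(wp,1,maxs=.085)
E
python3 arc.py
```

```text
t4.85 pos [ 0.5482 -0.0122  0.1475] psi 92.0 z [ 0.004  0.001 -1.   ] F [-3.1  1.6  1. ] T [0.38 0.73 0.1 ] gap 0.0081 j [ 0.156  0.521 -0.335  2.07   0.298  0.592 -0.353]
th 0.36800654023820584
[[0,0.025,-0.051,0.001,0,0,1],[0,0.033,-0.047,0,0,0,1],[0,0.041,-0.04,0,0,0,1],[0.001,0.047,-0.033,0,0,0,1],[0,0.051,-0.024,0,0,0,1]]
[[0.001,0.055,-0.016,0,0,0,1],[0,0.057,-0.006,0,0,0,1],[0,0.057,0.003,0,0,0,1],[0.001,0.055,0.013,0,0,0,1]]
```

>>> move_arm([
  [0, 0.025, -0.051, 0.001, 0, 0, 1],
  [0, 0.033, -0.047, 0, 0, 0, 1],
  [0, 0.041, -0.04, 0, 0, 0, 1],
], newtons=50)

```text
clock: 5.1
tool_pos: [0.5852, -0.0105, 0.2032]
tcp_rot: [0.694, 0.72, -0.001, -0.002]
ft_force: [3.1, 4.2, -9.7]
finger_gap: 0.0077
```

```bash
python3 arc.py
python3 - <<'E'
from h import *
snap('scene','s3')
E
```

```text
t5.10 pos [ 0.5852 -0.0105  0.2032] psi 92.0 z [-0.003  0.001 -1.   ] F [ 3.1  4.2 -9.7] T [ 1.15 -0.83  0.18] gap 0.0077 j [ 0.181  0.49  -0.371  1.935  0.247  0.764 -0.294]
th 0.8606978305830275
[[-0.001,0.034,-0.02,-0.001,0,0,1],[0.001,0.033,-0.02,0,0,0,1],[0,0.035,-0.016,0,0,0,1],[0,0.036,-0.011,0,0,0,1],[0,0.038,-0.008,0,0,0,1]]
[[0.001,0.038,-0.003,0,0,0,1],[0,0.039,0.001,0,0,0,1],[0,0.038,0.005,0,0,0,1],[0,0.037,0.009,0,0,0,1]]
```

View pics/s3.png

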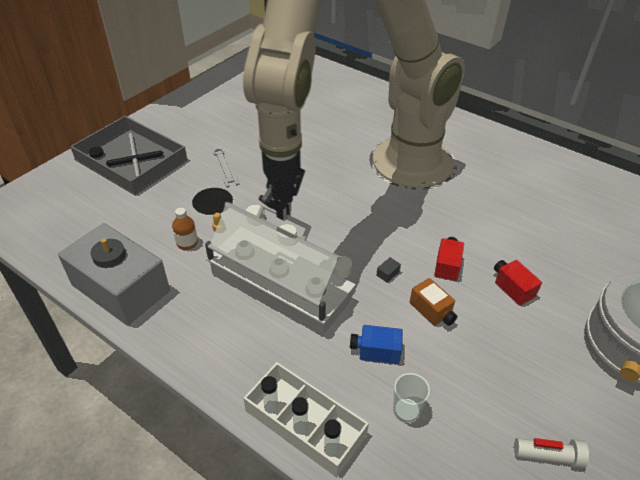

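>>> move_arm([
  [-0.001, 0.034, -0.024, 0, 0, 0, 1],
  [0.001, 0.033, -0.02, 0, 0, 0, 1],
  [0, 0.035, -0.016, 0, 0, 0, 1],
  [0, 0.036, -0.011, 0, 0, 0, 1],
  [0, 0.038, -0.006, 0, 0, 0, 1],
], newtons=50)

```text
clock: 5.57
tool_pos: [0.6575, -0.0069, 0.2384]
tcp_rot: [0.694, 0.72, -0.0, -0.002]
ft_force: [-2.0, 0.8, 2.5]
finger_gap: 0.0085
```

```bash
python3 arc.py
python3 - <<'E'
from h import *
snap('scene','s4')
E
```

```text
t5.57 pos [ 0.6575 -0.0069  0.2384] psi 92.0 z [-0.003  0.002 -1.   ] F [-2.   0.8  2.5] T [0.14 0.48 0.08] gap 0.0085 j [ 0.169  0.535 -0.371  1.738  0.232  0.915 -0.262]
th 1.4460366143699046
[[-0.002,0.018,0.01,-0.001,-0.001,0,1],[0,0.016,0,0,0,0,1],[0,0.017,0,0,0,0,1],[0,0.016,0,0,0,0,1],[0,0.016,0.002,0,0,0,1]]
[[0,0.017,0.002,0,0,0,1],[0.001,0.016,0.003,0,0,0,1],[0,0.016,0.004,0,0,0,1],[0,0.015,0.005,0,0,0,1]]
```

View pics/s4.png

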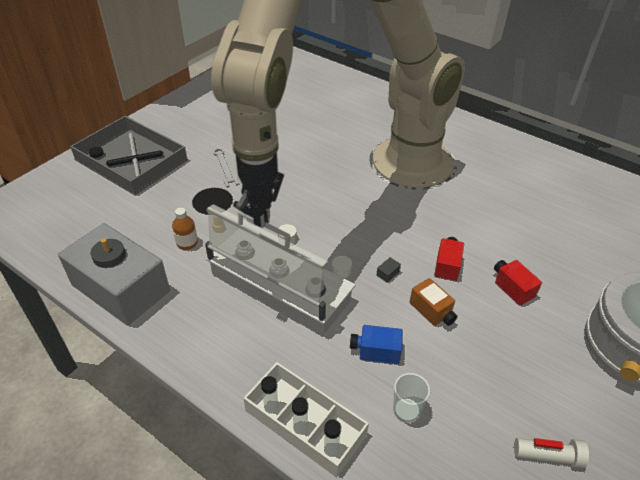

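>>> move_arm([
  [-0.002, 0.035, 0.008, 0, 0, 0, 1],
  [0, 0.034, 0, 0, 0, 0, 1],
  [0, 0.034, 0.003, 0, 0, 0, 1],
  [0, 0.03, 0.006, 0, 0, 0, 1],
  [0, 0.01, 0.004, 0, 0, 0, 1],
], newtons=50)

```text
clock: 6.03
tool_pos: [0.7197, -0.0041, 0.2324]
tcp_rot: [0.695, 0.719, 0.002, 0.0]
ft_force: [0.2, 0.9, 7.1]
finger_gap: 0.0069
```

```bash
python3 arc.py
python3 - <<'E'
from h import *
snap('scene','s5')
E
```

```text
t6.03 pos [ 0.7197 -0.0041  0.2324] psi 92.0 z [ 0.002  0.002 -1.   ] F [0.2 0.9 7.1] T [-0.07  0.38  0.09] gap 0.0069 j [ 0.146  0.613 -0.357  1.598  0.244  0.972 -0.254]
th 1.8928145343714604
[[-0.003,-0.005,0.012,0.001,-0.001,0,1],[0,0,0,0,0,0,1],[0,0,0,0,0,0,1],[0,-0.001,-0.001,0,0,0,1],[0,0,0,0,0,0,1]]
[[0,-0.001,0,0,0,0,1],[0,0,0,0,0,0,1],[0,-0.001,0,0,0,0,1],[0,0,0,0,0,0,1]]
```

View pics/s5.png

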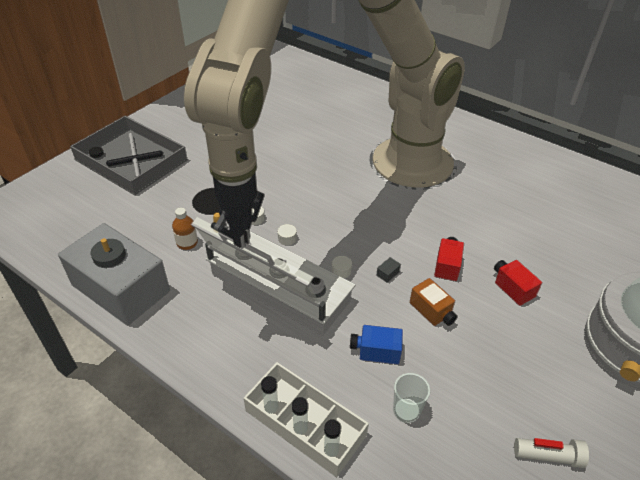

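>>> move_arm([
  [0, 0, 0, 0, 0, 0, 0.5],
  [0, 0, 0, 0, 0, 0, 0.4],
  [0, 0, -0.03, 0, 0, 0, 0.4],
  [0, 0, -0.06, 0, 0, 0, 0.4],
  [0, 0, -0.08, 0, 0, 0, 0.4],
], newtons=50)

```text
clock: 6.5
tool_pos: [0.7159, -0.0055, 0.2958]
tcp_rot: [0.695, 0.719, -0.002, -0.003]
ft_force: [0.8, 0.5, -0.0]
finger_gap: 0.0258
```

>>> move_arm([
  [0, -0.02, -0.03, 0, 0, 0, 0.4],
  [0, -0.06, 0, 0, 0, 0, 0],
  [0, -0.08, 0, 0, 0, 0, -0.3],
  [0, -0.08, 0, 0, 0, 0, -0.6],
])

```text
clock: 6.83
tool_pos: [0.6229, -0.0082, 0.3177]
tcp_rot: [0.695, 0.719, 0.004, 0.002]
ft_force: [1.3, -0.5, -0.2]
finger_gap: 0.0613
```

Run:
```python
from h import *
st();snap('scene','s6');snap('top','t6')
k=manip.calibration('top')
for r in manip.place_of('top','cap0')[:5]:
    print(round(r['p'],2),np.round(r['position'],1),np.round(at_z(k,r['position'],0),4))
k=manip.calibration('scene')
for r in manip.place_of('scene','cap0')[:5]:
    print(round(r['p'],2),np.round(r['position'],1),np.round(at_z(k,r['position'],0),4))
```

```text
t6.83 pos [ 0.6229 -0.0082  0.3177] psi 91.9 z [ 0.008  0.003 -1.   ] F [ 1.3 -0.5 -0.2] T [-0.04  0.03  0.04] gap 0.0613 j [ 0.2    0.415 -0.397  1.732  0.181  1.023 -0.227]
0.6 [373.2 258.8] [ 0.4719 -0.0946  0.    ]
0.52 [303.7 254.5] [0.484  0.0762 0.    ]
0.27 [174.8 161.1] [0.7224 0.3988 0.    ]
0.78 [337.6 272.2] [0.492  0.0744 0.    ]
0.58 [254.5 217.6] [ 0.4672 -0.2126  0.    ]
0.55 [287.7 240.4] [ 0.4804 -0.0895  0.    ]
```

View pics/s6.png

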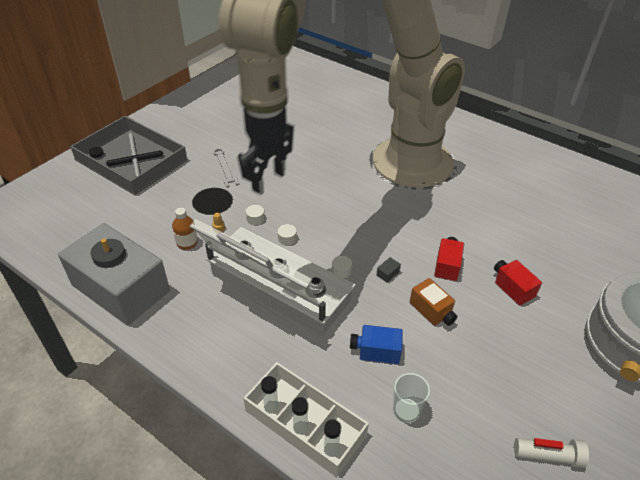

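View pics/t6.png

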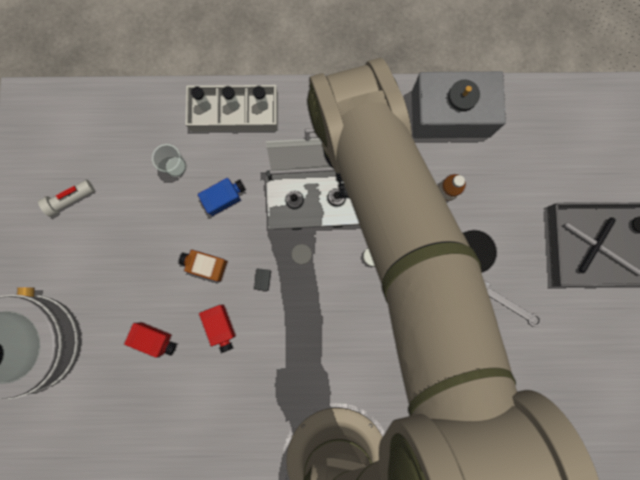

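Run:
```python
from h import *
plan([([.48,.05,.2],Rdown(np.radians(35)))],-.2)
```

```text
[[0.017,-0.04,0.033,0,0,0.035,-0.2],[0.013,-0.041,0.032,0,0,0.035,-0.2],[0.009,-0.042,0.033,0,0,0.035,-0.2],[0.004,-0.043,0.032,0,0,0.035,-0.2],[-0.001,-0.043,0.033,0,0,0.035,-0.2]]
[[-0.006,-0.043,0.032,0,-0.001,0.035,-0.2],[-0.01,-0.042,0.033,0,0,0.035,-0.2],[-0.015,-0.041,0.032,0.001,-0.001,0.036,-0.2],[-0.019,-0.038,0.033,0,0,0.035,-0.2]]
```

>>> move_arm([
  [0.017, -0.04, 0.033, 0, 0, 0.035, -0.65],
  [0.013, -0.041, 0.032, 0, 0, 0.035, -0.65],
  [0.009, -0.042, 0.033, 0, 0, 0.035, -0.65],
  [0.004, -0.043, 0.032, 0, 0, 0.035, -0.65],
  [-0.001, -0.043, 0.033, 0, 0, 0.035, -0.65],
])

```text
clock: 7.45
tool_pos: [0.5505, 0.0236, 0.2534]
tcp_rot: [0.871, 0.492, 0.01, 0.003]
ft_force: [0.5, 0.4, -0.4]
finger_gap: 0.0702
```

>>> move_arm([
  [-0.006, -0.043, 0.032, 0, 0, 0.035, -0.65],
  [-0.01, -0.042, 0.033, 0, 0, 0.035, -0.65],
  [-0.015, -0.041, 0.032, 0, 0, 0.036, -0.65],
  [-0.019, -0.038, 0.033, 0, 0, 0.035, -0.65],
  [0, 0, 0, 0, 0, 0, -0.65],
])

```text
clock: 7.87
tool_pos: [0.487, 0.0548, 0.1966]
tcp_rot: [0.961, 0.275, 0.01, 0.001]
ft_force: [-0.6, -0.5, -0.0]
finger_gap: 0.0704
```

Run:
```python
from h import *
st();snap('wrist','w7')
k=manip.calibration('wrist')
for n,z in [('port0',.06),('port2',.06),('cap0',0.)]:
    for r in manip.place_of('wrist',n)[:4]:
        print(n,round(r['p'],2),np.round(r['position'],1),np.round(at_z(k,r['position'],z),4))
```

```text
t7.87 pos [0.487  0.0548 0.1966] psi 31.9 z [ 0.02   0.004 -1.   ] F [-0.6 -0.5 -0. ] T [ 0.04  0.14 -0.  ] gap 0.0704 j [-0.122  0.367 -0.141  2.171  0.092  0.589 -1.342]
port0 0.76 [506.5 102.9] [ 0.6202 -0.0034  0.06  ]
port0 0.58 [630.2 183.3] [ 0.6245 -0.1066  0.06  ]
port2 0.76 [506.5 102.9] [ 0.6202 -0.0034  0.06  ]
port2 0.58 [630.2 183.3] [ 0.6245 -0.1066  0.06  ]
cap0 0.92 [459.  298.8] [ 0.4841 -0.0941  0.    ]
cap0 0.91 [290.7 189.5] [0.4884 0.0811 0.    ]
cap0 0.82 [553.4 366.1] [ 0.4765 -0.21    0.    ]
```

View pics/w7.png

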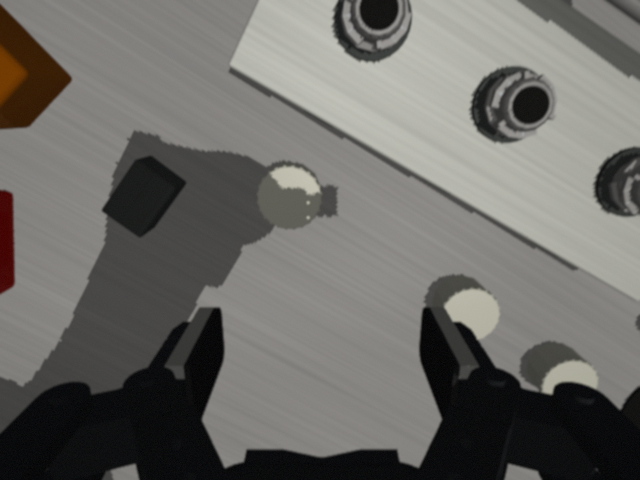

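Run:
```python
from h import *
s=manip.sense();k=manip.calibration('wrist'); q=R.from_quat(s['tcp_rot'])
for d in [0,.05,.1,.15,.19]: print(d,proj(k,s['tool_pos']+q.apply([0,0,d])))
print(q.inv().apply(np.array(k['origin'])-s['tool_pos']), (q.inv()*R.from_quat(k['rotation'])).as_matrix().round(3))
for px in [(290,196),(288,197)]: print(at_z(k,px,.03))
for px in [(380,10),(530,104)]: print(at_z(k,px,.09))
```

```text
0 [320.31175828 320.38586716]
0.05 [320.56233205 269.69773674]
0.1 [320.7194238  237.91991932]
0.15 [320.82712261 216.13371533]
0.19 [320.89162428 203.08578555]
[ 0.07905296  0.00038208 -0.14270394] [[ 0.    -0.952 -0.305]
 [ 1.     0.    -0.   ]
 [ 0.    -0.305  0.952]]
[0.49248892 0.07941444 0.03      ]
[0.49104469 0.08028592 0.03      ]
[0.61707839 0.09388197 0.09      ]
[ 0.62316206 -0.00606071  0.09      ]
```

Run:
```python
from h import *
plan([([.489,.079,.07],Rdown(np.radians(32)))],-.65)
```

```text
[[0.005,-0.015,0.081,0.001,-0.002,0,-0.65],[0.006,-0.015,0.081,0.001,-0.002,0.001,-0.65],[0.006,-0.015,0.081,0.001,-0.002,0,-0.65],[0.006,-0.014,0.08,0,-0.002,0.001,-0.65]]
```

>>> move_arm([
  [0.005, -0.015, 0.081, 0.001, -0.002, 0, -0.65],
  [0.006, -0.015, 0.081, 0.001, -0.002, 0, -0.65],
  [0.006, -0.015, 0.081, 0.001, -0.002, 0, -0.65],
  [0.006, -0.014, 0.07, 0, -0.001, 0, -0.65],
  [0, 0, 0, 0, 0, 0, -0.65],
])

```text
clock: 8.48
tool_pos: [0.502, 0.0784, 0.0751]
tcp_rot: [0.96, 0.279, 0.011, 0.0]
ft_force: [0.4, -0.1, -0.2]
finger_gap: 0.0701
```

Run:
```python
from h import *
s=st();snap('wrist','w8')
k=manip.calibration('wrist');q=R.from_quat(s['tcp_rot'])
print([proj(k,s['tool_pos']+q.apply([0,0,s['tool_pos'][2]-z])).round(1) for z in (.03,0)])
for n,z in [('cap0',0.)]:
    for r in manip.place_of('wrist',n)[:4]:
        print(n,round(r['p'],2),np.round(r['position'],1),np.round(at_z(k,r['position'],z),4))
```

```text
t8.48 pos [0.502  0.0784 0.0751] psi 32.5 z [ 0.021  0.005 -1.   ] F [ 0.4 -0.1 -0.2] T [ 0.   -0.04  0.02] gap 0.0701 j [-0.209  0.589 -0.083  2.23   0.155  0.307 -1.429]
[array([318.4, 272.4]), array([318.7, 251.3])]
cap0 0.58 [298.2 274.3] [0.486  0.0812 0.    ]
```

View pics/w8.png

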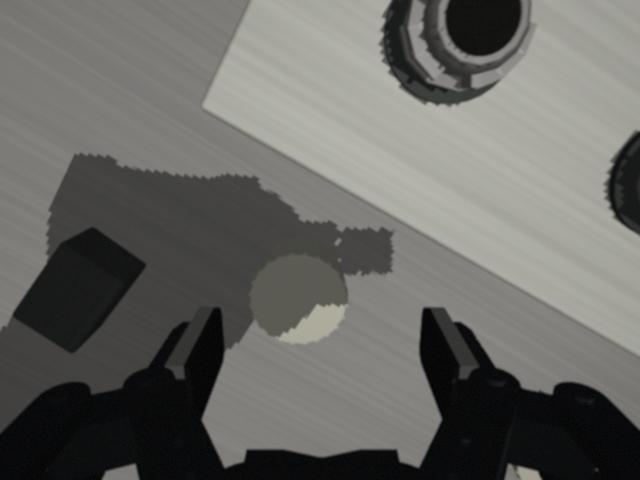

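Run:
```python
from h import *
k=manip.calibration('wrist')
c=at_z(k,(299,298),.03);print(c)
plan([([c[0],c[1],.03],Rdown(np.radians(32)))],-.65)
```

```text
[0.48619365 0.07888207 0.03      ]
[[-0.018,-0.013,0.06,0.001,-0.004,0.001,-0.65],[-0.017,-0.013,0.061,0.002,-0.003,0.001,-0.65]]
```

>>> move_arm([
  [-0.02, -0.013, 0.03, 0.001, -0.006, 0, -0.65],
  [-0.017, -0.013, 0.03, 0.002, -0.004, 0, -0.65],
  [0, 0, 0.03, 0, 0, 0, -0.65],
  [0, 0, 0, 0, 0, 0, -0.65],
])

```text
clock: 8.92
tool_pos: [0.4874, 0.0766, 0.0457]
tcp_rot: [0.961, 0.277, -0.001, 0.001]
ft_force: [0.2, 0.3, -0.4]
finger_gap: 0.0705
```

Run:
```python
from h import *
s=st();snap('wrist','w9')
plan([([.4862,.0789,.01],Rdown(np.radians(32)))],-.65)
```

```text
t8.92 pos [0.4874 0.0766 0.0457] psi 32.2 z [-0.002 -0.003 -1.   ] F [ 0.2  0.3 -0.4] T [ 0.04  0.07 -0.01] gap 0.0705 j [-0.229  0.64  -0.063  2.26   0.162  0.247 -1.445]
[[0.001,-0.007,0.091,0.001,0.001,0.001,-0.65]]
```

View pics/w9.png

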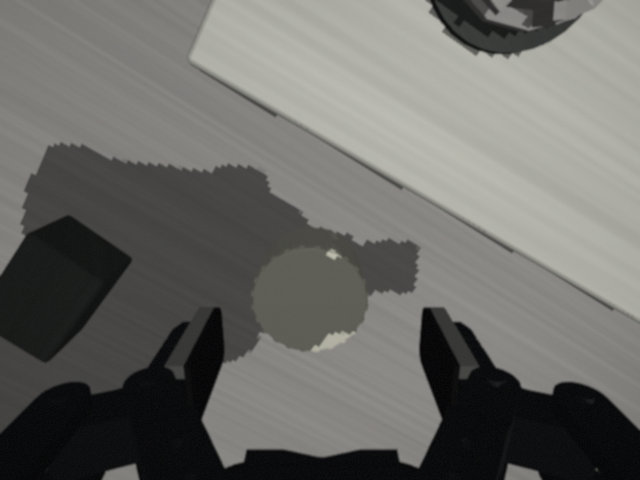

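>>> move_arm([
  [0.004, -0.009, 0.04, 0.001, 0.001, 0, -0.65],
  [0, 0, 0.035, 0, 0, 0, -0.65],
  [0, 0, 0.012, 0, 0, 0, -0.65],
  [0, 0, 0, 0, 0, 0, -0.65],
])

```text
clock: 9.3
tool_pos: [0.4884, 0.08, 0.0144]
tcp_rot: [0.961, 0.277, 0.002, -0.001]
ft_force: [-0.9, 0.5, 0.6]
finger_gap: 0.0704
```

Run:
```python
from h import *
s=st()
```

```text
t9.30 pos [0.4884 0.08   0.0144] psi 32.1 z [ 0.004  0.003 -1.   ] F [-0.9  0.5  0.6] T [ 0.    0.08 -0.01] gap 0.0704 j [-0.245  0.702 -0.045  2.273  0.17   0.165 -1.457]
```

>>> move_arm([
  [0, 0, 0.012, 0, 0, 0, -0.65],
  [0, 0, 0.006, 0, 0, 0, -0.1],
  [0, 0, 0, 0, 0, 0, 0.2],
  [0, 0, 0, 0, 0, 0, 0.4],
  [0, 0, 0, 0, 0, 0, 0.4],
], newtons=40)

```text
clock: 9.72
tool_pos: [0.4894, 0.0798, 0.0094]
tcp_rot: [0.961, 0.277, 0.004, -0.0]
ft_force: [-0.0, -0.2, -1.4]
finger_gap: 0.0466
```

Run:
```python
from h import *
s=st();snap('wrist','w10')
```

```text
t9.72 pos [0.4894 0.0798 0.0094] psi 32.1 z [ 0.007  0.003 -1.   ] F [-0.  -0.2 -1.4] T [ 0.    0.06 -0.  ] gap 0.0466 j [-0.247  0.712 -0.041  2.275  0.174  0.151 -1.461]
```

View pics/w10.png

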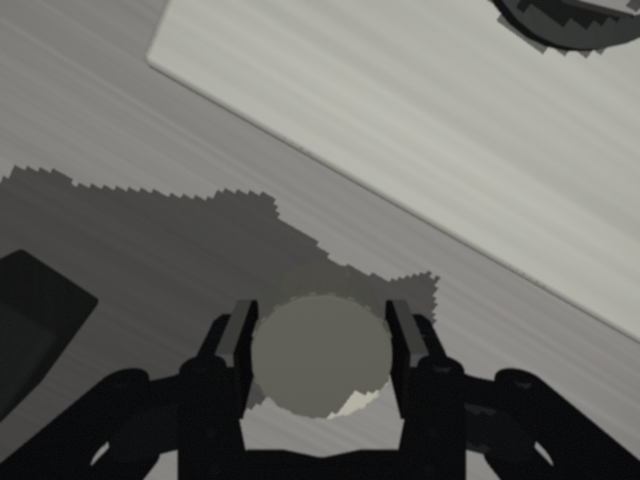

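Run:
```python
from h import *
s=manip.sense();k=manip.calibration('wrist');q=R.from_quat(s['tcp_rot'])
c=at_z(k,(321,355),.03); print(c, q.inv().apply(c-s['tool_pos']))
yaw=.0415;u=np.array([np.cos(yaw),np.sin(yaw)]);v=np.array([-u[1],u[0]])
b=np.array([.615,-.004]); print([b+v*t for t in(-.1,0,.1)])
plan([([.4894,.0798,.15],Rdown(np.radians(32))),([.56,.09,.165],Rdown(np.radians(32)))],1)
```

```text
[0.4882146  0.07873442 0.03      ] [-0.00139815  0.00029238 -0.02059152]
[array([ 0.61914881, -0.1039139 ]), array([ 0.615, -0.004]), array([0.61085119, 0.0959139 ])]
[[0.001,0,-0.088,0,-0.001,0,1],[0,0,-0.088,0,0,0,1],[0,0,-0.088,0,-0.001,0,1],[0.001,0,-0.087,0,0,0.001,1],[0.081,0.036,-0.019,0,0,0,1]]
[[0.082,0.036,-0.019,0,0,0,1]]
```

Cap 1.4 mm behind TCP in tool x. Lift.

>>> move_arm([
  [0.001, 0, -0.06, 0, -0.001, 0, 1],
  [0, 0, -0.088, 0, -0.001, 0, 1],
  [0, 0, -0.088, 0, -0.001, 0, 1],
  [0, 0, -0.088, 0, 0, 0, 1],
  [0, 0, -0.04, 0, 0, 0, 1],
], newtons=45)

```text
clock: 10.18
tool_pos: [0.487, 0.0798, 0.1569]
tcp_rot: [0.961, 0.277, -0.006, 0.001]
ft_force: [0.7, 0.2, -0.0]
finger_gap: 0.046
```

>>> move_arm([
  [0.07, 0.03, -0.01, 0, 0, 0, 1],
  [0.07, 0.03, 0, 0, 0, 0, 1],
  [0, 0, 0, 0, 0, 0, 1],
])

```text
clock: 10.43
tool_pos: [0.5495, 0.0892, 0.1678]
tcp_rot: [0.961, 0.277, -0.002, 0.001]
ft_force: [1.2, 0.7, -0.6]
finger_gap: 0.0461
```

Run:
```python
from h import *
s=st();snap('wrist','w11')
k=manip.calibration('wrist')
for n,z in [('port0',.06)]:
    for r in manip.place_of('wrist',n)[:4]:
        print(n,round(r['p'],2),np.round(r['position'],1),np.round(at_z(k,r['position'],z),4))
```

```text
t10.43 pos [0.5495 0.0892 0.1678] psi 32.1 z [-0.003 -0.003 -1.   ] F [ 1.2  0.7 -0.6] T [ 0.04 -0.07  0.03] gap 0.0461 j [-0.169  0.486 -0.134  2.04   0.111  0.626 -1.388]
port0 0.82 [509.9 220.6] [ 0.615  -0.0048  0.06  ]
port0 0.67 [366.  144.8] [0.606  0.0949 0.06  ]
port0 0.62 [629.5 296.4] [ 0.6168 -0.1034  0.06  ]
```

View pics/w11.png

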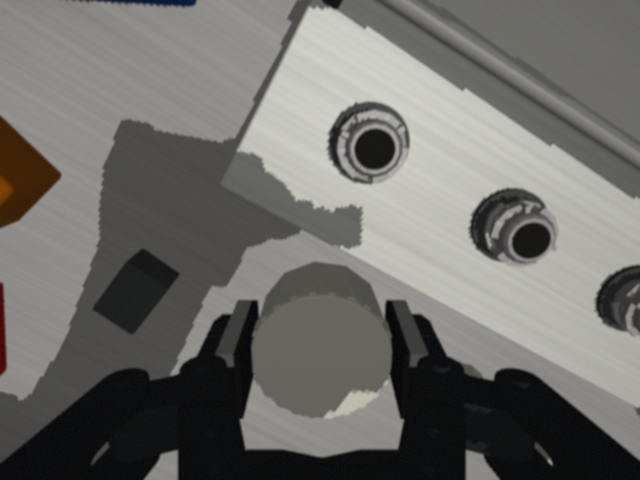

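```bash
cat >> h.py <<'E'
def hole(im,guess,r=28,thr=30):
    x,y=map(int,guess); g=im[max(0,y-r):y+r,max(0,x-r):x+r].max(axis=2)
    n,l,s,c=cv2.connectedComponentsWithStats((g<thr).astype(np.uint8))
    i=1+np.argmax(s[1:,4]); return c[i]+[max(0,x-r),max(0,y-r)], s[i]
E
python3 - <<'E'
from h import *
im=cv2.imread('pics/w11.png')[:,:,::-1]; k=manip.calibration('wrist')
for g in [(376,149),(531,240)]:
    c,s=hole(im,g); print(c,s,at_z(k,c,.09))
E
```

```text
[374.2945591  148.80206379] [   8   10   37   37 1066] [0.60526838 0.0941797  0.09      ]
[530.83044983 240.21914648] [ 11  13  35  32 867] [ 0.61009333 -0.00525416  0.09      ]
```

```bash
cat >> h.py <<'E'
def wsnap(fn):
    k=manip.calibration('wrist'); im=snap('wrist',fn); k2=manip.calibration('wrist')
    print('cam drift mm',np.round(1000*(np.array(k2['origin'])-k['origin']),1)); return im,k
E
python3 - <<'E'
from h import *
st()
im,k=wsnap('w12')
for g in [(376,149),(531,240)]:
    c,s=hole(im,g); print(c,s,at_z(k,c,.09))
st()
E
```

```text
t10.53 pos [0.5447 0.0881 0.1665] psi 32.2 z [-0.008 -0.005 -1.   ] F [-0.6  0.2 -0.9] T [0.02 0.02 0.04] gap 0.0464 j [-0.169  0.485 -0.134  2.048  0.111  0.625 -1.389]
cam drift mm [-1.  -0.2 -0.6]
[378.76603433 138.83649503] [  12    0   38   37 1107] [0.6105409  0.09507198 0.09      ]
[536.74503311 231.82781457] [ 16   4  36  33 906] [ 0.61543728 -0.00478164  0.09      ]
t10.58 pos [0.5434 0.0879 0.166 ] psi 32.2 z [-0.01  -0.006 -1.   ] F [-0.3  1.   0.4] T [0.05 0.02 0.03] gap 0.0461 j [-0.17   0.485 -0.134  2.05   0.111  0.625 -1.389]
```

Run:
```python
from h import *
plan([([.612,.0962,.14],Rdown(np.radians(32)))],1,maxs=.08)
```

```text
[[0.052,0.025,0.021,0,0.001,0,1],[0.052,0.024,0.021,0,0.001,0,1],[0.053,0.025,0.022,0,0.002,0.001,1]]
```

>>> move_arm([
  [0.052, 0.025, 0.021, 0, 0.002, 0, 1],
  [0.052, 0.024, 0.021, 0, 0.002, 0, 1],
  [0.053, 0.025, 0.022, 0, 0.002, 0, 1],
  [0, 0, 0, 0, 0, 0, 1],
  [0, 0, 0, 0, 0, 0, 1],
])

```text
clock: 11.0
tool_pos: [0.6062, 0.0949, 0.1366]
tcp_rot: [0.961, 0.278, -0.001, -0.001]
ft_force: [-0.5, 0.2, -0.3]
finger_gap: 0.0459
```

Run:
```python
from h import *
st()
im,k=wsnap('w13');snap('scene','s13')
st()
plan([([.612,.0962,.105],Rdown(np.radians(32)))],1,maxs=.05)
```

```text
t11.00 pos [0.6062 0.0949 0.1366] psi 32.2 z [-0.003  0.002 -1.   ] F [-0.5  0.2 -0.3] T [ 0.03  0.04 -0.01] gap 0.0459 j [-0.159  0.585 -0.129  1.936  0.116  0.631 -1.369]
cam drift mm [-0.1 -0.   0. ]
t11.10 pos [0.606  0.095  0.1371] psi 32.3 z [-0.003  0.002 -1.   ] F [-1.4  0.6 -1.1] T [ 0.01  0.01 -0.05] gap 0.0464 j [-0.159  0.584 -0.129  1.936  0.116  0.63  -1.369]
[[0.007,0.003,0.04,-0.001,0,0.001,1],[0.007,0.002,0.04,0,0,0,1]]
```

View pics/w13.png

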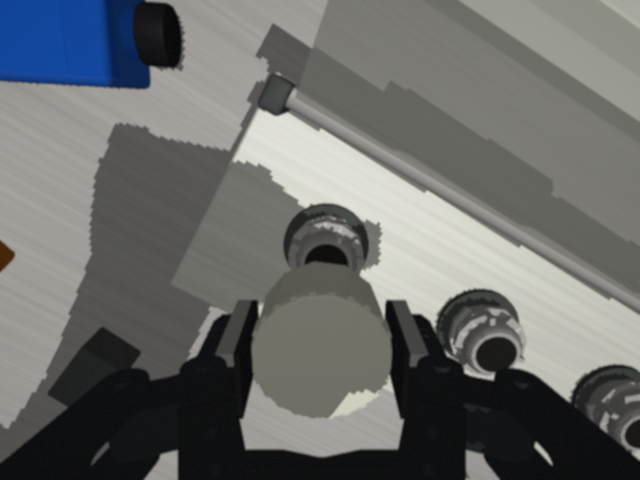

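>>> move_arm([
  [0.009, 0.003, 0.04, 0, 0, 0, 1],
  [0.009, 0.002, 0.036, 0, 0, 0, 1],
  [0, 0, 0, 0, 0, 0, 1],
  [0, 0, 0, 0, 0, 0, 1],
])

```text
clock: 11.43
tool_pos: [0.6099, 0.0969, 0.1066]
tcp_rot: [0.961, 0.278, -0.002, -0.001]
ft_force: [0.2, -0.2, -1.2]
finger_gap: 0.0462
```

Run:
```python
from h import *
st()
plan([([.612,.0962,.095],Rdown(np.radians(32)))],1,maxs=.05)
```

```text
t11.43 pos [0.6099 0.0969 0.1066] psi 32.3 z [-0.004  0.001 -1.   ] F [ 0.2 -0.2 -1.2] T [0.01 0.01 0.04] gap 0.0462 j [-0.167  0.63  -0.121  1.945  0.126  0.578 -1.379]
[[0.004,0.004,0.029,-0.001,0.001,0.002,1]]
```

>>> move_arm([
  [0.005, 0.003, 0.015, 0, 0, 0, 1],
  [0, 0, 0.012, 0, 0, 0, 1],
  [0, 0, 0.012, 0, 0, 0, 1],
  [0, 0, 0, 0, 0, 0, 1],
])

```text
clock: 11.77
tool_pos: [0.6119, 0.097, 0.091]
tcp_rot: [0.961, 0.278, -0.001, -0.001]
ft_force: [0.5, 0.1, -1.3]
finger_gap: 0.0462
```

Run:
```python
from h import *
st()
plan([([.612,.0962,.092],Rdown(np.radians(32)))],1,maxs=.05)
```

```text
t11.77 pos [0.6119 0.097  0.091 ] psi 32.3 z [-0.004  0.001 -1.   ] F [ 0.5  0.1 -1.3] T [ 0.   -0.02 -0.02] gap 0.0462 j [-0.17   0.653 -0.117  1.949  0.131  0.549 -1.382]
[[-0.001,0.002,-0.003,-0.001,0.001,0.002,1]]
```

>>> move_arm([
  [0, 0, 0.008, 0, 0, 0, 1],
  [0, 0, 0.004, 0, 0, 0, 1],
  [0, 0, 0, 0, 0, 0, 1],
])

```text
clock: 12.02
tool_pos: [0.6123, 0.097, 0.0908]
tcp_rot: [0.961, 0.278, -0.0, -0.001]
ft_force: [-0.0, -0.6, -0.8]
finger_gap: 0.0461
```

Run:
```python
from h import *
st()
```

```text
t12.02 pos [0.6123 0.097  0.0908] psi 32.3 z [-0.001  0.001 -1.   ] F [-0.  -0.6 -0.8] T [-0.02 -0.02  0.04] gap 0.0461 j [-0.171  0.653 -0.115  1.95   0.132  0.546 -1.384]
```

>>> move_arm([
  [0, -0.0004, 0.006, 0, 0, -0.03, 1],
  [0, -0.0004, 0.006, 0, 0, -0.03, 1],
  [0, -0.0004, 0.006, 0, 0, -0.03, 1],
])

```text
clock: 12.27
tool_pos: [0.6144, 0.0973, 0.0893]
tcp_rot: [0.911, 0.413, 0.003, 0.001]
ft_force: [-7.9, 0.5, 16.4]
finger_gap: 0.0462
```

Run:
```python
from h import *
st()
```

```text
t12.27 pos [0.6144 0.0973 0.0893] psi 48.8 z [ 0.006  0.001 -1.   ] F [-7.9  0.5 16.4] T [ 0.19  1.81 -0.29] gap 0.0462 j [-0.122  0.659 -0.191  1.948  0.227  0.549 -1.186]
```

>>> move_arm([
  [-0.006, -0.004, 0.003, 0, 0, -0.03, 1],
  [0, -0.0004, 0.004, 0, -0.001, -0.03, 1],
  [0, -0.0004, 0.004, 0, 0, -0.03, 1],
])

```text
clock: 12.52
tool_pos: [0.6117, 0.0982, 0.0874]
tcp_rot: [0.84, 0.543, 0.003, 0.002]
ft_force: [-4.8, 1.7, 12.9]
finger_gap: 0.046
```

```bash
cat > turn.py <<'E'
import sys
from h import *
P=np.array([float(sys.argv[1]),float(sys.argv[2])]); c=np.array([float(sys.argv[3]),float(sys.argv[4])])
s=st(); q=R.from_quat(s['tcp_rot']); 
off=q.apply([c[0],c[1],0])[:2]; e=P-off-np.array(s['tool_pos'])[:2]
t=q.inv().apply([e[0],e[1],0]); 
M=q.as_matrix(); up=q.inv().apply(np.cross(M[:,2],[0,0,-1]))
print('err mm',np.round(e*1000,1),'tool frac',np.round(t/.4,4),'tilt corr frac',np.round(up/np.pi,4))
E
python3 turn.py .6107 .0955 -.0014 0
```

```text
t12.52 pos [0.6117 0.0982 0.0874] psi 65.8 z [ 0.008 -0.    -1.   ] F [-4.8  1.7 12.9] T [ 0.49  1.11 -1.06] gap 0.0460 j [-0.073  0.666 -0.27   1.952  0.321  0.557 -0.984]
err mm [-0.4 -1.4] tool frac [-0.0037  0.0004 -0.    ] tilt corr frac [ 0.0022 -0.0009 -0.    ]
```

>>> move_arm([
  [-0.004, 0, 0.002, 0.002, -0.001, -0.02, 1],
  [0, 0, 0.003, 0, 0, 0, 1],
  [0, 0, 0.003, 0, 0, 0, 1],
])

```text
clock: 12.77
tool_pos: [0.6115, 0.0985, 0.0869]
tcp_rot: [0.821, 0.57, 0.002, -0.0]
ft_force: [-4.5, 1.0, 12.4]
finger_gap: 0.0463
```

```bash
python3 turn.py .6107 .0955 -.0014 0
```

```text
t12.77 pos [0.6115 0.0985 0.0869] psi 69.6 z [ 0.003  0.003 -1.   ] F [-4.5  1.  12.4] T [-0.13  0.96 -0.78] gap 0.0463 j [-0.056  0.67  -0.293  1.948  0.337  0.567 -0.932]
err mm [-0.3 -1.7] tool frac [-0.0043  0.0007 -0.    ] tilt corr frac [ 0.0005 -0.0011 -0.    ]
```

Run:
```python
from h import *
im,k=wsnap('w14')
```

```text
cam drift mm [ 0.  0. -0.]
```

View pics/w14.png

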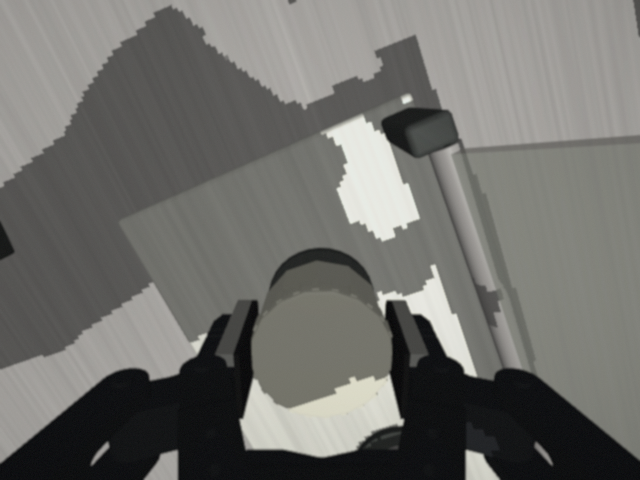

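>>> move_arm([
  [-0.004, 0, 0.003, 0.001, -0.001, -0.03, 1],
  [0, 0, 0.003, 0, 0, -0.03, 1],
  [0, 0, 0.003, 0, 0, -0.03, 1],
])

```text
clock: 13.07
tool_pos: [0.6111, 0.098, 0.0857]
tcp_rot: [0.733, 0.68, 0.001, -0.001]
ft_force: [-3.0, 7.2, 4.5]
finger_gap: 0.0463
```

```bash
python3 turn.py .6107 .0955 -.0014 0
```

```text
t13.07 pos [0.6111 0.098  0.0857] psi 85.7 z [ 0.     0.002 -1.   ] F [-3.   7.2  4.5] T [ 1.92  0.61 -0.8 ] gap 0.0463 j [-0.005  0.682 -0.37   1.945  0.419  0.589 -0.727]
err mm [-0.3 -1.1] tool frac [-0.0029 -0.0004 -0.    ] tilt corr frac [ 0.     -0.0006  0.    ]
```

>>> move_arm([
  [-0.003, 0, 0.004, 0, -0.001, -0.03, 1],
  [0, 0, 0.004, 0, 0, -0.03, 1],
  [0, 0, 0.004, 0, 0, -0.03, 1],
])

```text
clock: 13.32
tool_pos: [0.6094, 0.1035, 0.0843]
tcp_rot: [0.626, 0.78, 0.003, -0.002]
ft_force: [-11.3, 5.6, 21.9]
finger_gap: 0.0459
```

```bash
python3 turn.py .6107 .0955 -.0014 0
```

```text
t13.32 pos [0.6094 0.1035 0.0843] psi 102.5 z [ 0.     0.006 -1.   ] F [-11.3   5.6  21.9] T [ 0.81  2.7  -0.85] gap 0.0459 j [ 0.04   0.697 -0.451  1.945  0.5    0.609 -0.519]
err mm [ 1.  -6.6] tool frac [-0.0167 -0.0012 -0.0001] tilt corr frac [ 0.0006 -0.0019 -0.    ]
```

Run:
```python
from h import *
im,k=wsnap('w15')
im=snap('scene','s15'); cv2.imwrite('pics/s15z.png',cv2.resize(im[150:350,170:410],None,fx=3,fy=3,interpolation=cv2.INTER_CUBIC)[:,:,::-1])
st()
```

```text
cam drift mm [-0.8  0.2 -0. ]
t13.42 pos [0.6094 0.1037 0.0842] psi 102.5 z [ 0.001  0.007 -1.   ] F [-7.6  5.2 14.7] T [ 0.98  1.8  -0.7 ] gap 0.0462 j [ 0.04   0.697 -0.452  1.945  0.5    0.609 -0.519]
```

View pics/w15.png

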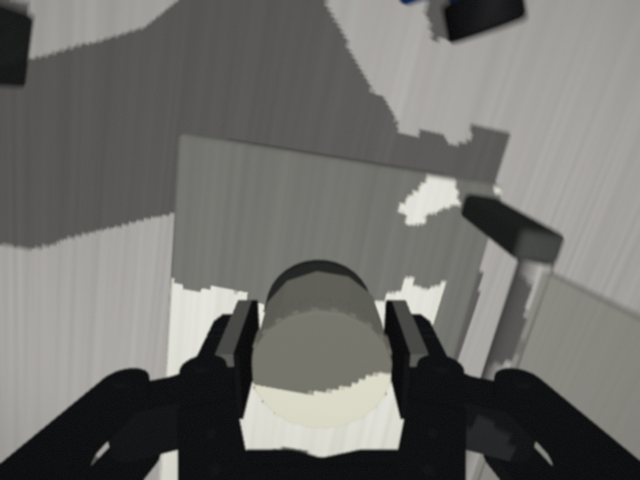

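View pics/s15z.png

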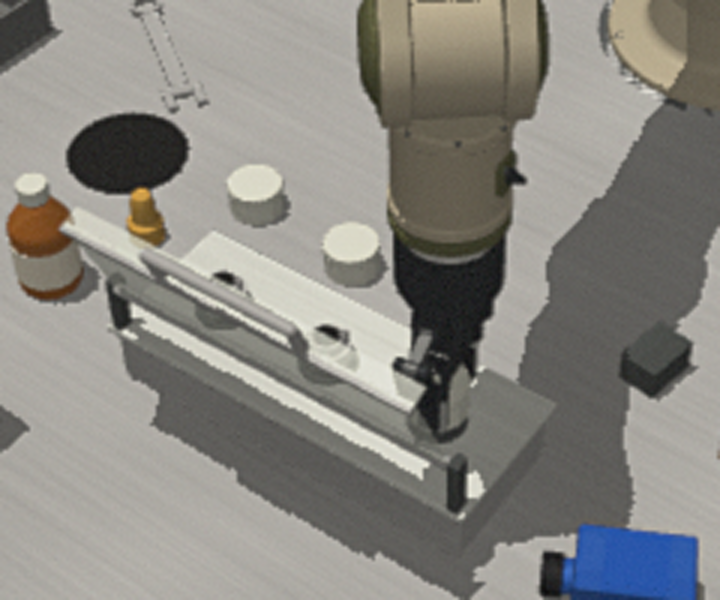

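>>> move_arm([
  [0, 0, 0, 0, 0, 0, -0.45],
  [0, 0, 0, 0, 0, 0, -0.45],
  [0, 0, -0.02, 0, 0, 0, -0.45],
  [-0.014, 0, -0.03, 0, 0, 0, -0.45],
  [0, 0, 0, 0, 0, 0, -0.45],
])

```text
clock: 13.83
tool_pos: [0.6108, 0.098, 0.1064]
tcp_rot: [0.626, 0.78, 0.003, -0.002]
ft_force: [-0.0, 0.5, -0.5]
finger_gap: 0.0615
```

```bash
python3 turn.py .6107 .0955 0 0
python3 - <<'E'
from h import *
im,k=wsnap('w16')
st()
E
```

```text
t13.83 pos [0.6108 0.098  0.1064] psi 102.5 z [ 0.001  0.007 -1.   ] F [-0.   0.5 -0.5] T [ 0.04 -0.03  0.02] gap 0.0615 j [ 0.066  0.669 -0.475  1.931  0.476  0.65  -0.489]
err mm [-0.1 -2.5] tool frac [-0.006  -0.0015 -0.    ] tilt corr frac [ 0.0008 -0.002  -0.    ]
cam drift mm [-0.3  0.5 -0.7]
t13.88 pos [0.6104 0.0986 0.1057] psi 102.5 z [ 0.001  0.007 -1.   ] F [ 0.1  0.1 -0.2] T [-0.04 -0.    0.02] gap 0.0621 j [ 0.065  0.67  -0.475  1.932  0.477  0.649 -0.49 ]
```

View pics/w16.png

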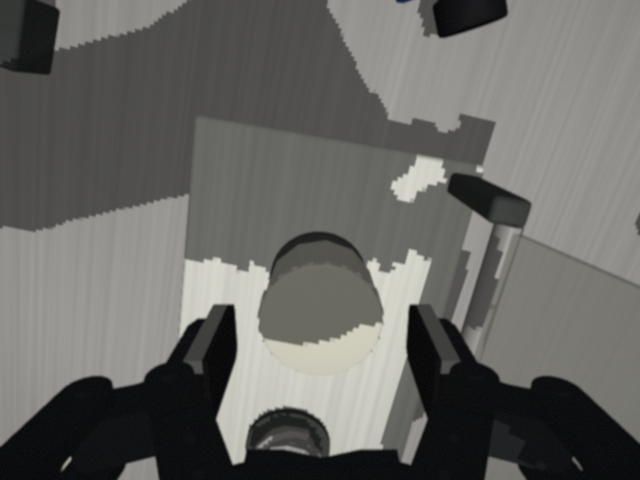

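Run:
```python
from h import *
im,k=wsnap('w17')
cv2.imwrite('pics/w17z.png',cv2.resize(im[210:400,220:420],None,fx=4,fy=3,interpolation=cv2.INTER_CUBIC)[:,:,::-1])
for z in (.099,.105,.112,.116):
    print(z,at_z(k,(321,318),z).round(4))
    a=np.linspace(0,2*np.pi,60); pts=np.array([proj(k,[.6107+.024*np.cos(t),.0955+.024*np.sin(t),z]) for t in a])
    print(pts.min(0).round(1),pts.max(0).round(1))
```

```text
cam drift mm [-0.3  0.2 -0.6]
0.099 [0.6119 0.0953 0.099 ]
[256.9 259.7] [379.3 369.7]
0.105 [0.6112 0.0985 0.105 ]
[254.7 265.6] [381.4 378.7]
0.112 [0.6103 0.1022 0.112 ]
[251.9 272.9] [384.1 390.1]
0.116 [0.6098 0.1043 0.116 ]
[250.1 277.5] [385.7 397.1]
```

View pics/w17z.png

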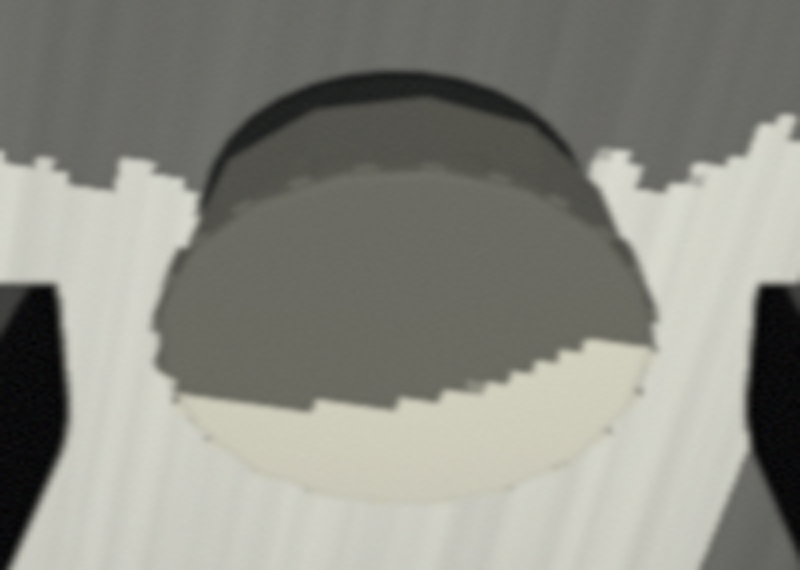

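```bash
python3 turn.py .6109 .0957 0 0
```

```text
t13.93 pos [0.61   0.0988 0.1051] psi 102.5 z [-0.     0.007 -1.   ] F [ 0.1  1.3 -0.1] T [-0.03  0.    0.03] gap 0.0621 j [ 0.064  0.67  -0.475  1.933  0.477  0.648 -0.49 ]
err mm [ 0.9 -3.1] tool frac [-0.008   0.0005 -0.0001] tilt corr frac [ 0.0005 -0.0023 -0.    ]
```

>>> move_arm([
  [-0.008, 0, 0.025, 0, -0.002, 0, -0.45],
  [0, 0, 0.025, 0, 0, 0, -0.45],
  [0, 0, 0.012, 0, 0, 0, -0.45],
  [0, 0, 0, 0, 0, 0, -0.45],
])

```text
clock: 14.27
tool_pos: [0.6107, 0.0947, 0.0773]
tcp_rot: [0.626, 0.78, 0.001, 0.0]
ft_force: [-0.6, 0.0, 0.6]
finger_gap: 0.0618
```

```bash
python3 turn.py .6109 .0957 0 0
```

```text
t14.27 pos [0.6107 0.0947 0.0773] psi 102.5 z [ 0.001  0.    -1.   ] F [-0.6  0.   0.6] T [0.06 0.02 0.04] gap 0.0618 j [ 0.044  0.705 -0.44   1.949  0.513  0.598 -0.518]
err mm [0.2 1. ] tool frac [0.0024 0.0011 0.    ] tilt corr frac [0.0005 0.     0.    ]
```

Raise slightly (3 mm), grip.

>>> move_arm([
  [0.003, 0.001, -0.009, 0, 0, 0, -0.45],
  [0, 0, 0, 0, 0, 0, 0],
  [0, 0, 0, 0, 0, 0, 0.5],
  [0, 0, 0, 0, 0, 0, 1],
  [0, 0, 0, 0, 0, 0, 1],
], newtons=50)

```text
clock: 14.68
tool_pos: [0.6099, 0.0966, 0.0799]
tcp_rot: [0.626, 0.78, -0.0, -0.0]
ft_force: [0.3, 0.8, -0.3]
finger_gap: 0.0462
```

>>> move_arm([
  [0, 0, 0.002, 0, 0, 0.03, 1],
  [0, 0, 0.002, 0, 0, 0.03, 1],
  [0, 0, 0.002, 0, 0, 0.03, 1],
])

```text
clock: 14.93
tool_pos: [0.6109, 0.0965, 0.0784]
tcp_rot: [0.732, 0.681, 0.001, -0.0]
ft_force: [0.3, -0.7, 2.5]
finger_gap: 0.0461
```

```bash
python3 turn.py .6109 .0957 0 0
```

```text
t14.93 pos [0.6109 0.0965 0.0784] psi 85.9 z [ 0.001  0.001 -1.   ] F [ 0.3 -0.7  2.5] T [-0.06  0.03  0.01] gap 0.0461 j [-0.008  0.691 -0.364  1.95   0.43   0.575 -0.732]
err mm [ 0.  -0.8] tool frac [-0.0019  0.0002 -0.    ] tilt corr frac [ 0.0002 -0.0004 -0.    ]
```

>>> move_arm([
  [-0.001, 0, 0.002, 0, 0, 0.034, 1],
  [0, 0, 0.002, 0, 0, 0.034, 1],
  [0, 0, 0.002, 0, 0, 0.034, 1],
  [0, 0, 0.002, 0, 0, 0.034, 1],
])

```text
clock: 15.27
tool_pos: [0.6121, 0.0962, 0.0768]
tcp_rot: [0.865, 0.501, 0.002, 0.0]
ft_force: [-0.9, -0.3, 1.6]
finger_gap: 0.0463
```

```bash
python3 turn.py .6109 .0957 0 0
```

```text
t15.27 pos [0.6121 0.0962 0.0768] psi 60.2 z [ 0.004  0.002 -1.   ] F [-0.9 -0.3  1.6] T [-0.    0.16 -0.01] gap 0.0463 j [-0.087  0.679 -0.241  1.956  0.296  0.535 -1.053]
err mm [-1.2 -0.5] tool frac [-0.0027 -0.002  -0.    ] tilt corr frac [ 0.0008 -0.0013 -0.    ]
```

>>> move_arm([
  [-0.003, -0.002, 0.002, 0.001, -0.001, 0.034, 1],
  [0, 0, 0.002, 0, 0, 0.034, 1],
  [-0.001, 0, 0.002, 0, -0.001, 0.034, 1],
  [0, 0, 0.002, 0, 0, 0.034, 1],
])

```text
clock: 15.6
tool_pos: [0.6114, 0.0956, 0.075]
tcp_rot: [0.955, 0.296, 0.0, 0.0]
ft_force: [-0.3, 0.2, 0.6]
finger_gap: 0.0462
```

```bash
python3 turn.py .6109 .0957 0 0
```

```text
t15.60 pos [0.6114 0.0956 0.075 ] psi 34.4 z [ 0.  0. -1.] F [-0.3  0.2  0.6] T [-0.02  0.04  0.  ] gap 0.0462 j [-0.168  0.675 -0.118  1.961  0.151  0.514 -1.363]
err mm [-0.5  0.1] tool frac [-0.001  -0.0009 -0.    ] tilt corr frac [ 0.0001 -0.0001 -0.    ]
```

>>> move_arm([
  [-0.001, -0.001, 0.002, 0, 0, 0.034, 1],
  [0, 0, 0.002, 0, 0, 0.034, 1],
  [-0.001, 0, 0.002, 0, 0, 0.034, 1],
  [0, 0, 0.002, 0, 0, 0.034, 1],
])

```text
clock: 15.93
tool_pos: [0.6118, 0.0961, 0.0744]
tcp_rot: [0.997, 0.076, 0.002, -0.0]
ft_force: [-2.7, -1.7, 5.4]
finger_gap: 0.0463
```

```bash
python3 turn.py .6109 .0957 0 0
```

```text
t15.93 pos [0.6118 0.0961 0.0744] psi 8.7 z [ 0.004  0.001 -1.   ] F [-2.7 -1.7  5.4] T [-0.18  0.34  0.03] gap 0.0463 j [-0.248  0.673  0.002  1.969 -0.002  0.495 -1.664]
err mm [-0.9 -0.4] tool frac [-0.0024  0.0006 -0.    ] tilt corr frac [-0.0002 -0.0014 -0.    ]
```

>>> move_arm([
  [-0.002, 0, 0.003, 0, -0.001, 0.034, 1],
  [0, 0, 0.003, 0, 0, 0.034, 1],
])

```text
clock: 16.1
tool_pos: [0.6122, 0.096, 0.0743]
tcp_rot: [0.999, -0.036, 0.002, -0.001]
ft_force: [-3.9, -2.8, 10.7]
finger_gap: 0.0461
```

```bash
python3 turn.py .6109 .0957 0 0
```

```text
t16.10 pos [0.6122 0.096  0.0743] psi -4.2 z [ 0.005  0.002 -1.   ] F [-3.9 -2.8 10.7] T [-0.71  0.8   0.22] gap 0.0461 j [-0.287  0.675  0.061  1.971 -0.081  0.493 -1.812]
err mm [-1.3 -0.3] tool frac [-0.0033  0.0009 -0.    ] tilt corr frac [-0.0007 -0.0014 -0.    ]
```

>>> move_arm([
  [0, 0, 0, 0, 0, 0, -0.5],
  [0, 0, 0, 0, 0, 0, -0.5],
  [0, 0, -0.04, 0, 0, 0, -0.5],
  [0, 0, -0.08, 0, 0, 0, -0.5],
  [0, 0, 0, 0, 0, 0, -0.5],
])

```text
clock: 16.52
tool_pos: [0.6116, 0.0968, 0.1231]
tcp_rot: [0.999, -0.033, 0.001, -0.001]
ft_force: [1.9, -1.2, -0.3]
finger_gap: 0.0641
```

Run:
```python
from h import *
st()
im,k=wsnap('w18')
cv2.imwrite('pics/w18z.png',cv2.resize(im[180:400,220:420],None,fx=4,fy=3,interpolation=cv2.INTER_CUBIC)[:,:,::-1])
for z in (.0965,.0995,.105,.112):
    a=np.linspace(0,2*np.pi,60); pts=np.array([proj(k,[.6109+.024*np.cos(t),.0957+.024*np.sin(t),z]) for t in a])
    print(z,((pts.min(0)-[220,180])*[4,3]).round(1),((pts.max(0)-[220,180])*[4,3]).round(1))
plan([([.484,-.07,.14],Rdown(np.radians(32)))],-.65)
```

```text
t16.52 pos [0.6116 0.0968 0.1231] psi -3.8 z [ 0.003  0.001 -1.   ] F [ 1.9 -1.2 -0.3] T [-0.04 -0.02  0.01] gap 0.0641 j [-0.296  0.606  0.071  1.945 -0.074  0.59  -1.814]
cam drift mm [-0.8  0.1 -2.4]
0.0965 [196.4 178.1] [637.5 480.5]
0.0995 [193.1 184.9] [641.1 491.3]
0.105 [186.7 198. ] [648. 512.]
0.112 [178.  215.8] [657.3 540.1]
[[-0.048,0.073,-0.008,0,0,-0.033,-0.65],[-0.055,0.067,-0.008,0,0,-0.033,-0.65],[-0.062,0.061,-0.008,0,0,-0.033,-0.65],[-0.068,0.055,-0.008,0,0,-0.033,-0.65],[-0.073,0.047,-0.008,0,0,-0.033,-0.65]]
[[-0.078,0.04,-0.008,0,0,-0.034,-0.65]]
```

View pics/w18z.png

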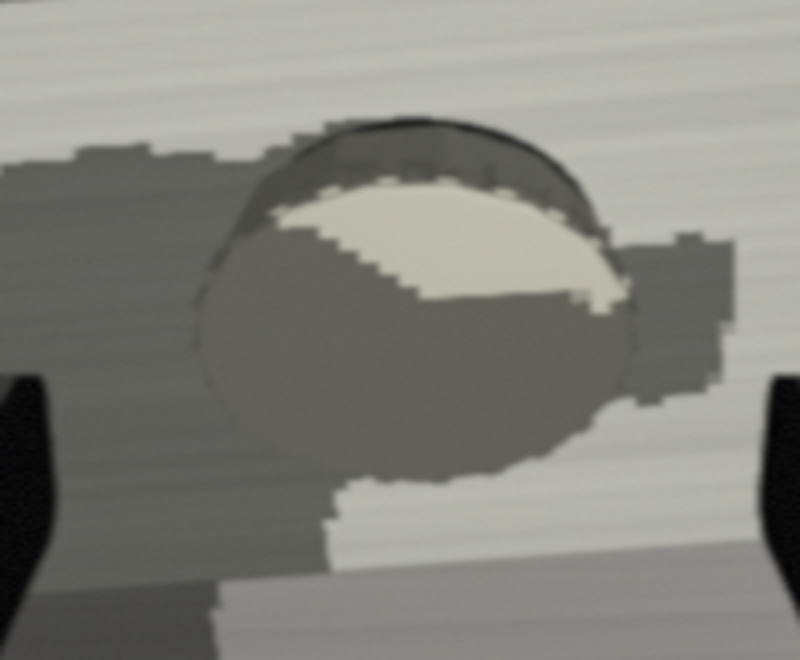

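>>> move_arm([
  [-0.048, 0.073, -0.008, 0, 0, -0.033, -0.65],
  [-0.055, 0.067, -0.008, 0, 0, -0.033, -0.65],
  [-0.062, 0.061, -0.008, 0, 0, -0.033, -0.65],
  [-0.068, 0.055, -0.008, 0, 0, -0.033, -0.65],
  [-0.073, 0.047, -0.008, 0, 0, -0.033, -0.65],
])

```text
clock: 16.98
tool_pos: [0.5079, -0.0373, 0.1342]
tcp_rot: [0.969, 0.247, 0.004, -0.002]
ft_force: [1.6, -1.2, 0.3]
finger_gap: 0.0702
```

>>> move_arm([
  [-0.06, 0.03, 0, 0, 0, -0.034, -0.65],
  [0, 0, 0, 0, 0, 0, -0.65],
  [0, 0, 0, 0, 0, 0, -0.65],
])

```text
clock: 17.23
tool_pos: [0.4859, -0.0673, 0.1334]
tcp_rot: [0.953, 0.302, 0.002, -0.002]
ft_force: [0.8, 0.4, 0.2]
finger_gap: 0.0702
```

Run:
```python
from h import *
st()
im,k=wsnap('w19')
for r in manip.place_of('wrist','cap0')[:4]:
    print(round(r['p'],2),np.round(r['position'],1),np.round(at_z(k,r['position'],0),4))
```

```text
t17.23 pos [ 0.4859 -0.0673  0.1334] psi 35.2 z [ 0.002  0.004 -1.   ] F [0.8 0.4 0.2] T [ 0.03  0.   -0.02] gap 0.0702 j [ 0.14   0.478 -0.159  2.213  0.156  0.459 -1.098]
cam drift mm [-0.1 -0.1 -0.2]
0.75 [342.  250.2] [ 0.4784 -0.09    0.    ]
0.66 [467.3 344.3] [ 0.4723 -0.2091  0.    ]
0.25 [613.  416.1] [ 0.4896 -0.3446  0.    ]
```

View pics/w19.png

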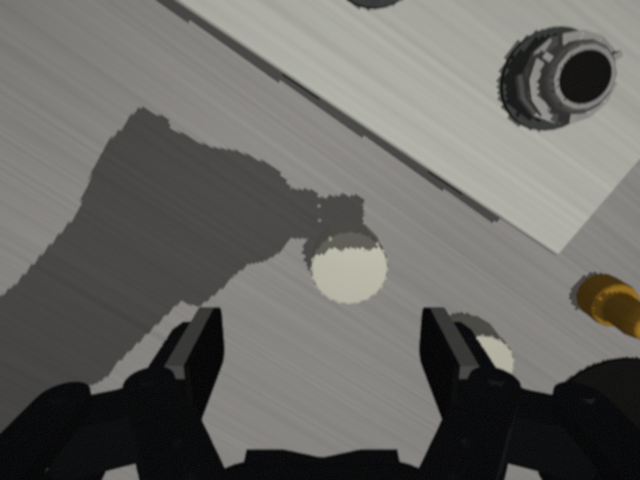

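Run:
```python
from h import *
k=manip.calibration('wrist')
c=at_z(k,(349,266),.03);print(c)
plan([([c[0],c[1],.045],Rdown(np.radians(32)))],-.65,maxs=.07)
```

```text
[ 0.48092931 -0.09146855  0.03      ]
[[-0.012,0.011,0.055,0,0,0.004,-0.65],[-0.012,0.011,0.055,0,0,0.005,-0.65],[-0.012,0.011,0.055,0,-0.001,0.004,-0.65],[-0.011,0.012,0.056,-0.001,0,0.005,-0.65]]
```

>>> move_arm([
  [-0.012, 0.011, 0.055, 0, 0, 0.004, -0.65],
  [-0.012, 0.011, 0.055, 0, 0, 0.005, -0.65],
  [-0.012, 0.011, 0.055, 0, 0, 0.004, -0.65],
  [-0.011, 0.012, 0.05, 0, 0, 0.004, -0.65],
  [0, 0, 0, 0, 0, 0, -0.65],
])

```text
clock: 17.75
tool_pos: [0.489, -0.0853, 0.0448]
tcp_rot: [0.96, 0.279, 0.007, -0.001]
ft_force: [0.1, -0.1, 0.5]
finger_gap: 0.0706
```

>>> move_arm([
  [0, 0, 0, 0, 0, 0, -0.65],
])

```text
clock: 17.83
tool_pos: [0.4894, -0.084, 0.044]
tcp_rot: [0.96, 0.28, 0.006, -0.002]
ft_force: [-0.5, 1.0, 0.5]
finger_gap: 0.0706
```

Run:
```python
from h import *
st()
im,k=wsnap('w20')
for r in manip.place_of('wrist','cap0')[:4]:
    print(round(r['p'],2),np.round(r['position'],1),np.round(at_z(k,r['position'],0),4))
```

```text
t17.83 pos [ 0.4894 -0.084   0.044 ] psi 32.5 z [ 0.01   0.007 -1.   ] F [-0.5  1.   0.5] T [ 0.02 -0.06 -0.03] gap 0.0706 j [ 0.12   0.643 -0.086  2.261  0.194  0.233 -1.14 ]
cam drift mm [0.1 0.2 0.3]
0.68 [322.9 301.8] [ 0.4784 -0.0923  0.    ]
```

View pics/w20.png

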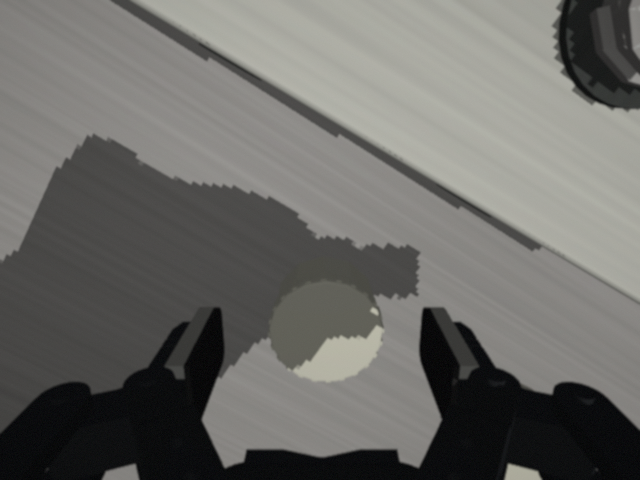

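Run:
```python
from h import *
k=manip.calibration('wrist')
c=at_z(k,(327,331),.03);print(c)
plan([([c[0],c[1],.009],Rdown(np.radians(32)))],-.65,maxs=.033)
```

```text
[ 0.48020487 -0.09332002  0.03      ]
[[-0.011,0.002,0.03,0,-0.001,0.001,-0.65],[-0.011,0.002,0.03,0,-0.002,0.001,-0.65],[-0.011,0.003,0.03,0,-0.001,0.001,-0.65]]
```

>>> move_arm([
  [-0.018, 0.003, 0.028, 0, -0.002, 0, -0.65],
  [-0.015, 0.003, 0.028, 0, -0.002, 0, -0.65],
  [0, 0, 0.025, 0, -0.001, 0, -0.65],
  [0, 0, 0, 0, 0, 0, -0.65],
])

```text
clock: 18.27
tool_pos: [0.4836, -0.0912, 0.0148]
tcp_rot: [0.959, 0.282, 0.003, 0.002]
ft_force: [-0.2, 1.0, 0.1]
finger_gap: 0.0709
```

Run:
```python
from h import *
plan([([.480,-.093,.009],Rdown(np.radians(32)))],-.65,maxs=.033)
st()
```

```text
[[-0.01,-0.001,0.014,0.002,-0.001,0.004,-0.65]]
t18.27 pos [ 0.4836 -0.0912  0.0148] psi 32.7 z [ 0.006 -0.002 -1.   ] F [-0.2  1.   0.1] T [-0.03  0.01 -0.  ] gap 0.0709 j [ 0.105  0.7   -0.051  2.281  0.216  0.159 -1.146]
```

>>> move_arm([
  [-0.012, -0.001, 0.014, 0, -0.002, 0, -0.65],
  [-0.002, 0, 0.003, 0, 0, 0, -0.65],
  [0, 0, 0, 0, 0, 0, 0.2],
  [0, 0, 0, 0, 0, 0, 0.5],
  [0, 0, 0, 0, 0, 0, 1],
])

```text
clock: 18.68
tool_pos: [0.4789, -0.0936, 0.0082]
tcp_rot: [0.959, 0.282, -0.0, 0.003]
ft_force: [-0.3, -0.1, -0.1]
finger_gap: 0.0459
```

>>> move_arm([
  [0, 0, 0, 0, 0, 0, 1],
])

```text
clock: 18.77
tool_pos: [0.479, -0.0936, 0.0085]
tcp_rot: [0.959, 0.282, 0.0, 0.003]
ft_force: [-0.5, 0.1, -0.6]
finger_gap: 0.0462
```

Run:
```python
from h import *
s=st()
im,k=wsnap('w21')
for p in [(320,340),(320,350),(320,360)]: print(p,R.from_quat(s['tcp_rot']).inv().apply(at_z(k,p,.03)-s['tool_pos']).round(4))
```

```text
t18.77 pos [ 0.479  -0.0936  0.0085] psi 32.8 z [ 0.002 -0.006 -1.   ] F [-0.5  0.1 -0.6] T [-0.01  0.04 -0.07] gap 0.0462 j [ 0.101  0.711 -0.04   2.289  0.224  0.143 -1.15 ]
cam drift mm [ 0. -0.  0.]
(320, 340) [ 0.0048 -0.     -0.0215]
(320, 350) [ 0.001  -0.     -0.0215]
(320, 360) [-0.0028 -0.     -0.0215]
```

View pics/w21.png

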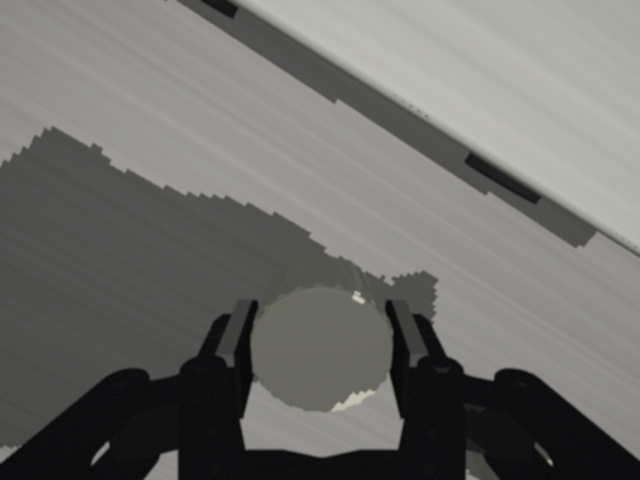

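>>> move_arm([
  [0, 0, -0.06, 0, 0, 0, 1],
  [0, 0, -0.088, 0, 0, 0, 1],
  [0, 0, -0.088, 0, 0, 0, 1],
  [0, 0, -0.07, 0, 0, 0, 1],
  [0, 0, 0, 0, 0, 0, 1],
])

```text
clock: 19.23
tool_pos: [0.478, -0.0923, 0.1341]
tcp_rot: [0.959, 0.283, -0.002, 0.002]
ft_force: [-0.1, -0.7, -1.3]
finger_gap: 0.0462
```

Run:
```python
from h import *
s=st()
plan([([.6142,-.0055,.125],Rdown(np.radians(32)))],1,maxs=.09)
```

```text
t19.23 pos [ 0.478  -0.0923  0.1341] psi 32.8 z [-0.004 -0.005 -1.   ] F [-0.1 -0.7 -1.3] T [ 0.03 -0.08 -0.02] gap 0.0462 j [ 0.181  0.474 -0.151  2.218  0.167  0.463 -1.102]
[[0.081,0,0.004,0,0,0.001,1],[0.081,0,0.004,0,0,0.001,1],[0.081,0,0.004,0,0.001,0.001,1],[0.08,0,0.004,0,0,0.001,1],[0.081,0,0.005,0.001,0.001,0.001,1]]
```

>>> move_arm([
  [0.081, 0, 0.001, 0, 0, 0.001, 1],
  [0.081, 0, 0.002, 0, 0, 0.001, 1],
  [0.081, 0, 0.002, 0, 0, 0.001, 1],
  [0.08, 0, 0.002, 0, 0, 0.001, 1],
  [0.06, 0, 0.002, 0, 0, 0.001, 1],
])

```text
clock: 19.65
tool_pos: [0.6071, -0.0132, 0.1322]
tcp_rot: [0.963, 0.27, -0.002, 0.004]
ft_force: [0.9, 0.3, -1.3]
finger_gap: 0.0461
```

>>> move_arm([
  [0, 0, 0, 0, 0, 0, 1],
  [0, 0, 0, 0, 0, 0, 1],
])

```text
clock: 19.82
tool_pos: [0.6113, -0.0087, 0.1308]
tcp_rot: [0.962, 0.272, -0.001, 0.003]
ft_force: [-0.6, 0.3, -0.1]
finger_gap: 0.0459
```

```bash
python3 - <<'E'
from h import *
s=st()
im,k=wsnap('w22')
plan([([.6142,-.0055,.098],Rdown(np.radians(32)))],1,maxs=.05)
E
python3 turn.py .6152 -.0045 .0015 0
```

```text
t19.82 pos [ 0.6113 -0.0087  0.1308] psi 31.6 z [ 0.    -0.006 -1.   ] F [-0.6  0.3 -0.1] T [-0.01  0.05 -0.01] gap 0.0459 j [ 0.007  0.59  -0.131  1.947  0.137  0.614 -1.235]
cam drift mm [-0.1  0.2  0.1]
[[0.005,-0.001,0.041,0.001,0,-0.001,1],[0.005,-0.002,0.041,0.001,0.001,-0.001,1]]
t19.87 pos [ 0.6113 -0.0085  0.1308] psi 31.6 z [ 0.    -0.006 -1.   ] F [ 0.7  0.2 -0.8] T [ 0.05 -0.03 -0.  ] gap 0.0459 j [ 0.007  0.59  -0.132  1.947  0.137  0.613 -1.235]
err mm [2.6 3.2] tool frac [ 0.0098 -0.0034 -0.    ] tilt corr frac [0.0016 0.0008 0.    ]
```

View pics/w22.png

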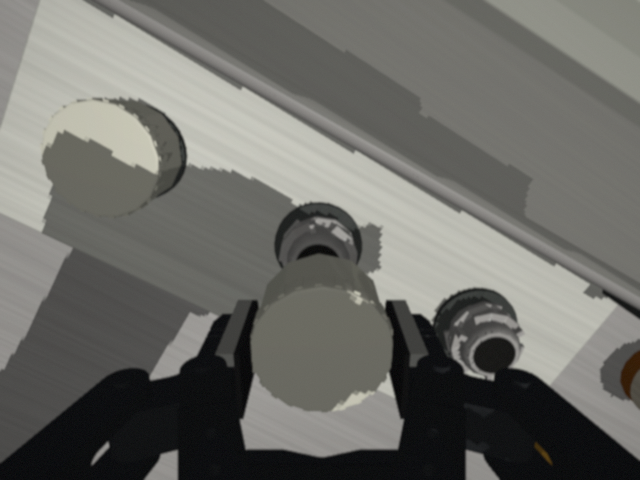

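>>> move_arm([
  [0.006, -0.002, 0.035, 0.001, 0, 0, 1],
  [0.005, -0.002, 0.035, 0.001, 0.001, 0, 1],
  [0, 0, 0.012, 0, 0, 0, 1],
  [0, 0, 0, 0, 0, 0, 1],
  [0, 0, 0, 0, 0, 0, 1],
])

```text
clock: 20.28
tool_pos: [0.6113, -0.0081, 0.0948]
tcp_rot: [0.963, 0.271, -0.001, -0.0]
ft_force: [2.3, -0.0, 1.5]
finger_gap: 0.0461
```

```bash
python3 turn.py .6152 -.0045 .0015 0
```

```text
t20.28 pos [ 0.6113 -0.0081  0.0948] psi 31.4 z [-0.001  0.001 -1.   ] F [ 2.3 -0.   1.5] T [ 0.1  -0.51  0.04] gap 0.0461 j [ 0.005  0.641 -0.126  1.967  0.144  0.544 -1.243]
err mm [2.6 2.8] tool frac [ 0.0092 -0.0027 -0.    ] tilt corr frac [-0.0004  0.0003  0.    ]
```

>>> move_arm([
  [0.011, -0.004, -0.015, 0, 0, 0, 1],
  [0, 0, 0, 0, 0, 0, 1],
  [0, 0, 0, 0, 0, 0, 1],
])

```text
clock: 20.53
tool_pos: [0.6134, -0.0054, 0.1018]
tcp_rot: [0.963, 0.27, -0.001, -0.0]
ft_force: [-0.4, -0.1, -1.2]
finger_gap: 0.0462
```

```bash
python3 turn.py .6152 -.0045 .0015 0
```

```text
t20.53 pos [ 0.6134 -0.0054  0.1018] psi 31.3 z [-0.003 -0.    -1.   ] F [-0.4 -0.1 -1.2] T [-0.03  0.01 -0.04] gap 0.0462 j [ 1.000e-03  6.330e-01 -1.270e-01  1.957e+00  1.410e-01  5.630e-01
 -1.245e+00]
err mm [0.5 0.2] tool frac [ 0.0012  0.0003 -0.    ] tilt corr frac [-0.0004  0.0008  0.    ]
```

>>> move_arm([
  [0.002, 0, 0.015, 0, 0, 0, 1],
  [0.001, 0, 0.012, 0, 0, 0, 1],
  [0, 0, 0.01, 0, 0, 0, 1],
  [0, 0, 0.006, 0, 0, 0, 1],
])

```text
clock: 20.87
tool_pos: [0.6158, -0.0046, 0.0885]
tcp_rot: [0.963, 0.27, 0.001, 0.001]
ft_force: [-13.1, -0.3, 50.6]
finger_gap: 0.046
```

```bash
python3 turn.py .6152 -.0045 .0015 0
```

```text
t20.87 pos [ 0.6158 -0.0046  0.0885] psi 31.3 z [ 0.002 -0.001 -1.   ] F [-13.1  -0.3  50.6] T [-0.01  2.78  0.  ] gap 0.0460 j [-0.004  0.652 -0.121  1.963  0.146  0.533 -1.252]
err mm [-1.9 -0.7] tool frac [-0.0049 -0.001  -0.    ] tilt corr frac [ 0.0005 -0.0004 -0.    ]
```

>>> move_arm([
  [-0.004, -0.001, -0.006, 0, 0, 0, 1],
  [0, 0, 0, 0, 0, 0, 1],
])

```text
clock: 21.03
tool_pos: [0.6144, -0.005, 0.0918]
tcp_rot: [0.963, 0.27, 0.001, 0.001]
ft_force: [0.5, -0.4, -0.1]
finger_gap: 0.0461
```

```bash
python3 turn.py .6152 -.0045 .0015 0
```

```text
t21.03 pos [ 0.6144 -0.005   0.0918] psi 31.3 z [ 0.003 -0.001 -1.   ] F [ 0.5 -0.4 -0.1] T [ 0.04 -0.01  0.03] gap 0.0461 j [-0.003  0.646 -0.122  1.965  0.146  0.535 -1.251]
err mm [-0.5 -0.3] tool frac [-0.0014  0.     -0.    ] tilt corr frac [ 0.0007 -0.0007 -0.    ]
```

>>> move_arm([
  [-0.002, 0, 0.006, 0, -0.001, -0.03, 1],
  [-0.001, 0.0004, 0.003, 0, 0, -0.03, 1],
  [-0.001, 0.0004, 0.003, 0, 0, -0.03, 1],
])

```text
clock: 21.28
tool_pos: [0.6157, -0.0049, 0.0892]
tcp_rot: [0.914, 0.406, 0.002, 0.002]
ft_force: [-3.6, 2.5, 23.3]
finger_gap: 0.0459
```

```bash
python3 turn.py .6152 -.0045 .0015 0
```

```text
t21.28 pos [ 0.6157 -0.0049  0.0892] psi 47.9 z [ 0.006 -0.002 -1.   ] F [-3.6  2.5 23.3] T [ 0.42  0.78 -0.24] gap 0.0459 j [ 0.047  0.654 -0.198  1.962  0.241  0.541 -1.053]
err mm [-1.5 -0.7] tool frac [-0.0038 -0.0016 -0.    ] tilt corr frac [ 0.0019 -0.0008  0.    ]
```

>>> move_arm([
  [-0.004, -0.001, -0.002, 0.001, -0.001, -0.03, 1],
  [-0.001, 0.0004, 0.001, 0, 0, -0.03, 1],
  [-0.001, 0.0004, 0.001, 0, 0, -0.03, 1],
])

```text
clock: 21.53
tool_pos: [0.6151, -0.0059, 0.0891]
tcp_rot: [0.843, 0.537, 0.001, 0.002]
ft_force: [-0.8, 1.1, 0.6]
finger_gap: 0.0464
```

```bash
python3 turn.py .6152 -.0045 .0015 0
```

```text
t21.53 pos [ 0.6151 -0.0059  0.0891] psi 65.0 z [ 0.004 -0.002 -1.   ] F [-0.8  1.1  0.6] T [ 0.12 -0.06  0.02] gap 0.0464 j [ 0.104  0.662 -0.282  1.958  0.331  0.562 -0.84 ]
err mm [-0.5  0.1] tool frac [-0.0004 -0.0013 -0.    ] tilt corr frac [0.0013 0.0001 0.    ]
```

>>> move_arm([
  [-0.001, -0.001, 0.003, 0.001, 0, -0.03, 1],
  [0, 0, 0.003, 0, 0, -0.03, 1],
  [-0.001, 0, 0.003, 0, 0, -0.03, 1],
])

```text
clock: 21.78
tool_pos: [0.6155, -0.0034, 0.086]
tcp_rot: [0.756, 0.655, 0.002, -0.0]
ft_force: [1.0, 1.0, 9.1]
finger_gap: 0.0461
```

```bash
python3 turn.py .6152 -.0045 .0015 0
```

```text
t21.78 pos [ 0.6155 -0.0034  0.086 ] psi 81.8 z [ 0.003  0.004 -1.   ] F [1.  1.  9.1] T [ 0.4 -0.1 -1.1] gap 0.0461 j [ 0.158  0.677 -0.366  1.954  0.416  0.58  -0.629]
err mm [-0.5 -2.6] tool frac [-0.0066 -0.0003 -0.    ] tilt corr frac [ 0.0007 -0.0013  0.    ]
```

>>> move_arm([
  [-0.005, 0, 0, 0, -0.001, 0.02, 1],
  [0, 0, 0.002, 0, 0, 0.03, 1],
  [0, 0, 0.002, 0, 0, 0.03, 1],
  [0, 0, 0.002, 0, 0, 0.03, 1],
])

```text
clock: 22.12
tool_pos: [0.6162, -0.0035, 0.0819]
tcp_rot: [0.858, 0.513, 0.003, -0.002]
ft_force: [-1.7, -1.8, 14.0]
finger_gap: 0.0463
```

```bash
python3 turn.py .6152 -.0045 .0015 0
```

```text
t22.12 pos [ 0.6162 -0.0035  0.0819] psi 61.8 z [ 0.003  0.006 -1.   ] F [-1.7 -1.8 14. ] T [-0.29  0.59  0.06] gap 0.0463 j [ 0.095  0.672 -0.269  1.96   0.314  0.546 -0.88 ]
err mm [-1.7 -2.3] tool frac [-0.007 -0.001 -0.   ] tilt corr frac [ 0.0001 -0.0021  0.    ]
```

>>> move_arm([
  [-0.006, -0.001, 0, 0, -0.002, 0.03, 1],
  [-0.001, 0, 0.002, 0, 0, 0.03, 1],
  [-0.001, 0, 0.002, 0, 0, 0.03, 1],
])

```text
clock: 22.37
tool_pos: [0.6155, -0.0046, 0.0809]
tcp_rot: [0.925, 0.381, 0.002, -0.0]
ft_force: [-2.9, -0.9, 13.5]
finger_gap: 0.0461
```

```bash
python3 turn.py .6152 -.0045 .0015 0
```

```text
t22.37 pos [ 0.6155 -0.0046  0.0809] psi 44.8 z [ 0.003  0.002 -1.   ] F [-2.9 -0.9 13.5] T [-0.05  0.75  0.1 ] gap 0.0461 j [ 0.039  0.666 -0.184  1.965  0.224  0.527 -1.09 ]
err mm [-1.4 -1. ] tool frac [-0.0041 -0.0007 -0.    ] tilt corr frac [ 0.0001 -0.001  -0.    ]
```

>>> move_arm([
  [-0.004, -0.001, 0.001, 0, -0.001, 0.034, 1],
  [-0.001, 0, 0.001, 0, 0, 0.034, 1],
  [-0.001, 0, 0.002, 0, 0, 0.034, 1],
  [0, 0, 0.002, 0, 0, 0.034, 1],
])

```text
clock: 22.7
tool_pos: [0.6157, -0.0044, 0.0792]
tcp_rot: [0.986, 0.166, 0.003, -0.0]
ft_force: [-3.2, -0.8, 12.6]
finger_gap: 0.0463
```

```bash
python3 turn.py .6152 -.0045 .0015 0
```

```text
t22.70 pos [ 0.6157 -0.0044  0.0792] psi 19.2 z [ 0.005  0.001 -1.   ] F [-3.2 -0.8 12.6] T [0.06 0.73 0.07] gap 0.0463 j [-0.043  0.663 -0.062  1.973  0.078  0.503 -1.396]
err mm [-1.9 -0.6] tool frac [-0.005  -0.0002 -0.    ] tilt corr frac [ 0.0001 -0.0016 -0.    ]
```

>>> move_arm([
  [-0.005, 0, 0.001, 0, -0.001, 0.034, 1],
  [-0.001, 0, 0.001, 0, 0, 0.034, 1],
  [-0.001, 0, 0.002, 0, 0, 0.034, 1],
  [0, 0, 0.002, 0, 0, 0.034, 1],
])

```text
clock: 23.03
tool_pos: [0.6159, -0.0048, 0.0775]
tcp_rot: [0.998, -0.057, 0.004, -0.0]
ft_force: [-3.4, -1.0, 17.7]
finger_gap: 0.0467
```

```bash
python3 turn.py .6152 -.0045 .0015 0
```

```text
t23.03 pos [ 0.6159 -0.0048  0.0775] psi -6.5 z [ 0.008  0.001 -1.   ] F [-3.4 -1.  17.7] T [-0.    0.79  0.12] gap 0.0467 j [-0.123  0.667  0.058  1.981 -0.077  0.489 -1.695]
err mm [-2.2  0.5] tool frac [-0.0056 -0.0005 -0.    ] tilt corr frac [-0.0004 -0.0025  0.    ]
```

>>> move_arm([
  [-0.005, 0, 0.001, 0, -0.002, 0.034, 1],
  [-0.001, 0, 0.001, 0, 0, 0.034, 1],
  [-0.001, 0, 0.002, 0, 0, 0.034, 1],
])

```text
clock: 23.28
tool_pos: [0.6163, -0.0052, 0.0775]
tcp_rot: [0.975, -0.224, 0.004, -0.001]
ft_force: [-1.9, -0.9, 18.1]
finger_gap: 0.0461
```

```bash
python3 turn.py .6152 -.0045 .0015 0
```

```text
t23.28 pos [ 0.6163 -0.0052  0.0775] psi -25.9 z [ 0.008  0.    -1.   ] F [-1.9 -0.9 18.1] T [0.04 0.63 0.08] gap 0.0461 j [-0.181  0.672  0.148  1.984 -0.195  0.491 -1.916]
err mm [-2.5  1.4] tool frac [-0.007  -0.0004 -0.    ] tilt corr frac [-0.0012 -0.0022  0.    ]
```

>>> move_arm([
  [0, 0, 0, 0, 0, 0, -0.5],
  [0, 0, 0, 0, 0, 0, -0.5],
  [-0.004, 0, -0.04, 0, -0.002, 0, -0.5],
  [0, 0, -0.08, 0, 0, 0, -0.5],
  [0, 0, 0, 0, 0, 0, -0.5],
])

```text
clock: 23.7
tool_pos: [0.6134, -0.0043, 0.1231]
tcp_rot: [0.975, -0.224, -0.002, -0.0]
ft_force: [1.6, -0.7, -0.4]
finger_gap: 0.0643
```

>>> move_arm([
  [0, 0, 0, 0, 0, 0, -0.5],
])

```text
clock: 23.78
tool_pos: [0.6134, -0.0041, 0.1233]
tcp_rot: [0.975, -0.223, -0.002, -0.0]
ft_force: [-0.2, -0.2, 0.8]
finger_gap: 0.0639
```

```bash
cat >> h.py <<'E'
def capcheck(fn,P):
    im,k=wsnap(fn); o=im.copy()
    a=np.linspace(0,2*np.pi,120)
    for z,col in [(.0995,(0,255,0)),(.105,(255,0,0)),(.112,(0,0,255))]:
        pts=np.array([proj(k,[P[0]+.024*np.cos(t),P[1]+.024*np.sin(t),z]) for t in a]); cv2.polylines(o,[np.round(pts*16).astype(np.int32)],True,col,1,cv2.LINE_AA,4)
    u=proj(k,[P[0],P[1],.1]).astype(int); x0,y0=max(0,u[0]-100),max(0,u[1]-100)
    cv2.imwrite('pics/'+fn+'z.png',cv2.resize(o[y0:y0+200,x0:x0+200],None,fx=3,fy=3,interpolation=cv2.INTER_CUBIC)[:,:,::-1])
E
python3 - <<'E'
from h import *
st(); capcheck('w23',(.6152,-.0045))
plan([([.484,-.19,.14],Rdown(np.radians(20)))],-.65)
E
```

```text
t23.78 pos [ 0.6134 -0.0041  0.1233] psi -25.7 z [-0.003  0.001 -1.   ] F [-0.2 -0.2  0.8] T [ 0.02  0.01 -0.01] gap 0.0639 j [-0.2    0.607  0.172  1.958 -0.178  0.593 -1.93 ]
cam drift mm [ 0.3 -0.2  0.4]
[[-0.013,0.08,-0.006,0,0,-0.036,-0.65],[-0.022,0.078,-0.006,0,0,-0.036,-0.65],[-0.03,0.075,-0.006,0,0,-0.036,-0.65],[-0.039,0.071,-0.006,0,0,-0.037,-0.65],[-0.047,0.066,-0.006,0,0,-0.036,-0.65]]
[[-0.054,0.06,-0.005,0,0,-0.037,-0.65],[-0.06,0.054,-0.006,0,0.001,-0.036,-0.65]]
```

View pics/w23z.png

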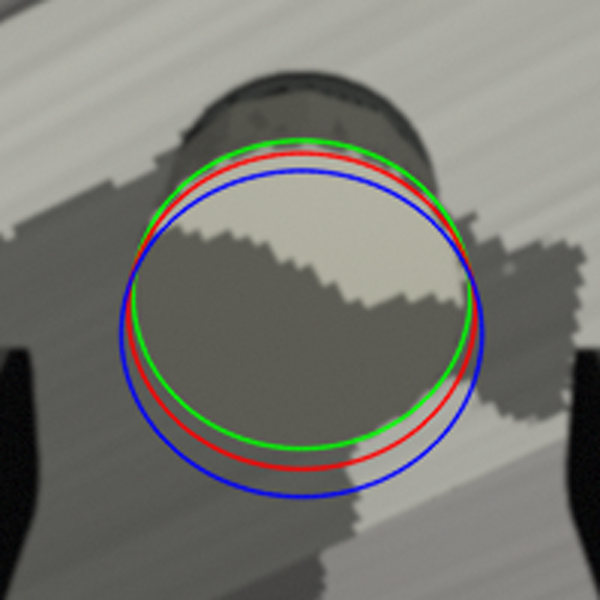

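>>> move_arm([
  [-0.013, 0.08, -0.006, 0, 0, -0.036, -0.65],
  [-0.022, 0.078, -0.006, 0, 0, -0.036, -0.65],
  [-0.03, 0.075, -0.006, 0, 0, -0.036, -0.65],
  [-0.039, 0.071, -0.006, 0, 0, -0.037, -0.65],
  [-0.047, 0.066, -0.006, 0, 0, -0.036, -0.65],
])

```text
clock: 24.25
tool_pos: [0.5235, -0.1322, 0.1309]
tcp_rot: [0.997, 0.08, -0.001, -0.002]
ft_force: [-0.1, -0.7, -0.5]
finger_gap: 0.0704
```

>>> move_arm([
  [-0.054, 0.06, -0.002, 0, 0, -0.037, -0.65],
  [-0.05, 0.04, -0.002, 0, 0, -0.036, -0.65],
  [0, 0, 0, 0, 0, 0, -0.65],
  [0, 0, 0, 0, 0, 0, -0.65],
])

```text
clock: 24.58
tool_pos: [0.4832, -0.1895, 0.1299]
tcp_rot: [0.98, 0.199, -0.003, -0.003]
ft_force: [0.2, -0.4, -0.1]
finger_gap: 0.0704
```

Run:
```python
from h import *
st()
im,k=wsnap('w24')
for r in manip.place_of('wrist','cap0')[:4]:
    print(round(r['p'],2),np.round(r['position'],1),np.round(at_z(k,r['position'],0),4))
```

```text
t24.58 pos [ 0.4832 -0.1895  0.1299] psi 23.0 z [-0.007  0.004 -1.   ] F [ 0.2 -0.4 -0.1] T [ 0.1  -0.07  0.04] gap 0.0704 j [ 0.345  0.509 -0.111  2.149  0.109  0.497 -1.018]
cam drift mm [-0.2 -0.1 -0.2]
0.57 [340.5 248.5] [ 0.4715 -0.2079  0.    ]
```

View pics/w24.png

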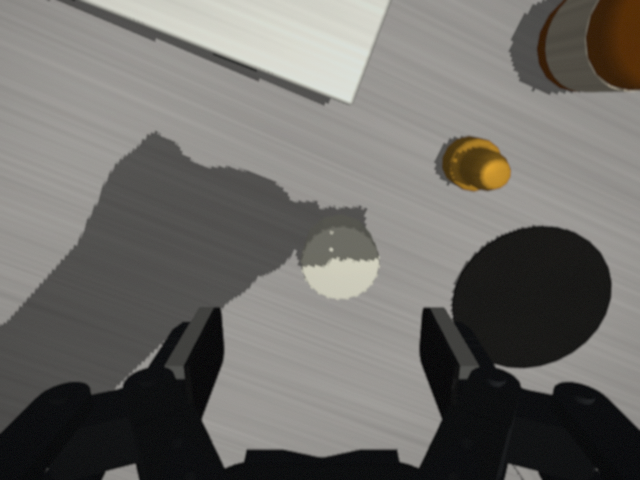

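Run:
```python
from h import *
k=manip.calibration('wrist')
c=at_z(k,(341,262),.03);print(c)
plan([([c[0],c[1],.045],Rdown(np.radians(23)))],-.65,maxs=.07)
```

```text
[ 0.47361859 -0.20546795  0.03      ]
[[-0.01,0.008,0.053,-0.001,0,0,-0.65],[-0.01,0.007,0.053,0,0.001,0,-0.65],[-0.009,0.007,0.053,-0.001,0,0,-0.65],[-0.01,0.008,0.053,0,0.001,0,-0.65]]
```

>>> move_arm([
  [-0.01, 0.008, 0.053, -0.001, 0, 0, -0.65],
  [-0.01, 0.007, 0.053, 0, 0.001, 0, -0.65],
  [-0.01, 0.007, 0.053, -0.001, 0, 0, -0.65],
  [-0.01, 0.008, 0.05, 0, 0, 0, -0.65],
  [0, 0, 0, 0, 0, 0, -0.65],
])

```text
clock: 25.1
tool_pos: [0.4803, -0.1999, 0.0437]
tcp_rot: [0.979, 0.202, 0.003, 0.001]
ft_force: [-0.3, -0.2, 0.2]
finger_gap: 0.0705
```

>>> move_arm([
  [0, 0, 0, 0, 0, 0, -0.65],
])

```text
clock: 25.18
tool_pos: [0.4808, -0.1984, 0.0431]
tcp_rot: [0.979, 0.203, 0.002, 0.0]
ft_force: [0.7, 0.2, 0.5]
finger_gap: 0.0703
```

Run:
```python
from h import *
st()
im,k=wsnap('w25')
for r in manip.place_of('wrist','cap0')[:4]:
    print(round(r['p'],2),np.round(r['position'],1),np.round(at_z(k,r['position'],0),4))
```

```text
t25.18 pos [ 0.4808 -0.1984  0.0431] psi 23.4 z [ 0.004  0.001 -1.   ] F [0.7 0.2 0.5] T [0.02 0.01 0.01] gap 0.0703 j [ 0.332  0.658 -0.07   2.205  0.151  0.279 -1.031]
cam drift mm [0.1 0.2 0.2]
0.77 [329.3 300.8] [ 0.4705 -0.2074  0.    ]
```

View pics/w25.png

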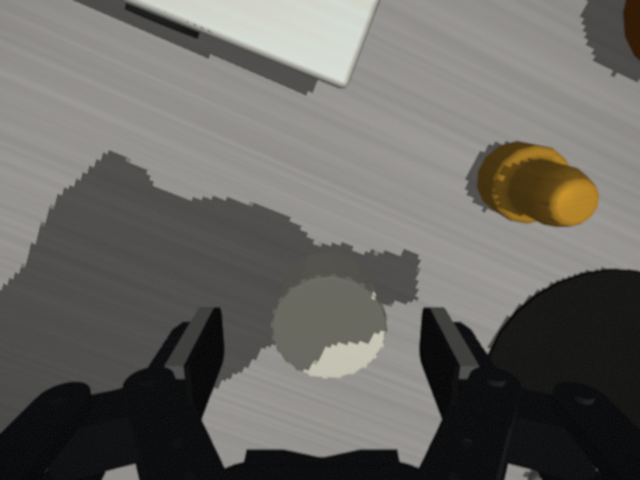

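Run:
```python
from h import *
k=manip.calibration('wrist')
c=at_z(k,(329,328),.03);print(c)
plan([([c[0],c[1],.009],Rdown(np.radians(23)))],-.65,maxs=.033)
```

```text
[ 0.47231403 -0.20624765  0.03      ]
[[-0.009,0.003,0.029,0,-0.001,0.001,-0.65],[-0.01,0.003,0.029,0,0,0.001,-0.65],[-0.009,0.003,0.029,0.001,-0.001,0,-0.65]]
```

>>> move_arm([
  [-0.015, 0.005, 0.028, 0, -0.001, 0, -0.65],
  [-0.015, 0.005, 0.028, 0, -0.001, 0, -0.65],
  [0, 0, 0.025, 0, -0.001, 0, -0.65],
  [0, 0, 0, 0, 0, 0, -0.65],
])

```text
clock: 25.62
tool_pos: [0.4755, -0.2063, 0.014]
tcp_rot: [0.979, 0.204, 0.001, 0.003]
ft_force: [-0.0, 0.7, -0.1]
finger_gap: 0.0705
```

Run:
```python
from h import *
plan([([.4723,-.2062,.009],Rdown(np.radians(23)))],-.65,maxs=.033)
st()
```

```text
[[-0.007,-0.004,0.012,0.002,-0.001,0.003,-0.65]]
t25.62 pos [ 0.4755 -0.2063  0.014 ] psi 23.5 z [ 0.004 -0.005 -1.   ] F [-0.   0.7 -0.1] T [ 0.08 -0.02  0.08] gap 0.0705 j [ 0.329  0.711 -0.046  2.221  0.168  0.207 -1.03 ]
```

>>> move_arm([
  [-0.009, -0.003, 0.012, 0.001, -0.001, 0, -0.65],
  [-0.001, 0, 0.003, 0, 0, 0, -0.65],
  [0, 0, 0, 0, 0, 0, 0.2],
  [0, 0, 0, 0, 0, 0, 0.5],
  [0, 0, 0, 0, 0, 0, 1],
])

```text
clock: 26.03
tool_pos: [0.4718, -0.2065, 0.0084]
tcp_rot: [0.979, 0.204, -0.0, 0.002]
ft_force: [0.4, 0.3, -0.9]
finger_gap: 0.046
```

>>> move_arm([
  [0, 0, 0, 0, 0, 0, 1],
])

```text
clock: 26.12
tool_pos: [0.4719, -0.2066, 0.0086]
tcp_rot: [0.979, 0.204, -0.0, 0.002]
ft_force: [0.1, -0.4, -0.9]
finger_gap: 0.0462
```

Run:
```python
from h import *
s=st()
im,k=wsnap('w26')
for p in [(320,340),(320,350),(320,360)]: print(p,R.from_quat(s['tcp_rot']).inv().apply(at_z(k,p,.03)-s['tool_pos']).round(4))
```

```text
t26.12 pos [ 0.4719 -0.2066  0.0086] psi 23.5 z [ 0.001 -0.004 -1.   ] F [ 0.1 -0.4 -0.9] T [-0.05  0.04  0.01] gap 0.0462 j [ 0.331  0.72  -0.044  2.227  0.17   0.195 -1.029]
cam drift mm [ 0. -0.  0.]
(320, 340) [ 0.0047 -0.0002 -0.0214]
(320, 350) [ 0.001  -0.0002 -0.0214]
(320, 360) [-0.0028 -0.0002 -0.0214]
```

View pics/w26.png

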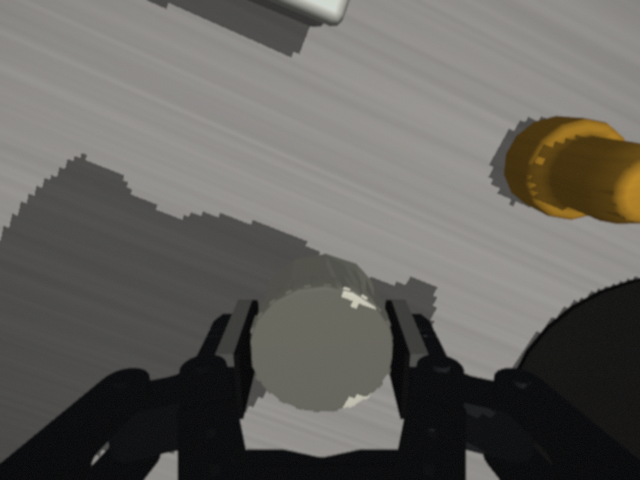

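>>> move_arm([
  [0, 0, -0.06, 0, 0, 0, 1],
  [0, 0, -0.088, 0, 0, 0, 1],
  [0, 0, -0.088, 0, 0, 0, 1],
  [0, 0, -0.07, 0, 0, 0, 1],
  [0, 0, 0, 0, 0, 0, 1],
])

```text
clock: 26.58
tool_pos: [0.471, -0.2052, 0.1341]
tcp_rot: [0.979, 0.205, -0.002, 0.001]
ft_force: [1.5, -1.0, -1.1]
finger_gap: 0.0461
```

Run:
```python
from h import *
s=st()
plan([([.57,-.13,.135],Rdown(np.radians(25)))],1,maxs=.09)
```

```text
t26.58 pos [ 0.471  -0.2052  0.1341] psi 23.6 z [-0.004 -0.002 -1.   ] F [ 1.5 -1.  -1.1] T [-0.01 -0.02 -0.05] gap 0.0461 j [ 0.383  0.497 -0.119  2.161  0.126  0.494 -0.991]
[[0.075,-0.018,-0.001,0,0,-0.002,1],[0.076,-0.018,-0.001,0,0.001,-0.002,1],[0.076,-0.017,-0.001,0,0,-0.002,1],[0.076,-0.017,0,0,0.001,-0.002,1]]
```

>>> move_arm([
  [0.075, -0.018, -0.004, 0, 0, -0.002, 1],
  [0.076, -0.018, -0.003, 0, 0.001, -0.002, 1],
  [0.076, -0.017, -0.002, 0, 0, -0.002, 1],
  [0.06, -0.014, 0, 0, 0.001, -0.002, 1],
  [0, 0, 0, 0, 0, 0, 1],
])

```text
clock: 27.0
tool_pos: [0.5678, -0.1337, 0.14]
tcp_rot: [0.977, 0.214, 0.003, 0.001]
ft_force: [0.3, 0.2, -0.6]
finger_gap: 0.046
```

>>> move_arm([
  [0, 0, 0, 0, 0, 0, 1],
  [0, 0, 0, 0, 0, 0, 1],
])

```text
clock: 27.17
tool_pos: [0.5679, -0.1324, 0.1389]
tcp_rot: [0.977, 0.215, 0.003, 0.001]
ft_force: [0.4, 0.8, -0.7]
finger_gap: 0.0461
```

Run:
```python
from h import *
s=st()
im,k=wsnap('w27')
g=proj(k,[.6197,-.1043,.09]); print(g)
c,b=hole(im,g,25); print(c,b,at_z(k,c,.09))
```

```text
t27.17 pos [ 0.5679 -0.1324  0.1389] psi 24.8 z [ 0.006 -0.001 -1.   ] F [ 0.4  0.8 -0.7] T [ 0.03  0.08 -0.02] gap 0.0461 j [ 0.211  0.549 -0.114  2.011  0.109  0.581 -1.115]
cam drift mm [-0.4 -0.4 -0.1]
[311.8827471  147.96516323]
[313.18604651 146.58006645] [   6    3   44   44 1505] [ 0.62049277 -0.10457365  0.09      ]
```

View pics/w27.png

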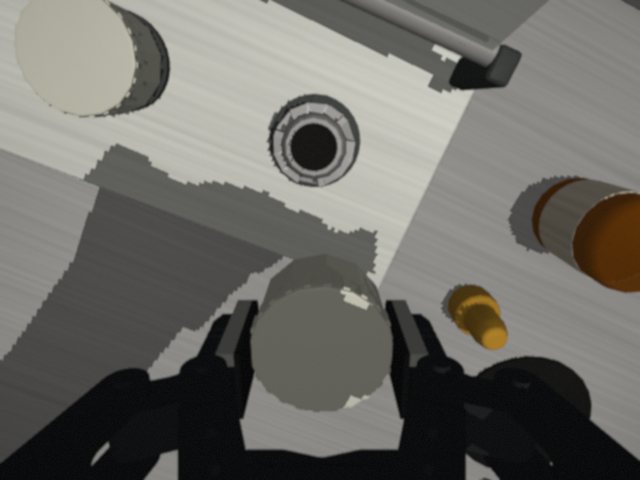

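Run:
```python
from h import *
plan([([.6188,-.1051,.12],Rdown(np.radians(25)))],1,maxs=.06)
```

```text
[[0.049,-0.003,0.016,0,0,0,1],[0.048,-0.003,0.016,0.001,-0.001,-0.001,1],[0.049,-0.003,0.016,0,0,0,1]]
```

>>> move_arm([
  [0.05, -0.003, 0.012, 0, 0, 0, 1],
  [0.05, -0.003, 0.014, 0.001, -0.001, 0, 1],
  [0.046, -0.003, 0.014, 0, 0, 0, 1],
  [0, 0, 0, 0, 0, 0, 1],
  [0, 0, 0, 0, 0, 0, 1],
])

```text
clock: 27.63
tool_pos: [0.6148, -0.1105, 0.1212]
tcp_rot: [0.978, 0.211, -0.003, 0.0]
ft_force: [0.1, -0.3, -1.4]
finger_gap: 0.0461
```

```bash
python3 turn.py .6202 -.1045 .0015 0
```

```text
t27.63 pos [ 0.6148 -0.1105  0.1212] psi 24.3 z [-0.005 -0.002 -1.   ] F [ 0.1 -0.3 -1.4] T [-0.02  0.07  0.02] gap 0.0461 j [ 0.154  0.616 -0.102  1.92   0.106  0.616 -1.163]
err mm [4.1 5.4] tool frac [ 0.0148 -0.0081 -0.0001] tilt corr frac [-0.0001  0.0017 -0.    ]
```

>>> move_arm([
  [0.011, -0.006, 0.015, 0, 0.001, 0, 1],
  [0.008, -0.004, 0.015, 0, 0.001, 0, 1],
  [0, 0, 0.012, 0, 0, 0, 1],
  [0, 0, 0, 0, 0, 0, 1],
  [0, 0, 0, 0, 0, 0, 1],
])

```text
clock: 28.05
tool_pos: [0.6165, -0.1066, 0.1024]
tcp_rot: [0.978, 0.208, -0.001, -0.0]
ft_force: [-0.4, 0.3, -0.1]
finger_gap: 0.0461
```

```bash
python3 turn.py .6202 -.1045 .0015 0
```

```text
t28.05 pos [ 0.6165 -0.1066  0.1024] psi 24.1 z [-0.002 -0.    -1.   ] F [-0.4  0.3 -0.1] T [-0.06  0.04 -0.04] gap 0.0461 j [ 0.145  0.641 -0.098  1.931  0.108  0.576 -1.175]
err mm [2.3 1.5] tool frac [ 0.0068 -0.0011 -0.    ] tilt corr frac [-0.0001  0.0005 -0.    ]
```

>>> move_arm([
  [0.008, -0.002, 0.008, 0, 0, 0, 1],
  [0.001, 0, 0.008, 0, 0, 0, 1],
  [0, 0, 0.006, 0, 0, 0, 1],
  [0, 0, 0.003, 0, 0, 0, 1],
])

```text
clock: 28.38
tool_pos: [0.6195, -0.1049, 0.092]
tcp_rot: [0.978, 0.208, -0.001, 0.0]
ft_force: [0.4, 0.8, -0.7]
finger_gap: 0.0457
```

```bash
python3 turn.py .6202 -.1045 .0015 0
```

```text
t28.38 pos [ 0.6195 -0.1049  0.092 ] psi 24.0 z [-0.001 -0.001 -1.   ] F [ 0.4  0.8 -0.7] T [ 0.02 -0.   -0.  ] gap 0.0457 j [ 0.139  0.658 -0.094  1.931  0.11   0.559 -1.181]
err mm [-0.6 -0.2] tool frac [-0.0017 -0.0002  0.    ] tilt corr frac [0.     0.0005 0.    ]
```

>>> move_arm([
  [-0.002, 0, 0.004, 0, 0, -0.03, 1],
  [-0.001, 0.0004, 0.003, 0, 0, -0.03, 1],
  [-0.001, 0.0004, 0.002, 0, 0, -0.03, 1],
])

```text
clock: 28.63
tool_pos: [0.6198, -0.1057, 0.0895]
tcp_rot: [0.938, 0.347, 0.001, 0.001]
ft_force: [-1.5, 0.1, 7.7]
finger_gap: 0.0462
```

```bash
python3 turn.py .6202 -.1045 .0015 0
```

```text
t28.63 pos [ 0.6198 -0.1057  0.0895] psi 40.7 z [ 0.002 -0.002 -1.   ] F [-1.5  0.1  7.7] T [ 0.05  0.06 -0.06] gap 0.0462 j [ 0.192  0.665 -0.173  1.93   0.204  0.562 -0.978]
err mm [-0.8  0.2] tool frac [-0.0011 -0.0017 -0.    ] tilt corr frac [ 0.0008 -0.0001  0.    ]
```

>>> move_arm([
  [-0.002, -0.001, 0.001, 0, 0, -0.03, 1],
  [-0.001, 0.0004, 0.002, 0, 0, -0.03, 1],
  [-0.001, 0.0004, 0.002, 0, 0, -0.03, 1],
])

```text
clock: 28.88
tool_pos: [0.6211, -0.1064, 0.0896]
tcp_rot: [0.876, 0.482, 0.003, 0.003]
ft_force: [0.4, 0.9, 2.5]
finger_gap: 0.046
```

```bash
python3 turn.py .6202 -.1045 .0015 0
```

```text
t28.88 pos [ 0.6211 -0.1064  0.0896] psi 57.7 z [ 0.008 -0.002 -1.   ] F [0.4 0.9 2.5] T [ 0.26 -0.18 -0.03] gap 0.0460 j [ 0.247  0.67  -0.255  1.927  0.296  0.572 -0.768]
err mm [-1.7  0.6] tool frac [-0.0011 -0.0045 -0.    ] tilt corr frac [ 0.0024 -0.0008  0.    ]
```

>>> move_arm([
  [-0.001, -0.004, 0.002, 0.002, 0, -0.03, 1],
  [-0.001, 0, 0.002, 0, 0, -0.03, 1],
  [-0.001, 0, 0.002, 0, 0, -0.03, 1],
])

```text
clock: 29.13
tool_pos: [0.62, -0.1049, 0.0882]
tcp_rot: [0.795, 0.607, 0.002, 0.0]
ft_force: [-3.1, 4.0, 5.8]
finger_gap: 0.0462
```

```bash
python3 turn.py .6202 -.1045 .0015 0
```

```text
t29.13 pos [ 0.62   -0.1049  0.0882] psi 74.7 z [ 0.004  0.003 -1.   ] F [-3.1  4.   5.8] T [ 1.09  0.73 -0.55] gap 0.0462 j [ 0.303  0.682 -0.341  1.924  0.381  0.594 -0.551]
err mm [-0.2 -1. ] tool frac [-0.0026  0.0001 -0.    ] tilt corr frac [ 0.001  -0.0012  0.    ]
```

>>> move_arm([
  [-0.003, 0, 0.002, 0.001, -0.001, -0.025, 1],
  [-0.001, 0, 0.003, 0, 0, -0.025, 1],
])

```text
clock: 29.3
tool_pos: [0.6201, -0.1054, 0.0876]
tcp_rot: [0.743, 0.669, 0.001, -0.0]
ft_force: [-1.7, -1.6, 6.5]
finger_gap: 0.0462
```

```bash
python3 turn.py .6202 -.1045 .0015 0
```

```text
t29.30 pos [ 0.6201 -0.1054  0.0876] psi 84.0 z [ 0.002  0.002 -1.   ] F [-1.7 -1.6  6.5] T [-0.93  0.33 -0.83] gap 0.0462 j [ 0.332  0.69  -0.385  1.92   0.427  0.61  -0.432]
err mm [-0.  -0.6] tool frac [-0.0014  0.     -0.    ] tilt corr frac [ 0.0004 -0.0006 -0.    ]
```

>>> move_arm([
  [-0.001, 0, 0, 0, 0, 0.02, 1],
  [0, 0, 0.003, 0, 0, 0.02, 1],
  [0, 0, 0.003, 0, 0, 0.02, 1],
  [0, 0, 0.003, 0, 0, 0.02, 1],
])

```text
clock: 29.63
tool_pos: [0.62, -0.1079, 0.0841]
tcp_rot: [0.822, 0.569, 0.001, -0.0]
ft_force: [-1.1, 1.0, -0.9]
finger_gap: 0.0462
```

```bash
python3 turn.py .6202 -.1045 .0015 0
```

```text
t29.63 pos [ 0.62   -0.1079  0.0841] psi 69.3 z [ 0.002  0.002 -1.   ] F [-1.1  1.  -0.9] T [ 0.02 -0.02 -0.02] gap 0.0462 j [ 0.288  0.685 -0.312  1.925  0.357  0.583 -0.619]
err mm [-0.3  2. ] tool frac [ 0.0045 -0.0025  0.    ] tilt corr frac [ 0.0005 -0.0007 -0.    ]
```

>>> move_arm([
  [0.004, -0.002, 0.002, 0, 0, 0.03, 1],
  [0, 0, 0.002, 0, 0, 0.03, 1],
  [0, 0, 0.002, 0, 0, 0.03, 1],
])

```text
clock: 29.88
tool_pos: [0.62, -0.1068, 0.0816]
tcp_rot: [0.897, 0.441, 0.002, -0.0]
ft_force: [-0.8, 0.3, 3.3]
finger_gap: 0.0464
```

```bash
python3 turn.py .6202 -.1045 .0015 0
```

```text
t29.88 pos [ 0.62   -0.1068  0.0816] psi 52.4 z [ 0.003  0.001 -1.   ] F [-0.8  0.3  3.3] T [-0.03  0.17  0.04] gap 0.0464 j [ 0.232  0.68  -0.229  1.931  0.27   0.558 -0.834]
err mm [-0.7  1.1] tool frac [ 0.0012 -0.0031 -0.    ] tilt corr frac [ 0.0004 -0.0009  0.    ]
```

>>> move_arm([
  [0.001, -0.003, 0.001, 0, -0.001, 0.034, 1],
  [0, 0, 0.002, 0, 0, 0.034, 1],
  [-0.001, 0, 0.002, 0, 0, 0.034, 1],
  [-0.001, 0, 0.002, 0, 0, 0.034, 1],
])

```text
clock: 30.22
tool_pos: [0.6193, -0.1065, 0.0798]
tcp_rot: [0.973, 0.231, 0.001, 0.001]
ft_force: [-1.0, -0.4, 2.1]
finger_gap: 0.0462
```

```bash
python3 turn.py .6202 -.1045 .0015 0
```

```text
t30.22 pos [ 0.6193 -0.1065  0.0798] psi 26.7 z [ 0.003 -0.002 -1.   ] F [-1.  -0.4  2.1] T [0.06 0.25 0.03] gap 0.0462 j [ 0.147  0.674 -0.103  1.939  0.13   0.532 -1.15 ]
err mm [-0.4  1.4] tool frac [ 0.0006 -0.0035 -0.    ] tilt corr frac [ 0.0008 -0.0005 -0.    ]
```

>>> move_arm([
  [0.001, -0.003, 0.001, 0, -0.001, 0.034, 1],
  [0, 0, 0.002, 0, 0, 0.034, 1],
  [-0.001, 0, 0.002, 0, 0, 0.034, 1],
  [-0.001, 0, 0.002, 0, 0, 0.034, 1],
  [-0.001, 0, 0.002, 0, 0, 0.034, 1],
])

```text
clock: 30.63
tool_pos: [0.619, -0.1056, 0.0778]
tcp_rot: [0.999, -0.048, 0.002, 0.002]
ft_force: [-1.2, -0.0, 2.5]
finger_gap: 0.046
```

```bash
python3 turn.py .6202 -.1045 .0015 0
```

```text
t30.63 pos [ 0.619  -0.1056  0.0778] psi -5.5 z [ 0.003 -0.004 -1.   ] F [-1.2 -0.   2.5] T [0.   0.26 0.05] gap 0.0460 j [ 0.043  0.677  0.051  1.948 -0.057  0.515 -1.534]
err mm [-0.3  1.2] tool frac [-0.0011 -0.003  -0.    ] tilt corr frac [ 0.0011 -0.001  -0.    ]
```

>>> move_arm([
  [-0.001, -0.003, 0.002, 0.001, -0.001, 0.034, 1],
  [0, 0, 0.002, 0, 0, 0.034, 1],
  [-0.001, 0, 0.003, 0, 0, 0.034, 1],
  [-0.001, 0, 0.003, 0, 0, 0.034, 1],
])

```text
clock: 30.97
tool_pos: [0.6188, -0.1052, 0.0776]
tcp_rot: [0.963, -0.269, 0.002, 0.0]
ft_force: [-5.3, 0.8, 14.8]
finger_gap: 0.0459
```

```bash
python3 turn.py .6202 -.1045 .0015 0
```

```text
t30.97 pos [ 0.6188 -0.1052  0.0776] psi -31.2 z [ 0.003 -0.001 -1.   ] F [-5.3  0.8 14.8] T [-0.24  1.48  0.41] gap 0.0459 j [-0.033  0.684  0.168  1.954 -0.214  0.517 -1.83 ]
err mm [0.1 1.5] tool frac [-0.0017 -0.0032 -0.    ] tilt corr frac [-0.0002 -0.0011 -0.    ]
```

>>> move_arm([
  [0, 0, 0, 0, 0, 0, -0.5],
  [0, 0, 0, 0, 0, 0, -0.5],
  [0, 0, -0.04, 0, -0.001, 0, -0.5],
  [0, 0, -0.08, 0, 0, 0, -0.5],
  [0, 0, 0, 0, 0, 0, -0.5],
])

```text
clock: 31.38
tool_pos: [0.6185, -0.1045, 0.1261]
tcp_rot: [0.964, -0.268, -0.001, 0.0]
ft_force: [1.1, 0.5, -0.9]
finger_gap: 0.0639
```

>>> move_arm([
  [0, 0, 0, 0, 0, 0, -0.5],
])

```text
clock: 31.47
tool_pos: [0.6189, -0.1044, 0.1267]
tcp_rot: [0.964, -0.267, -0.0, 0.0]
ft_force: [-1.1, 0.3, -0.1]
finger_gap: 0.0642
```

Run:
```python
from h import *
st(); capcheck('w28',(.6202,-.1045))
snap('scene','s28'); 
import json
# fit kinematics
```

```text
t31.47 pos [ 0.6189 -0.1044  0.1267] psi -30.9 z [-0. -0. -1.] F [-1.1  0.3 -0.1] T [ 0.03  0.01 -0.02] gap 0.0642 j [-0.052  0.617  0.195  1.926 -0.194  0.617 -1.844]
cam drift mm [ 0.3 -0.2  0.4]
```

View pics/w28z.png

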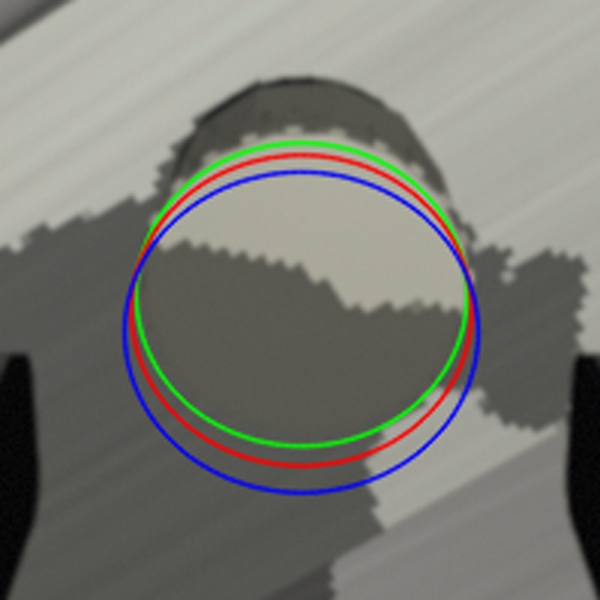

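View pics/s28.png

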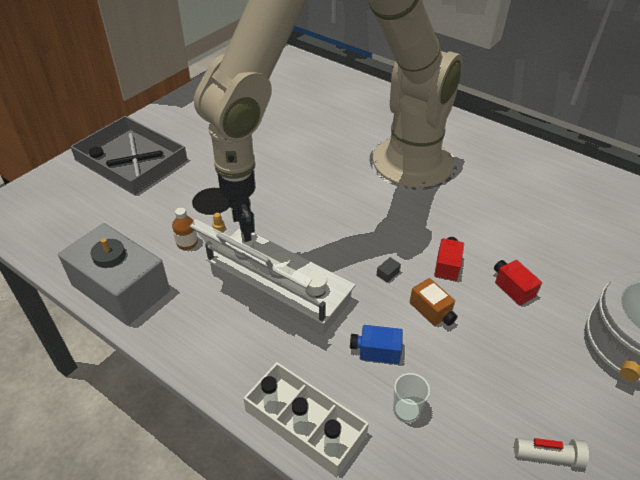

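```bash
cat > kin.py <<'E'
from h import *
import json, itertools
from scipy.optimize import least_squares
def load():
    L=[json.loads(l) for l in open('log.jsonl')]
    return np.array([l['joints'] for l in L]),np.array([l['tool_pos'] for l in L]),R.from_quat([l['tcp_rot'] for l in L])
def chain(q,s,b,t):
    ax='zyzyzyz'; Rs=[R.from_euler('z',b)]
    for i in range(7): Rs.append(Rs[-1]*R.from_euler(ax[i],s[i]*q[i]))
    return Rs, Rs[-1]*R.from_euler('z',t)
if __name__=='__main__':
    J,P,Q=load(); best=[]
    idx=range(0,len(J),3)
    for s in itertools.product([1,-1],repeat=7):
        def f(x):
            return np.concatenate([(chain(J[i],s,x[0],x[1])[1].inv()*Q[i]).as_rotvec() for i in idx])
        m=min((least_squares(f,x0,max_nfev=15) for x0 in ([0,0],[0,1.5],[0,3.1],[0,-1.5])),key=lambda r:r.cost)
        best.append((m.cost,s,m.x.tolist()))
    best.sort(key=lambda r:r[0]); print(best[:6])
    c,s,x=best[0]
    A=[];y=[]
    for q,p in zip(J,P):
        Rs,E=chain(q,s,*x); A.append(np.hstack([r.as_matrix() for r in [Rs[0],Rs[2],Rs[4],Rs[6]]])); y.append(p)
    A=np.vstack(A);y=np.concatenate(y)
    sol=np.linalg.lstsq(A,y,rcond=1e-6); print(sol[0].reshape(4,3).round(4),np.abs(A@sol[0]-y).max())
    json.dump({'s':s,'x':x,'l':sol[0].tolist()},open('kin.json','w'))
E
python3 kin.py
```

```text
[(np.float64(2.7418539466999363e-30), (-1, 1, -1, 1, -1, 1, -1), [-2.5565660642728484e-14, 1.570796326794871]), (np.float64(2.553060286640239e-26), (-1, -1, -1, -1, -1, -1, -1), [-3.1415926535901666, -1.5707963267953136]), (np.float64(1.9193928289086246), (-1, -1, 1, -1, -1, -1, -1), [-0.6328999418896148, 0.671544146149811]), (np.float64(1.9356001536041305), (-1, 1, 1, 1, -1, 1, -1), [1.0036477661097376, 2.308070879255469]), (np.float64(2.0684337722188952), (-1, 1, -1, 1, 1, 1, -1), [-0.6752025002387163, 0.596693981469322]), (np.float64(2.0775423804416477), (-1, -1, -1, -1, 1, -1, -1), [1.0298698009095637, 2.301753007537158])]
[[-0.000e+00  0.000e+00  2.836e-01]
 [-0.000e+00 -2.990e-02  6.469e-01]
 [-0.000e+00 -2.640e-02  4.423e-01]
 [-0.000e+00 -4.000e-04  3.267e-01]] 4.4825254619240695e-15
```

```bash
cat > ik.py <<'E'
from kin import *
K=json.load(open('kin.json')); S=K['s'];X=K['x'];LV=np.array(K['l']).reshape(4,3)
LO=np.array([-2.57,-.35,-1.29,.11,-1.05,.11,-2.63]);HI=np.array([2.57,1.97,1.29,2.56,4.19,1.86,2.63])
def fk(q):
    Rs,E=chain(q,S,*X); p=sum(Rs[i].apply(LV[j]) for j,i in enumerate([0,2,4,6])); return p,E
def Rtool(head,phi,flip=1):
    """heading (rad), phi tilt from down (rad)"""
    c=np.array([np.cos(head),np.sin(head),0]); z=np.sin(phi)*c-np.cos(phi)*np.array([0,0,1.]); y=flip*np.array([-np.sin(head),np.cos(head),0]); x=np.cross(y,z)
    return R.from_matrix(np.c_[x,y,z])
def ik(P,Q,q0,w=.02):
    def f(q):
        p,E=fk(q); return np.r_[(p-P)*5,(E.inv()*Q).as_rotvec(),w*(q-q0)*.2]
    m=least_squares(f,np.clip(q0,LO+.01,HI-.01),bounds=(LO,HI),max_nfev=60)
    p,E=fk(m.x); return m.x,np.linalg.norm(p-P),(E.inv()*Q).magnitude()
E
cat > s1.py <<'E'
from ik import *
mat=np.array([.489,-.33,0])
q0=manip.sense()['joints']; print(np.round(q0,2))
rng=np.random.default_rng(0)
for phi in (90,70,60):
  for h in range(-180,180,30):
    for fl in (1,-1):
      Q=Rtool(np.radians(h),np.radians(phi),fl); P=mat+[0,0,.063]+.013*Q.as_matrix()[:,2]
      ok=[]
      for k in range(6):
        qs=q0 if k==0 else rng.uniform(LO,HI)
        q,e,a=ik(P,Q,qs)
        if e<.002 and a<.02: ok.append(q)
      if ok:
        q=min(ok,key=lambda q:np.abs(q-q0).max()); print(phi,h,fl,len(ok),np.round(q,2))
E
python3 s1.py
```

```text
[-0.05  0.62  0.19  1.93 -0.19  0.62 -1.84]
90 -150 1 2 [-0.07  1.32  0.39  1.52  0.52  1.65 -1.09]
90 -150 -1 3 [ 0.15  1.27 -0.01  1.5   0.71  1.86  1.81]
90 -120 1 6 [-0.45  1.43  0.73  1.86  0.62  1.04 -1.06]
90 -120 -1 5 [ 0.19  1.24 -0.29  1.82  1.15  1.86  1.54]
90 -90 1 4 [-0.8   1.86  1.15  2.22  0.75  0.15 -1.24]
90 -90 -1 3 [-0.13  1.26  0.06  2.19  1.48  1.48  1.27]
90 -60 1 3 [-0.05  1.43  0.07  2.49  1.97  1.86 -2.31]
90 -60 -1 2 [-0.12  1.45  0.16  2.5   1.98  1.76  0.77]
90 -30 1 4 [ 1.39  1.97 -1.16  2.56  3.72  1.74  0.12]
90 0 1 4 [ 1.29  1.4  -0.45  2.4   4.16  1.46 -0.82]
90 30 1 1 [ 1.72  1.54 -1.    2.05 -1.05  0.53 -1.8 ]
90 30 -1 4 [ 1.84  1.77 -1.29  2.04 -0.19  0.31  0.52]
90 60 1 2 [ 1.08  1.23 -0.15  1.73 -1.05  1.54 -1.79]
90 60 -1 5 [ 1.66  1.7  -1.29  1.69 -0.01  1.    0.31]
90 90 1 3 [ 0.89  1.29 -0.07  1.42 -0.74  1.86 -1.91]
90 90 -1 5 [ 1.41  1.67 -1.29  1.38  0.05  1.58  0.29]
70 -180 1 4 [ 0.2   1.19  0.25  1.37  0.19  1.74 -1.21]
70 -180 -1 4 [ 0.44  1.18 -0.21  1.35  0.42  1.86  1.63]
70 -150 1 5 [-0.02  1.14  0.33  1.62  0.46  1.41 -1.09]
70 -
[... 1435 characters left out ...]
60 -1 3 [ 0.19  1.02 -0.13  2.56  2.3   1.41  1.29]
60 0 1 4 [ 1.62  1.44 -1.29  2.45  2.81  0.79  0.13]
60 0 -1 2 [0.76 1.01 0.13 2.5  3.92 1.38 1.77]
60 30 1 2 [ 1.6   1.21 -1.    2.15 -1.05  0.16 -2.07]
60 30 -1 4 [ 1.72  1.41 -1.29  2.14  1.12  0.23 -1.05]
60 60 1 3 [ 0.91  0.98  0.02  1.87 -1.05  1.19 -1.85]
60 60 -1 4 [ 1.61  1.42 -1.29  1.82  0.36  0.81 -0.07]
60 90 1 1 [ 0.78  1.05  0.07  1.59 -0.68  1.46 -1.87]
60 90 -1 3 [ 1.36  1.34 -1.1   1.55  0.19  1.3   0.36]
60 120 1 3 [ 0.61  1.11  0.12  1.41 -0.39  1.67 -1.71]
60 120 -1 5 [ 1.16  1.38 -1.13  1.36  0.35  1.72  0.55]
60 150 1 4 [ 0.42  1.13  0.18  1.35 -0.11  1.72 -1.46]
60 150 -1 4 [ 0.86  1.24 -0.76  1.31  0.38  1.86  1.05]
```

```bash
cat > s2.py <<'E'
from ik import *
q=manip.sense()['joints'].copy(); p0,E0=fk(q)
print(p0-manip.sense()['tool_pos'])
from scipy.spatial.transform import Slerp
def path(A,B,q,n=8):
    worst=0
    sl=Slerp([0,1],R.concatenate([A[1],B[1]]))
    for t in np.linspace(0,1,n+1)[1:]:
        q,e,a=ik(np.array(A[0])*(1-t)+np.array(B[0])*t,sl(t),q); worst=max(worst,e*1000,np.degrees(a))
    print(np.round(q,2),'worst',round(worst,2)); return q
b=np.array([.455,.30,.0]);h0=77;mat=np.array([.489,-.33,0])
def T(base,h,phi,hz,fl=-1):
    Q=Rtool(np.radians(h),np.radians(phi),fl); return (base+[0,0,hz]+.013*Q.as_matrix()[:,2],Q)
for h1 in (90,77,100,60):
  print(h1)
  qq=path((p0,E0),T(b,h0,0,.25),q); w=T(b,h0,-20,.1); qq=path(T(b,h0,0,.25),w,qq); g=T(b,h0,-20,.028); qq=path(w,g,qq)
  up=T(b,h0,-20,.2); qq=path(g,up,qq); m0=T(mat,h1,-20,.2); qq=path(up,m0,qq); m1=T(mat,h1,25,.2);qq=path(m0,m1,qq); m2=T(mat,h1,70,.15); qq=path(m1,m2,qq); qq=path(m2,T(mat,h1,70,.063),qq)
E
python3 s2.py
```

```text
[-4.44089210e-16  4.85722573e-16  1.22124533e-15]
90
[-0.44  0.4  -0.33  1.99  0.18  0.78 -1.11] worst 0.0
[-0.68  0.69 -0.17  1.94  0.37  0.86 -1.35] worst 0.0
[-0.7   0.8  -0.14  1.96  0.42  0.73 -1.4 ] worst 0.0
[-0.66  0.56 -0.2   1.88  0.31  1.04 -1.28] worst 0.0
[ 0.34  0.46 -0.02  2.09  0.66  0.58 -0.24] worst 0.0
[ 1.01  0.67 -0.54  1.76 -0.06  1.01  0.57] worst 0.0
[ 1.19  1.11 -0.68  1.52 -0.33  1.47  0.75] worst 0.0
[ 1.18  1.22 -0.64  1.5  -0.28  1.4   0.8 ] worst 0.0
77
[-0.44  0.4  -0.33  1.99  0.18  0.78 -1.11] worst 0.0
[-0.68  0.69 -0.17  1.94  0.37  0.86 -1.35] worst 0.0
[-0.7   0.8  -0.14  1.96  0.42  0.73 -1.4 ] worst 0.0
[-0.66  0.56 -0.2   1.88  0.31  1.04 -1.28] worst 0.0
[ 0.31  0.49  0.01  2.04  0.58  0.67 -0.38] worst 0.0
[ 1.04  0.64 -0.53  1.82 -0.13  0.91  0.44] worst 0.0
[ 1.3   1.1  -0.73  1.64 -0.41  1.26  0.71] worst 0.0
[ 1.29  1.21 -0.7   1.62 -0.36  1.2   0.77] worst 0.0
100
[-0.44  0.4  -0.33  1.99  0.18  0.78 -1.11] worst 0.0
[-0.68  0.69 -0.17  1.94  0.37  0.86 -1.35] worst 0.0
[-0.7   0.8  -0.14  1.96  0.42  0.73 -1.4 ] worst 0.0
[-0.66  0.56 -0.2   1.88  0.31  1.04 -1.28] worst 0.0
[ 0.38  0.45 -0.06  2.12  0.72  0.51 -0.12] worst 0.0
[ 0.99  0.69 -0.55  1.73  0.    1.09  0.67] worst 0.0
[ 1.11  1.12 -0.64  1.44 -0.26  1.61  0.8 ] worst 0.0
[ 1.1   1.23 -0.61  1.42 -0.21  1.54  0.84] worst 0.0
60
[-0.44  0.4  -0.33  1.99  0.18  0.78 -1.11] worst 0.0
[-0.68  0.69 -0.17  1.94  0.37  0.86 -1.35] worst 0.0
[-0.7   0.8  -0.14  1.96  0.42  0.73 -1.4 ] worst 0.0
[-0.66  0.56 -0.2   1.88  0.31  1.04 -1.28] worst 0.0
[ 0.28  0.52  0.05  1.97  0.46  0.78 -0.55] worst 0.0
[ 1.06  0.6  -0.52  1.91 -0.22  0.75  0.26] worst 0.0
[ 1.46  1.1  -0.85  1.81 -0.51  0.95  0.68] worst 0.0
[ 1.44  1.22 -0.8   1.79 -0.46  0.89  0.75] worst 0.0
```

Run:
```python
from h import *
from ik import Rtool
p=manip.sense()['tool_pos']
plan([([.6,-.08,.19],Rtool(np.radians(50),0,-1)),([.44,.25,.22],Rtool(np.radians(77),0,-1))],-1,maxs=.095)
```

```text
[[-0.006,-0.002,-0.013,0,0,-0.037,-1],[-0.006,-0.003,-0.013,0,0,-0.038,-1],[-0.005,-0.004,-0.013,0,0,-0.037,-1],[-0.005,-0.004,-0.013,0,0,-0.038,-1],[-0.004,-0.005,-0.013,0,0,-0.037,-1]]
[[-0.004,-0.005,-0.013,0,0,-0.038,-1],[-0.003,-0.006,-0.013,0,0,-0.037,-1],[-0.002,-0.006,-0.014,0,0,-0.038,-1],[-0.002,-0.006,-0.013,0,0,-0.037,-1],[-0.001,-0.007,-0.014,0,0,-0.038,-1]]
[[0,-0.006,-0.013,0,0,-0.037,-1],[0.001,-0.007,-0.014,0,0,-0.038,-1],[0.038,-0.084,-0.008,0,0,-0.015,-1],[0.041,-0.082,-0.007,0,0,-0.015,-1],[0.045,-0.08,-0.008,0,0,-0.015,-1]]
[[0.049,-0.077,-0.007,0,0,-0.015,-1],[0.052,-0.075,-0.008,0,0,-0.015,-1],[0.056,-0.073,-0.007,0,0,-0.015,-1],[0.059,-0.07,-0.008,0,0,-0.015,-1],[0.063,-0.067,-0.007,0,0,-0.015,-1]]
[[0.066,-0.063,-0.008,0,0,-0.015,-1],[0.068,-0.061,-0.007,0,0,-0.015,-1]]
```

>>> move_arm([
  [-0.006, -0.002, -0.013, 0, 0, -0.037, -1],
  [-0.006, -0.003, -0.013, 0, 0, -0.038, -1],
  [-0.005, -0.004, -0.013, 0, 0, -0.037, -1],
  [-0.005, -0.004, -0.013, 0, 0, -0.038, -1],
  [-0.004, -0.005, -0.013, 0, 0, -0.037, -1],
])

```text
clock: 31.98
tool_pos: [0.6091, -0.0939, 0.1483]
tcp_rot: [0.999, 0.036, -0.003, 0.0]
ft_force: [-0.9, -0.6, -1.6]
finger_gap: 0.0853
```

>>> move_arm([
  [-0.004, -0.005, -0.013, 0, 0, -0.038, -1],
  [-0.003, -0.006, -0.013, 0, 0, -0.037, -1],
  [-0.002, -0.006, -0.014, 0, 0, -0.038, -1],
  [-0.002, -0.006, -0.013, 0, 0, -0.037, -1],
  [-0.001, -0.007, -0.014, 0, 0, -0.038, -1],
])

```text
clock: 32.4
tool_pos: [0.5988, -0.0834, 0.1719]
tcp_rot: [0.941, 0.339, -0.005, -0.002]
ft_force: [-0.7, -0.5, 0.1]
finger_gap: 0.0851
```

>>> move_arm([
  [0, -0.006, -0.013, 0, 0, -0.037, -1],
  [0.001, -0.007, -0.014, 0, 0, -0.038, -1],
  [0.038, -0.084, -0.008, 0, 0, -0.015, -1],
  [0.041, -0.082, -0.007, 0, 0, -0.015, -1],
  [0.045, -0.08, -0.008, 0, 0, -0.015, -1],
])

```text
clock: 32.82
tool_pos: [0.5411, 0.0103, 0.1895]
tcp_rot: [0.857, 0.515, -0.006, -0.003]
ft_force: [-0.2, 0.5, 0.5]
finger_gap: 0.0852
```

>>> move_arm([
  [0.049, -0.077, -0.007, 0, 0, -0.015, -1],
  [0.052, -0.075, -0.008, 0, 0, -0.015, -1],
  [0.056, -0.073, -0.007, 0, 0, -0.015, -1],
  [0.059, -0.07, -0.008, 0, 0, -0.015, -1],
  [0.063, -0.067, -0.007, 0, 0, -0.015, -1],
])

```text
clock: 33.23
tool_pos: [0.4433, 0.1736, 0.2031]
tcp_rot: [0.787, 0.617, -0.007, -0.005]
ft_force: [0.2, 0.2, -0.6]
finger_gap: 0.0854
```

>>> move_arm([
  [0.06, -0.06, -0.005, 0, 0, -0.015, -1],
  [0, 0, 0, 0, 0, 0, -1],
  [0, 0, 0, 0, 0, 0, -1],
  [0, 0, 0, 0, 0, 0, -1],
])

```text
clock: 33.57
tool_pos: [0.4198, 0.2115, 0.2048]
tcp_rot: [0.765, 0.644, -0.006, -0.008]
ft_force: [0.1, 0.1, 0.4]
finger_gap: 0.0856
```

Run:
```python
from h import *
st(); im,k=wsnap('w29'); im=snap('top','t29')
cv2.imwrite('pics/t29z.png',cv2.resize(im[140:300,170:490],None,fx=2.5,fy=2.5,interpolation=cv2.INTER_CUBIC)[:,:,::-1])
for r in manip.place_of('wrist','bottle')[:4]:
    print(round(r['p'],2),np.round(r['position'],1),np.round(at_z(k,r['position'],.028),4))
```

```text
t33.57 pos [0.4198 0.2115 0.2048] psi 80.1 z [-0.019  0.004 -1.   ] F [0.1 0.1 0.4] T [-0.04 -0.06 -0.01] gap 0.0856 j [-0.26   0.368 -0.416  2.167  0.214  0.66  -0.996]
cam drift mm [ 0.4 -0.6 -0.1]
0.79 [221.5 111.8] [0.3581 0.2932 0.028 ]
0.75 [347.3 128.9] [0.4459 0.2659 0.028 ]
```

View pics/w29.png

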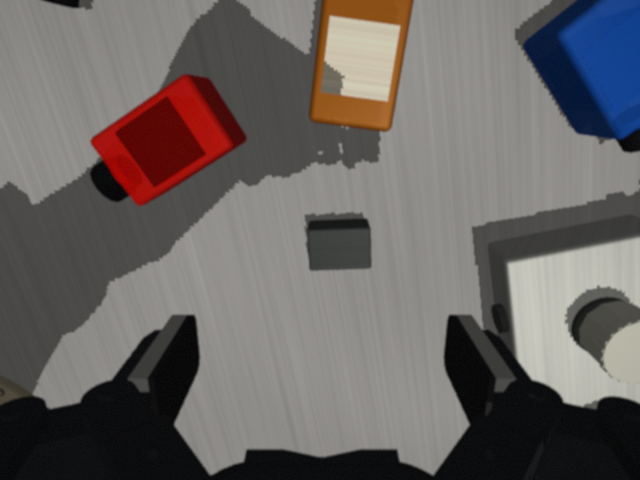

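View pics/t29z.png

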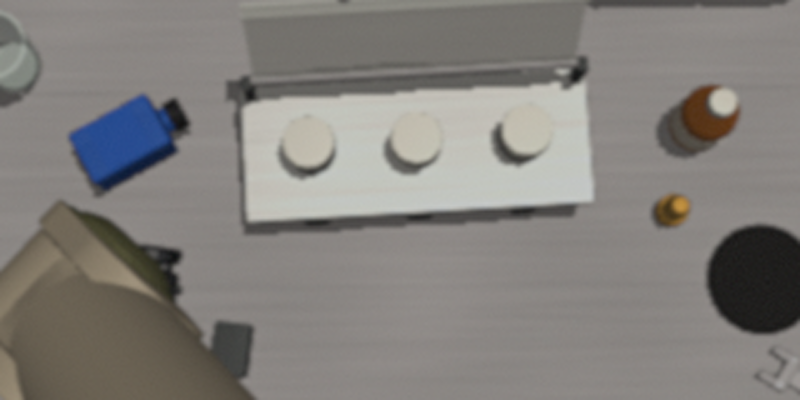

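Run:
```python
from h import *
from ik import Rtool
plan([([.45,.26,.2],Rtool(np.radians(77),0,-1))],-1,maxs=.08)
```

```text
[[0.068,0.025,0.005,-0.003,0,0.008,-1],[0.069,0.024,0.006,-0.003,0,0.008,-1]]
```

>>> move_arm([
  [0.068, 0.025, 0.004, -0.003, 0, 0.008, -1],
  [0.069, 0.024, 0.004, -0.003, 0, 0.008, -1],
  [0, 0, 0, 0, 0, 0, -1],
  [0, 0, 0, 0, 0, 0, -1],
])

```text
clock: 34.05
tool_pos: [0.4539, 0.2557, 0.1999]
tcp_rot: [0.787, 0.617, -0.002, 0.001]
ft_force: [-0.4, -0.3, 0.4]
finger_gap: 0.0853
```

Run:
```python
from h import *
st(); im,k=wsnap('w30')
import pickle; pickle.dump(k,open('k30.pkl','wb'))
for r in manip.place_of('wrist','bottle')[:4]:
    print(round(r['p'],2),np.round(r['position'],1),np.round(at_z(k,r['position'],.028),4))
```

```text
t34.05 pos [0.4539 0.2557 0.1999] psi 76.3 z [-0.001 -0.004 -1.   ] F [-0.4 -0.3  0.4] T [-0.05  0.05  0.  ] gap 0.0853 j [-0.35   0.422 -0.372  2.077  0.241  0.686 -1.12 ]
cam drift mm [0.1 0.1 0.1]
0.79 [307.3 196.4] [0.4465 0.266  0.028 ]
0.58 [511.5  72.2] [0.6049 0.3173 0.028 ]
0.57 [181.1 189.3] [0.356  0.2937 0.028 ]
```

View pics/w30.png

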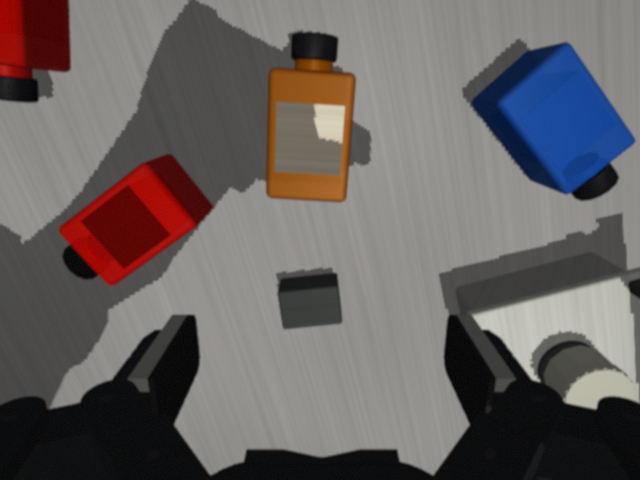

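Run:
```python
from h import *
import pickle; k=pickle.load(open('k30.pkl','rb'))
c=np.array([at_z(k,p,.056) for p in [(270,70),(354,74),(268,197),(345,201)]]); print(c.round(4))
print(np.linalg.norm(c[0]-c[1]),np.linalg.norm(c[2]-c[3]),np.linalg.norm((c[0]+c[1]-c[2]-c[3])/2))
a=(c[0]+c[1])/2; b=(c[2]+c[3])/2; d=a-b; print(b,a,np.degrees(np.arctan2(d[1],d[0])))
k2=np.array([at_z(k,p,.028) for p in [(315,40)]]); print(k2)
```

```text
[[0.4462 0.3559 0.056 ]
 [0.4968 0.3411 0.056 ]
 [0.4226 0.2779 0.056 ]
 [0.4733 0.2627 0.056 ]]
0.052780060544575326 0.05295219126883938 0.08167359682018599
[0.44794508 0.27030179 0.056     ] [0.47150562 0.3485033  0.056     ] 73.23350404095237
[[0.47816462 0.36917058 0.028     ]]
```

```bash
cat > b.py <<'E'
from h import *
from ik import Rtool
H=np.radians(73.2); c=np.array([np.cos(H),np.sin(H),0]); B0=np.array([.4475,.2685,.028]); G=B0+.060*c
Qg=Rtool(H,np.radians(-20),-1); zg=Qg.as_matrix()[:,2]
E
python3 - <<'E'
from b import *
from ik import *
s=st()
print(G, G-.08*zg, G+.015*zg)
q=s['joints']
for d in (-.08,-.03,.015):
    q,e,a=ik(G+d*zg,Qg,q); print(np.round(q,2),e,a)
plan([(G-.08*zg,Qg)],-1,maxs=.08)
E
```

```text
t34.15 pos [0.4536 0.2554 0.2001] psi 76.3 z [-0.001 -0.004 -1.   ] F [-1.3 -0.1 -0.4] T [ 0.03  0.03 -0.  ] gap 0.0850 j [-0.349  0.421 -0.372  2.078  0.241  0.686 -1.119]
[0.46484191 0.32593917 0.028     ] [0.47275028 0.35213297 0.10317541] [0.46335909 0.32102783 0.01390461]
[-0.68  0.72 -0.22  1.8   0.34  0.98 -1.4 ] 9.278827154551621e-07 1.4123531318490784e-05
[-0.68  0.77 -0.2   1.85  0.37  0.88 -1.43] 2.5676164698498144e-07 2.9189715681859683e-06
[-0.68  0.82 -0.18  1.9   0.4   0.79 -1.45] 2.3579254180278458e-07 2.770043130297889e-06
[[0.049,-0.002,0.048,0.001,-0.022,0.003,-1],[0.053,-0.003,0.045,0.001,-0.022,0.003,-1],[0.056,-0.003,0.041,0,-0.022,0.004,-1],[0.058,-0.003,0.037,0.001,-0.022,0.003,-1],[0.06,-0.004,0.033,0,-0.022,0.004,-1]]
```

>>> move_arm([
  [0.049, -0.002, 0.035, 0.001, -0.022, 0.003, -1],
  [0.053, -0.003, 0.035, 0.001, -0.022, 0.003, -1],
  [0.056, -0.003, 0.035, 0, -0.022, 0.004, -1],
  [0.058, -0.003, 0.034, 0.001, -0.022, 0.003, -1],
  [0.06, -0.004, 0.03, 0, -0.022, 0.004, -1],
])

```text
clock: 34.57
tool_pos: [0.4792, 0.3388, 0.1196]
tcp_rot: [0.797, 0.576, -0.144, 0.111]
ft_force: [1.2, -0.1, 0.5]
finger_gap: 0.0855
```

>>> move_arm([
  [0, 0, 0, 0, 0, 0, -1],
  [0, 0, 0, 0, 0, 0, -1],
])

```text
clock: 34.73
tool_pos: [0.4773, 0.3428, 0.1127]
tcp_rot: [0.795, 0.578, -0.148, 0.111]
ft_force: [-0.2, -0.6, 0.1]
finger_gap: 0.0852
```

Run:
```python
from b import *
st(); im,k=wsnap('w31')
plan([(G-.04*zg,Qg),(G+.015*zg,Qg)],-1,maxs=.06)
```

```text
t34.73 pos [0.4773 0.3428 0.1127] psi 72.0 z [-0.107 -0.347 -0.932] F [-0.2 -0.6  0.1] T [ 0.31 -0.17  0.04] gap 0.0852 j [-0.669  0.72  -0.224  1.788  0.343  1.025 -1.412]
cam drift mm [-0.5  0.1 -0.1]
[[0.014,-0.008,0.057,0,0.004,-0.003,-1],[0.014,-0.008,0.058,-0.001,0.003,-0.003,-1],[0,0,0.046,0,0,0,-1],[0,0,0.046,0,0,0,-1],[0,0,0.046,0,0,0,-1]]
```

View pics/w31.png

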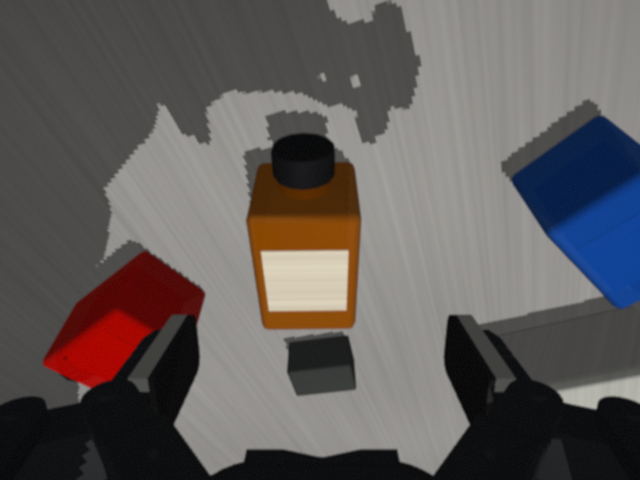

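Run:
```python
from b import *
import pickle
k=manip.calibration('wrist'); n=np.array([-c[1],c[0],0])
for p in [(204,293),(145,252),(357,215),(248,215),(265,327),(355,327)]:
    for z in (.056,):
        w=at_z(k,p,z); print(p,z,w.round(4),'along',((w-B0)@c).round(4),'lat',((w-B0)@n).round(4))
```

```text
(204, 293) 0.056 [0.4029 0.3189 0.056 ] along 0.0353 lat 0.0573
(145, 252) 0.056 [0.3888 0.3547 0.056 ] along 0.0656 lat 0.0811
(357, 215) 0.056 [0.4957 0.3441 0.056 ] along 0.0863 lat -0.0243
(248, 215) 0.056 [0.4472 0.3599 0.056 ] along 0.0874 lat 0.0267
(265, 327) 0.056 [0.4233 0.2818 0.056 ] along 0.0057 lat 0.027
(355, 327) 0.056 [0.4737 0.2653 0.056 ] along 0.0045 lat -0.026
```

>>> move_arm([
  [0.016, -0.009, 0.045, 0, 0.004, -0.003, -0.8],
  [0.014, -0.008, 0.045, 0, 0.003, -0.003, -0.8],
  [0, 0, 0.045, 0, 0, 0, -0.8],
  [0, 0, 0, 0, 0, 0, -0.8],
  [0, 0, 0, 0, 0, 0, -0.8],
])

```text
clock: 35.2
tool_pos: [0.4695, 0.3314, 0.0612]
tcp_rot: [0.793, 0.585, -0.138, 0.101]
ft_force: [-0.6, -0.6, 0.2]
finger_gap: 0.077
```

Run:
```python
from b import *
st(); im,k=wsnap('w32')
plan([(G+.015*zg,Qg)],-.8,maxs=.06)
```

```text
t35.20 pos [0.4695 0.3314 0.0612] psi 72.9 z [-0.1   -0.321 -0.942] F [-0.6 -0.6  0.2] T [ 0.39 -0.13 -0.  ] gap 0.0770 j [-0.661  0.765 -0.218  1.858  0.377  0.888 -1.434]
cam drift mm [ 0.2 -0.4  0.1]
[[0.004,-0.003,0.04,0,-0.001,-0.001,-0.8],[0.005,-0.002,0.041,0,0,0,-0.8],[0.005,-0.003,0.04,-0.001,-0.001,-0.001,-0.8]]
```

View pics/w32.png

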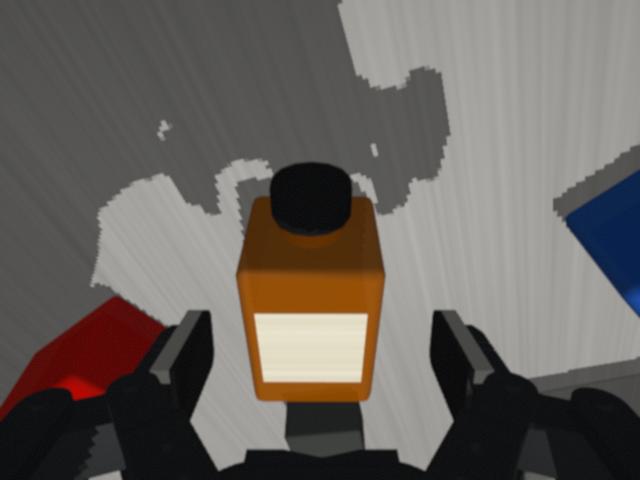

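>>> move_arm([
  [0.004, -0.005, 0.04, 0, -0.001, 0, -0.8],
  [0.005, -0.004, 0.04, 0, 0, 0, -0.8],
  [0.004, -0.002, 0.03, 0, 0, 0, -0.8],
  [0, 0, 0, 0, 0, 0, -0.8],
  [0, 0, 0, 0, 0, 0, -0.8],
])

```text
clock: 35.67
tool_pos: [0.4667, 0.323, 0.0242]
tcp_rot: [0.795, 0.583, -0.134, 0.101]
ft_force: [0.3, -0.1, -0.8]
finger_gap: 0.0768
```

Run:
```python
from b import *
st()
plan([(G+.015*zg,Qg)],-.8,maxs=.06)
```

```text
t35.67 pos [0.4667 0.323  0.0242] psi 72.5 z [-0.095 -0.317 -0.944] F [ 0.3 -0.1 -0.8] T [ 0.31 -0.12  0.05] gap 0.0768 j [-0.668  0.809 -0.198  1.892  0.405  0.805 -1.467]
[[0.002,-0.007,0.027,0,-0.004,-0.004,-0.8]]
```

>>> move_arm([
  [0.003, -0.007, 0.02, 0, -0.004, -0.004, -0.8],
  [0, 0, 0.008, 0, 0, 0, -0.8],
  [0, 0, 0, 0, 0, 0, -0.3],
  [0, 0, 0, 0, 0, 0, 0.2],
  [0, 0, 0, 0, 0, 0, 1],
], newtons=50)

```text
clock: 36.08
tool_pos: [0.4642, 0.3231, 0.0149]
tcp_rot: [0.79, 0.588, -0.138, 0.104]
ft_force: [0.4, -1.1, -2.4]
finger_gap: 0.0556
```

>>> move_arm([
  [0, 0, 0, 0, 0, 0, 1],
  [0, 0, 0, 0, 0, 0, 1],
], newtons=60)

```text
clock: 36.25
tool_pos: [0.4642, 0.3232, 0.0149]
tcp_rot: [0.79, 0.588, -0.138, 0.104]
ft_force: [0.2, -0.0, -1.5]
finger_gap: 0.0552
```

Run:
```python
from b import *
st(); im,k=wsnap('w33')
```

```text
t36.25 pos [0.4642 0.3232 0.0149] psi 73.3 z [-0.096 -0.326 -0.94 ] F [ 0.2 -0.  -1.5] T [ 0.44 -0.11  0.04] gap 0.0552 j [-0.676  0.824 -0.196  1.892  0.414  0.8   -1.467]
cam drift mm [ 0. -0. -0.]
```

View pics/w33.png

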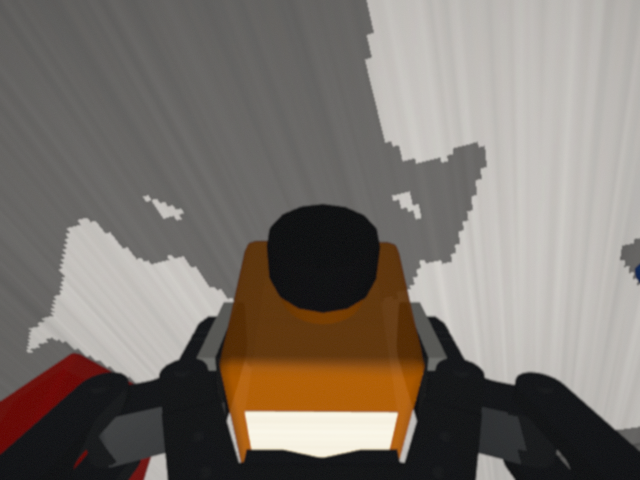

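```bash
cat > b2.py <<'E'
from b import *
from ik import *
Qg0=R.from_quat([.79,.588,-.138,.104]); t0=np.array([.4642,.3232,.0149]); Bb=B0+.002*c
mat=np.array([.487,-.337,.003])
rot=R.from_rotvec(np.cross(c,[0,0,1])*np.pi/2)
Q1=rot*Qg0; off=rot.apply(t0-Bb)   # TCP rel bottle bottom when upright
E
python3 - <<'E'
from b2 import *
k=manip.calibration('top'); print([at_z(k,p,.0).round(4) for p in [(475,252),(474.5,251.7)]], [at_z(k,(170+x/2.5,140+279/2.5),0).round(4) for x in (708,)])
for r in manip.place_of('scene','mat')[:2]: print(r['p'],at_z(manip.calibration('scene'),r['position'],0))
print('z1',Q1.as_matrix()[:,2].round(3),'off',off.round(4),'TCP1',(mat+off).round(4))
q=manip.sense()['joints']
from s2 import path
A=(t0,Qg0);U=(t0+[0,0,.2],Qg0);M=(mat+off+[0,0,.1],Q1);F=(mat+off,Q1)
q=path(A,U,q);q=path(U,M,q,24);q=path(M,F,q)
E
```

```text
[array([ 0.4864, -0.3459,  0.    ]), array([ 0.4871, -0.3447,  0.    ])] [array([ 0.4879, -0.2922,  0.    ])]
0.98 [ 0.48822318 -0.32977941  0.        ]
z1 [ 0.274  0.899 -0.34 ] off [0.004  0.0125 0.0552] TCP1 [ 0.491  -0.3245  0.0582]
[-6.27276009e-15 -1.05471187e-14  3.05311332e-15]
90
[-0.39  0.4  -0.4   1.99  0.22  0.79 -1.15] worst 0.0
[-0.64  0.7  -0.24  1.94  0.42  0.88 -1.39] worst 0.0
[-0.66  0.8  -0.2   1.96  0.47  0.75 -1.45] worst 0.0
[-0.61  0.57 -0.27  1.88  0.35  1.06 -1.31] worst 0.0
[ 0.38  0.46 -0.08  2.09  0.7   0.6  -0.27] worst 0.0
[ 1.04  0.68 -0.59  1.76 -0.02  1.01  0.53] worst 0.0
[ 1.22  1.13 -0.72  1.52 -0.3   1.46  0.72] worst 0.0
[ 1.2   1.23 -0.69  1.5  -0.25  1.4   0.77] worst 0.0
77
[-0.39  0.4  -0.4   1.99  0.22  0.79 -1.15] worst 0.0
[-0.64  0.7  -0.24  1.94  0.42  0.88 -1.39] worst 0.0
[-0.66  0.8  -0.2   1.96  0.47  0.75 -1.45] worst 0.0
[-0.61  0.57 -0.27  1.88  0.35  1.06 -1.31] worst 0.0
[ 0.35  0.49 -0.05  2.04  0.61  0.69 -0.41] worst 0.0
[ 1.07  0.65 -0.58  1.82 -0.09  0.91  0.4 ] worst 0.0
[ 1.33  1.12 -0.78  1.64 -0.37  1.25  0.67] worst 0
[... 389 characters left out ...]
13  1.14 -0.68  1.44 -0.24  1.6   0.77] worst 0.0
[ 1.12  1.24 -0.65  1.42 -0.19  1.54  0.81] worst 0.0
60
[-0.39  0.4  -0.4   1.99  0.22  0.79 -1.15] worst 0.0
[-0.64  0.7  -0.24  1.94  0.42  0.88 -1.39] worst 0.0
[-0.66  0.8  -0.2   1.96  0.47  0.75 -1.45] worst 0.0
[-0.61  0.57 -0.27  1.88  0.35  1.06 -1.31] worst 0.0
[ 0.32  0.52 -0.01  1.97  0.49  0.79 -0.58] worst 0.0
[ 1.1   0.61 -0.57  1.9  -0.17  0.75  0.21] worst 0.0
[ 1.49  1.13 -0.9   1.81 -0.45  0.93  0.63] worst 0.0
[ 1.46  1.25 -0.85  1.79 -0.4   0.87  0.69] worst 0.0
[-0.63  0.56 -0.26  1.79  0.3   1.15 -1.34] worst 0.0
[ 1.48  1.23 -1.07  1.66 -0.16  1.16  0.41] worst 0.0
[ 1.46  1.35 -1.01  1.64 -0.09  1.1   0.47] worst 0.0
```

Run:
```python
from h import *
for f,cam,g in [('t29','top',(475,252)),('scene0','scene',(212,201)),('top0','top',(475,252))]:
    im=cv2.imread('pics/%s.png'%f)[:,:,::-1]; cc,s=hole(im,g,36,45); print(f,cc,s,at_z(manip.calibration(cam),cc,.003).round(4))
```

```text
t29 [474.37591241 251.40437956] [  15   15   42   42 1370] [ 0.4876 -0.3435  0.003 ]
scene0 [212.00259403 200.68741894] [ 17  23  39  26 771] [ 0.4885 -0.3461  0.003 ]
top0 [474.33526851 251.38171263] [  15   15   42   42 1378] [ 0.4877 -0.3434  0.003 ]
```

```bash
sed -i 's/mat=np.array(.*/mat=np.array([.488,-.345,.003])/' b2.py; sed -i 's/^from ik import \*/from ik import */' b2.py
cat > go.py <<'E'
from b2 import *
import sys
U=(t0+[0,0,.2],Qg0);M=(mat+off+[0,0,.12],Q1)
W=[]
sl=Slerp([0,1],R.concatenate([Qg0,Q1])) if 0 else None
E
python3 - <<'E'
from b2 import *
M=(mat+off+[0,0,.12],Q1); print(M[0])
plan([(t0+[0,0,.03],Qg0),(t0+[0,0,.2],Qg0),M],1,maxs=.09)
E
```

```text
[ 0.49195595 -0.33251033  0.17819221]
[[-0.025,0,-0.071,0,0,0,1],[-0.029,0,-0.08,0,0,0,1],[-0.029,0,-0.08,0,0,0,1],[-0.029,0,-0.08,0,0,0,1],[-0.029,0,-0.08,0,0,0,1]]
[[-0.029,0.001,-0.079,0,0,0,1],[-0.075,0.028,0.032,0,0.026,0,1],[-0.077,0.028,0.026,0,0.026,0,1],[-0.079,0.028,0.02,0,0.026,0,1],[-0.081,0.028,0.013,0,0.026,0,1]]
[[-0.082,0.028,0.007,0,0.026,0,1],[-0.082,0.028,0,0,0.026,0,1],[-0.081,0.028,-0.007,0,0.026,0,1],[-0.081,0.028,-0.013,0,0.026,0,1],[-0.079,0.028,-0.02,0,0.027,0,1]]
[[-0.077,0.028,-0.027,0,0.026,0,1],[-0.075,0.028,-0.033,0,0.027,0,1],[-0.072,0.028,-0.039,0,0.026,0,1],[-0.068,0.029,-0.045,0,0.027,0,1],[-0.064,0.028,-0.05,0,0.026,0,1]]
[[-0.06,0.029,-0.056,0,0.027,0,1],[-0.055,0.028,-0.06,0,0.026,0,1],[-0.05,0.029,-0.065,0,0.027,0,1],[-0.045,0.028,-0.069,-0.001,0.026,0,1],[-0.039,0.029,-0.072,-0.001,0.027,0,1]]
```

>>> move_arm([
  [-0.015, 0, -0.04, 0, 0, 0, 1],
  [-0.029, 0, -0.08, 0, 0, 0, 1],
  [-0.029, 0, -0.08, 0, 0, 0, 1],
  [-0.029, 0, -0.08, 0, 0, 0, 1],
  [-0.029, 0, -0.08, 0, 0, 0, 1],
], newtons=60)

```text
clock: 36.77
tool_pos: [0.4605, 0.3205, 0.1652]
tcp_rot: [0.788, 0.589, -0.145, 0.104]
ft_force: [0.5, -0.3, -2.7]
finger_gap: 0.0557
```

Run:
```python
from b2 import *
st(); im,k=wsnap('w34')
M=(mat+off+[0,0,.12],Q1)
plan([M],1,maxs=.08)
```

```text
t36.77 pos [0.4605 0.3205 0.1652] psi 73.6 z [-0.107 -0.335 -0.936] F [ 0.5 -0.3 -2.7] T [ 0.62 -0.29  0.  ] gap 0.0557 j [-0.638  0.625 -0.251  1.828  0.322  1.067 -1.363]
cam drift mm [1.3 1.3 7.2]
[[-0.069,0.026,0.025,0,0.024,0,1],[-0.071,0.026,0.019,0,0.024,0,1],[-0.072,0.026,0.014,0,0.024,0,1],[-0.073,0.026,0.008,0,0.024,0,1],[-0.074,0.026,0.003,0,0.024,0,1]]
[[-0.074,0.026,-0.003,0,0.024,0,1],[-0.073,0.025,-0.008,0,0.024,0,1],[-0.072,0.026,-0.014,0,0.024,0,1],[-0.071,0.025,-0.019,0,0.024,0,1],[-0.07,0.026,-0.024,0,0.024,0,1]]
[[-0.068,0.025,-0.03,0,0.024,0,1],[-0.065,0.026,-0.035,0,0.024,0,1],[-0.062,0.025,-0.039,0,0.024,0,1],[-0.059,0.026,-0.044,0,0.024,0,1],[-0.056,0.025,-0.048,0,0.024,0,1]]
[[-0.052,0.026,-0.052,0,0.024,0,1],[-0.048,0.025,-0.056,0,0.024,0,1],[-0.043,0.026,-0.06,-0.001,0.023,0,1],[-0.039,0.026,-0.063,0,0.024,0,1],[-0.034,0.025,-0.065,-0.001,0.023,0,1]]
[[-0.03,0.026,-0.068,0,0.024,-0.001,1]]
```

View pics/w34.png

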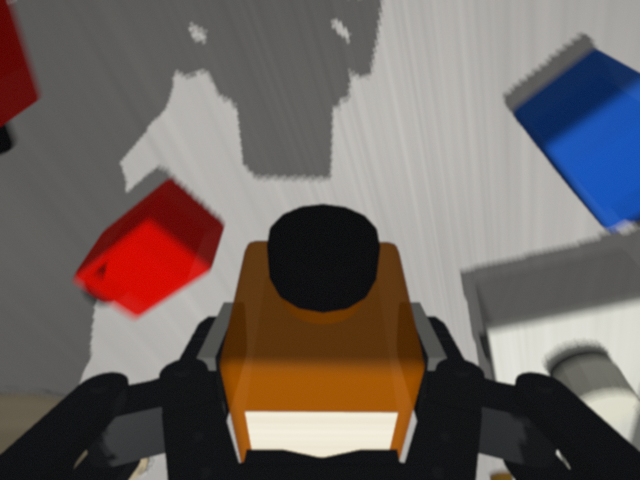

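>>> move_arm([
  [-0.06, 0.022, 0.02, 0, 0.02, 0, 1],
  [-0.071, 0.026, 0.015, 0, 0.024, 0, 1],
  [-0.072, 0.026, 0.011, 0, 0.024, 0, 1],
  [-0.073, 0.026, 0.006, 0, 0.024, 0, 1],
  [-0.074, 0.026, 0, 0, 0.024, 0, 1],
])

```text
clock: 37.23
tool_pos: [0.4716, 0.1827, 0.1807]
tcp_rot: [0.796, 0.605, 0.017, -0.01]
ft_force: [1.8, -0.6, -4.0]
finger_gap: 0.0552
```

>>> move_arm([
  [-0.074, 0.026, -0.005, 0, 0.024, 0, 1],
  [-0.073, 0.025, -0.01, 0, 0.024, 0, 1],
  [-0.072, 0.026, -0.015, 0, 0.024, 0, 1],
  [-0.071, 0.025, -0.02, 0, 0.024, 0, 1],
  [-0.07, 0.026, -0.025, 0, 0.024, 0, 1],
])

```text
clock: 37.65
tool_pos: [0.4765, 0.0646, 0.1844]
tcp_rot: [0.787, 0.597, 0.123, -0.095]
ft_force: [-0.8, 0.3, -4.2]
finger_gap: 0.0555
```

Run:
```python
from b2 import *
st(); im,k=wsnap('w35')
M=(mat+off+[0,0,.12],Q1)
plan([M],1,maxs=.08)
```

```text
t37.65 pos [0.4765 0.0646 0.1844] psi 74.3 z [ 0.079  0.296 -0.952] F [-0.8  0.3 -4.2] T [-0.56  0.15  0.  ] gap 0.0555 j [ 4.610e-01  4.510e-01 -6.950e-01  2.239e+00 -1.000e-03  4.140e-01
 -4.350e-01]
cam drift mm [  1.1 -10.1  -1.6]
[[-0.067,0.024,-0.021,0,0.022,0,1],[-0.066,0.024,-0.026,0,0.022,0,1],[-0.064,0.024,-0.03,0,0.022,0,1],[-0.062,0.024,-0.034,0,0.022,0,1],[-0.059,0.024,-0.038,0,0.022,0,1]]
[[-0.056,0.024,-0.043,0,0.023,0,1],[-0.053,0.024,-0.046,-0.001,0.022,0,1],[-0.05,0.024,-0.05,0,0.023,0,1],[-0.046,0.024,-0.053,0,0.022,0,1],[-0.042,0.024,-0.057,-0.001,0.023,0,1]]
[[-0.038,0.024,-0.059,0,0.022,0,1],[-0.034,0.024,-0.062,-0.001,0.023,0,1],[-0.03,0.025,-0.064,0,0.022,-0.001,1]]
```

View pics/w35.png

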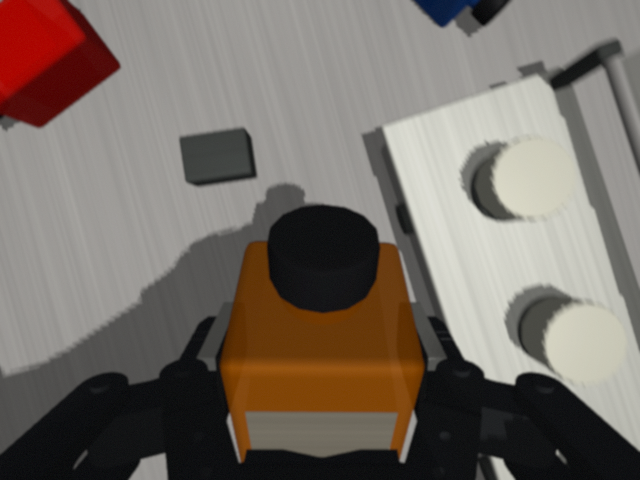

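>>> move_arm([
  [-0.067, 0.024, -0.024, 0, 0.022, 0, 1],
  [-0.066, 0.024, -0.028, 0, 0.022, 0, 1],
  [-0.064, 0.024, -0.032, 0, 0.022, 0, 1],
  [-0.062, 0.024, -0.036, 0, 0.022, 0, 1],
  [-0.059, 0.024, -0.04, 0, 0.022, 0, 1],
])

```text
clock: 38.12
tool_pos: [0.483, -0.0692, 0.19]
tcp_rot: [0.759, 0.577, 0.24, -0.185]
ft_force: [1.3, 0.3, -4.4]
finger_gap: 0.0553
```

Run:
```python
from b2 import *
st()
M=(mat+off+[0,0,.12],Q1)
plan([M],1,maxs=.08)
```

```text
t38.12 pos [ 0.483  -0.0692  0.19  ] psi 74.4 z [ 0.15   0.557 -0.817] F [ 1.3  0.3 -4.4] T [-0.98  0.23 -0.04] gap 0.0553 j [ 1.089  0.685 -1.011  2.157 -0.094  0.54   0.019]
[[-0.059,0.022,-0.038,-0.001,0.022,0,1],[-0.056,0.022,-0.042,-0.001,0.021,0,1],[-0.053,0.022,-0.045,-0.001,0.022,0,1],[-0.05,0.022,-0.049,-0.001,0.021,0.001,1],[-0.047,0.023,-0.052,-0.001,0.022,0,1]]
[[-0.043,0.023,-0.055,-0.001,0.021,0.001,1],[-0.039,0.023,-0.057,-0.001,0.022,0,1],[-0.035,0.023,-0.059,-0.001,0.021,0.001,1],[-0.032,0.024,-0.062,0,0.022,0.001,1]]
```

>>> move_arm([
  [-0.059, 0.022, -0.04, -0.001, 0.022, 0, 1],
  [-0.056, 0.022, -0.043, -0.001, 0.021, 0, 1],
  [-0.053, 0.022, -0.046, -0.001, 0.022, 0, 1],
])

```text
clock: 38.37
tool_pos: [0.4852, -0.164, 0.187]
tcp_rot: [0.73, 0.553, 0.322, -0.24]
ft_force: [0.8, -0.9, -3.8]
finger_gap: 0.0553
```

Run:
```python
from b2 import *
s=st()
M=(mat+off+[0,0,.12],Q1)
plan([M],1,maxs=.08)
# min-norm differential simulation
def sim(q,tg):
    for T,n in tg:
        p,E=fk(q); sl=Slerp([0,1],R.concatenate([E,T[1]]))
        for i in range(1,n+1):
            P=p+(T[0]-p)*i/n; Q=sl(i/n)
            for _ in range(3):
                pp,EE=fk(q); e=np.r_[P-pp,(Q*EE.inv()).as_rotvec()]
                J=np.zeros((6,7))
                for j in range(7):
                    d=q.copy();d[j]+=1e-5;p2,E2=fk(d);J[:3,j]=(p2-pp)/1e-5;J[3:,j]=(E2*EE.inv()).as_rotvec()/1e-5
                q=q+np.linalg.pinv(J)@e
        print(np.round(q,2))
    return q
from scipy.spatial.transform import Slerp
F=(mat+off,Q1)
sim(np.array(s['joints']),[(M,20),(F,10)])
```

```text
t38.37 pos [ 0.4852 -0.164   0.187 ] psi 74.4 z [ 0.206  0.706 -0.678] F [ 0.8 -0.9 -3.8] T [-1.19  0.29 -0.08] gap 0.0553 j [ 1.325  0.886 -1.084  2.022 -0.098  0.725  0.204]
[[-0.048,0.022,-0.047,-0.001,0.021,0.001,1],[-0.045,0.022,-0.049,-0.001,0.021,0.001,1],[-0.041,0.023,-0.052,-0.001,0.021,0,1],[-0.038,0.023,-0.055,0,0.021,0.001,1],[-0.034,0.023,-0.057,-0.001,0.021,0,1]]
[[-0.03,0.022,-0.06,0,0.021,0.001,1]]
[ 1.49  1.22 -1.11  1.64 -0.15  1.18  0.37]
[ 1.47  1.36 -1.03  1.62 -0.07  1.12  0.45]
```

Max j3 ≈ -1.11; safe. Continue.

>>> move_arm([
  [-0.048, 0.022, -0.047, -0.001, 0.021, 0.001, 1],
  [-0.045, 0.022, -0.049, -0.001, 0.021, 0.001, 1],
  [-0.041, 0.023, -0.052, -0.001, 0.021, 0, 1],
  [-0.038, 0.023, -0.055, 0, 0.021, 0.001, 1],
  [-0.034, 0.023, -0.057, -0.001, 0.021, 0, 1],
])

```text
clock: 38.78
tool_pos: [0.4879, -0.3163, 0.1716]
tcp_rot: [0.673, 0.495, 0.442, -0.327]
ft_force: [1.5, 0.5, -2.6]
finger_gap: 0.0556
```

>>> move_arm([
  [-0.02, 0.015, -0.04, 0, 0.015, 0.001, 1],
  [0, 0, 0, 0, 0, 0, 1],
  [0, 0, 0, 0, 0, 0, 1],
])

```text
clock: 39.03
tool_pos: [0.4871, -0.3456, 0.1589]
tcp_rot: [0.668, 0.479, 0.457, -0.34]
ft_force: [-0.4, 0.6, -2.7]
finger_gap: 0.0559
```

Run:
```python
from b2 import *
s=st()
plan([(mat+off+[0,0,.06],Q1)],1,maxs=.05)
snap('scene','s36'); wsnap('w36')
```

```text
t39.03 pos [ 0.4871 -0.3456  0.1589] psi 69.4 z [ 0.286  0.892 -0.351] F [-0.4  0.6 -2.7] T [-1.55  0.48  0.02] gap 0.0559 j [ 1.5    1.231 -1.083  1.628 -0.138  1.181  0.37 ]
[[-0.028,0.001,0.023,0.001,0.001,-0.003,1],[-0.028,0.001,0.023,0.002,0.001,-0.002,1],[-0.027,0.001,0.022,0.001,0.001,-0.003,1]]
cam drift mm [0.2 1.2 1.3]
```

View pics/s36.png

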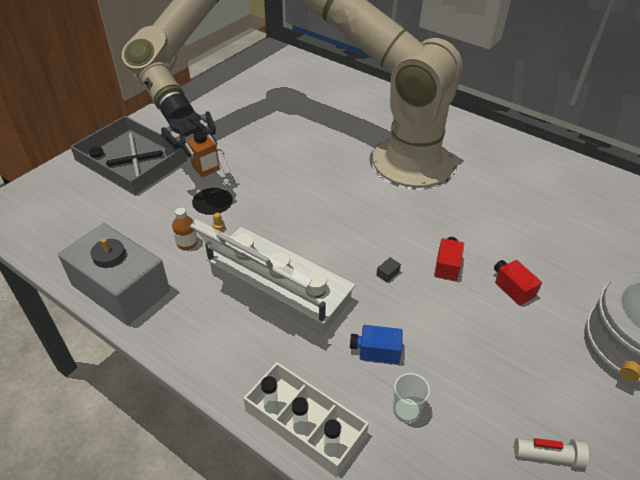

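View pics/w36.png

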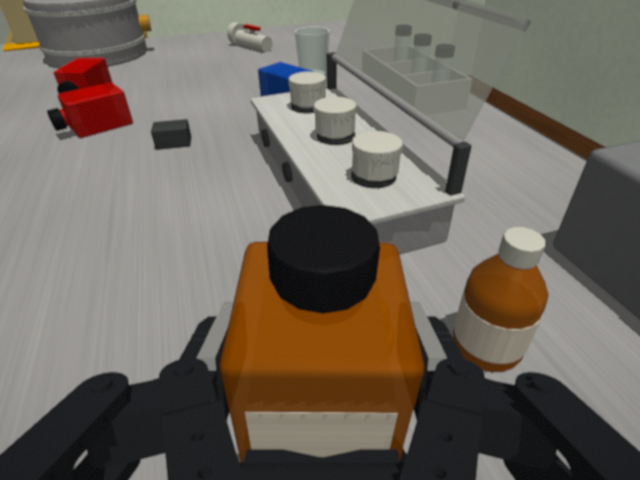

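>>> move_arm([
  [-0.026, 0.001, 0.022, 0.001, 0.001, -0.003, 1],
  [-0.026, 0.001, 0.022, 0.001, 0.001, -0.002, 1],
  [-0.026, 0.001, 0.021, 0.001, 0.001, -0.003, 1],
  [0, 0, 0, 0, 0, 0, 1],
  [0, 0, 0, 0, 0, 0, 1],
])

```text
clock: 39.55
tool_pos: [0.4928, -0.3251, 0.1191]
tcp_rot: [0.656, 0.494, 0.459, -0.34]
ft_force: [-1.6, -0.2, -3.2]
finger_gap: 0.0556
```

Run:
```python
from b2 import *
s=st()
q=R.from_quat(s['tcp_rot']); bz=q.apply(Qg0.inv().apply(c)); bb=s['tool_pos']-q.apply(Qg0.inv().apply(t0-Bb)); print('bottle z',bz.round(3),'bottom',bb.round(4))
plan([(mat+off+[0,0,.012],Q1)],1,maxs=.05)
```

```text
t39.55 pos [ 0.4928 -0.3251  0.1191] psi 74.8 z [ 0.267  0.899 -0.347] F [-1.6 -0.2 -3.2] T [-1.56  0.49 -0.02] gap 0.0556 j [ 1.474  1.283 -1.07   1.646 -0.104  1.138  0.412]
bottle z [-0.003  0.008  1.   ] bottom [ 0.4892 -0.3381  0.064 ]
[[-0.04,0.001,0.008,-0.001,0.001,0.001,1],[-0.041,0.001,0.008,-0.001,0.001,0.001,1],[-0.04,0,0.009,0,0,0.001,1]]
```

>>> move_arm([
  [-0.037, 0.001, 0.01, 0, 0.001, 0.001, 1],
  [-0.037, 0.001, 0.01, 0, 0.001, 0.001, 1],
  [-0.03, 0, 0.008, 0, 0, 0, 1],
  [0, 0, 0, 0, 0, 0, 1],
  [0, 0, 0, 0, 0, 0, 1],
])

```text
clock: 39.97
tool_pos: [0.493, -0.329, 0.0709]
tcp_rot: [0.656, 0.49, 0.46, -0.343]
ft_force: [0.5, 0.1, -3.2]
finger_gap: 0.0551
```

```bash
cat > bb.py <<'E'
from b2 import *
s=st()
q=R.from_quat(s['tcp_rot']); bz=q.apply(Qg0.inv().apply(c)); bb=s['tool_pos']-q.apply(Qg0.inv().apply(t0-Bb)); print('bottle z',bz.round(3),'bottom',bb.round(4))
plan([(mat+off+[0,0,.0],Q1)],1,maxs=.05)
E
python3 bb.py
python3 - <<'E'
from h import *
im=snap('scene','s37'); cv2.imwrite('pics/s37z.png',cv2.resize(im[80:280,60:300],None,fx=3,fy=3,interpolation=cv2.INTER_CUBIC)[:,:,::-1])
E
```

```text
t39.97 pos [ 0.493  -0.329   0.0709] psi 73.6 z [ 0.266  0.902 -0.341] F [ 0.5  0.1 -3.2] T [-1.55  0.46  0.  ] gap 0.0551 j [ 1.463  1.344 -1.037  1.623 -0.073  1.127  0.439]
bottle z [0.002 0.    1.   ] bottom [ 0.489  -0.3415  0.0157]
[[-0.033,0,0.002,-0.003,0,0,1]]
```

View pics/s37z.png

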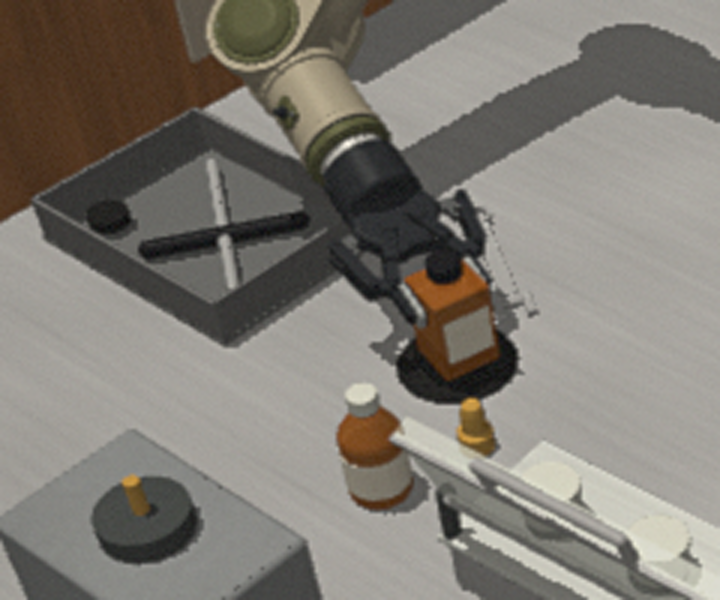

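>>> move_arm([
  [-0.014, 0, 0.003, 0, 0, 0, 1],
  [-0.009, 0, 0.002, 0, 0, 0, 1],
  [0, 0, 0, 0, 0, 0, 1],
  [0, 0, 0, 0, 0, 0, 1],
])

```text
clock: 40.35
tool_pos: [0.4926, -0.331, 0.0616]
tcp_rot: [0.656, 0.49, 0.46, -0.343]
ft_force: [0.1, 0.2, -4.0]
finger_gap: 0.0553
```

```bash
python3 bb.py
```

```text
t40.35 pos [ 0.4926 -0.331   0.0616] psi 73.7 z [ 0.268  0.901 -0.342] F [ 0.1  0.2 -4. ] T [-1.58  0.5  -0.01] gap 0.0553 j [ 1.462  1.355 -1.031  1.617 -0.066  1.126  0.446]
bottle z [0.001 0.001 1.   ] bottom [ 0.4886 -0.3435  0.0064]
[[-0.009,0,-0.001,-0.002,0,0.001,1]]
```

>>> move_arm([
  [-0.005, 0, 0.002, 0, 0, 0, 1],
  [-0.005, 0, 0.002, 0, 0, 0, 1],
  [-0.003, 0, 0.001, 0, 0, 0, 1],
])

```text
clock: 40.6
tool_pos: [0.4929, -0.3309, 0.0609]
tcp_rot: [0.654, 0.491, 0.462, -0.343]
ft_force: [-0.7, -0.6, 0.1]
finger_gap: 0.0551
```

```bash
python3 bb.py
```

```text
t40.60 pos [ 0.4929 -0.3309  0.0609] psi 74.3 z [ 0.268  0.903 -0.337] F [-0.7 -0.6  0.1] T [-1.22  0.42  0.19] gap 0.0551 j [ 1.463  1.359 -1.032  1.615 -0.066  1.129  0.45 ]
bottle z [-0.003 -0.003  1.   ] bottom [ 0.4892 -0.3432  0.0057]
[[-0.008,-0.001,-0.002,-0.002,-0.001,0.002,1]]
```

>>> move_arm([
  [0, 0, 0, 0, 0, 0, 0.2],
  [0, 0, 0, 0, 0, 0, -0.2],
  [0, 0, 0, 0, 0, 0, -0.5],
  [0, 0, 0, 0, 0, 0, -0.8],
  [0, 0, 0, 0, 0, 0, -1],
])

```text
clock: 41.02
tool_pos: [0.4936, -0.3307, 0.0623]
tcp_rot: [0.654, 0.491, 0.463, -0.343]
ft_force: [-0.6, -0.2, 0.5]
finger_gap: 0.0848
```

```bash
python3 bb.py
python3 - <<'E'
from h import *
wsnap('w38')
E
```

```text
t41.02 pos [ 0.4936 -0.3307  0.0623] psi 74.5 z [ 0.268  0.903 -0.337] F [-0.6 -0.2  0.5] T [-0.97  0.28  0.03] gap 0.0848 j [ 1.462  1.358 -1.033  1.615 -0.067  1.128  0.45 ]
bottle z [-0.004 -0.003  1.   ] bottom [ 0.49   -0.3431  0.0071]
[[-0.012,-0.003,-0.002,-0.002,-0.001,0.002,1]]
cam drift mm [0. 0. 0.]
```

View pics/w38.png

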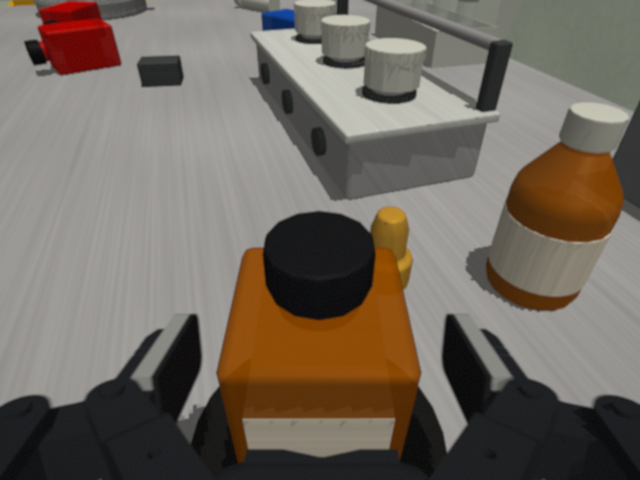

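>>> move_arm([
  [0, 0, -0.03, 0, 0, 0, -1],
  [0, 0, -0.05, 0, 0, 0, -1],
  [0, 0, -0.07, 0, 0, 0, -1],
  [0.02, 0, -0.07, 0, 0, 0, -1],
  [0.04, 0, -0.07, 0, 0, 0, -1],
])

```text
clock: 41.48
tool_pos: [0.4634, -0.4236, 0.1225]
tcp_rot: [0.65, 0.492, 0.462, -0.349]
ft_force: [1.3, -1.3, -1.2]
finger_gap: 0.0857
```

>>> move_arm([
  [0.06, 0, -0.05, 0, 0, 0, -1],
  [0.07, 0, -0.03, 0, 0, 0, -1],
  [0, 0, 0, 0, 0, 0, -1],
  [0, 0, 0, 0, 0, 0, -1],
])

```text
clock: 41.82
tool_pos: [0.4596, -0.4427, 0.1893]
tcp_rot: [0.652, 0.491, 0.464, -0.345]
ft_force: [-0.4, -0.3, -0.9]
finger_gap: 0.0854
```

Run:
```python
from h import *
st(); wsnap('w39'); im=snap('scene','s39'); cv2.imwrite('pics/s39z.png',cv2.resize(im[130:330,140:380],None,fx=3,fy=3,interpolation=cv2.INTER_CUBIC)[:,:,::-1]); im=snap('top','t39')
cv2.imwrite('pics/t39z.png',cv2.resize(im[130:320,250:560],None,fx=2.5,fy=2.5,interpolation=cv2.INTER_CUBIC)[:,:,::-1])
for cam in('scene','top'):
  for r in manip.place_of(cam,'bottle')[:5]:
    print(cam,round(r['p'],2),np.round(r['position'],1),at_z(manip.calibration(cam),r['position'],.003).round(4))
```

```text
t41.82 pos [ 0.4596 -0.4427  0.1893] psi 74.6 z [ 0.266  0.906 -0.331] F [-0.4 -0.3 -0.9] T [-0.99  0.32  0.03] gap 0.0854 j [ 1.527  1.239 -1.071  1.411 -0.128  1.448  0.394]
cam drift mm [0.3 0.1 0.8]
scene 0.87 [530.1 293.2] [0.2744 0.4757 0.003 ]
scene 0.85 [446.8 270.5] [0.3292 0.2848 0.003 ]
scene 0.62 [209.  198.7] [ 0.4875 -0.3583  0.003 ]
scene 0.6 [400.6 347.1] [0.5884 0.3086 0.003 ]
top 0.96 [475.1 252.9] [ 0.4839 -0.3452  0.003 ]
top 0.75 [128.8 330.2] [0.3043 0.4993 0.003 ]
top 0.72 [373.6 195.9] [ 0.6285 -0.0985  0.003 ]
top 0.56 [211.2 306.1] [0.3602 0.3013 0.003 ]
top 0.51 [467.3 253.7] [ 0.4821 -0.3259  0.003 ]
```

View pics/w39.png

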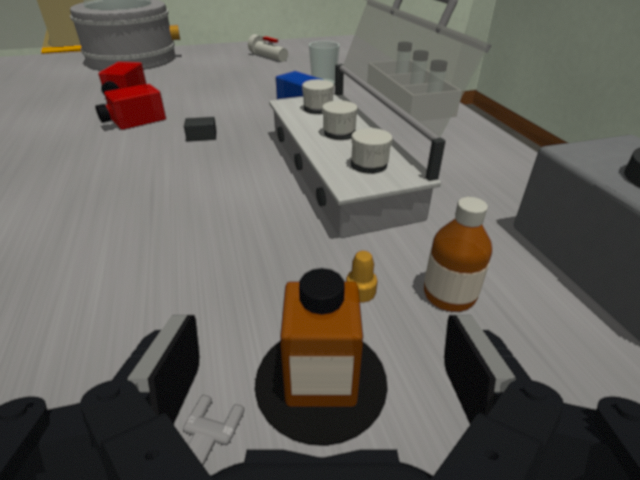

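View pics/s39z.png

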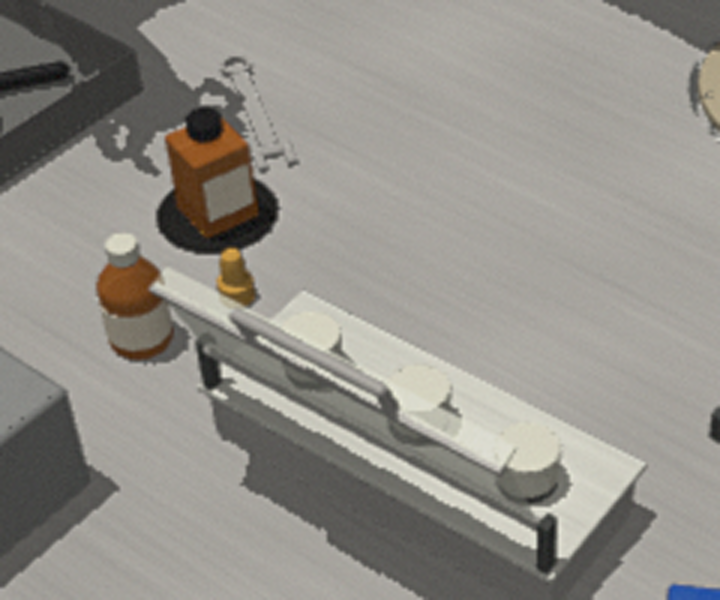

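View pics/t39z.png

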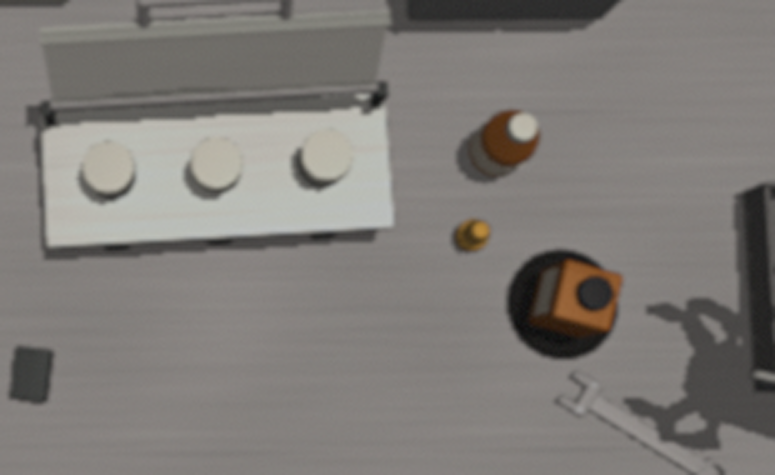

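Run:
```python
from h import *
def ov(cam,fn,x0,y0,w,hh,f):
    k=manip.calibration(cam); im=snap(cam,fn+'r'); S=f
    big=cv2.resize(im[y0:y0+hh,x0:x0+w],None,fx=S,fy=S,interpolation=cv2.INTER_CUBIC).copy()
    a=np.linspace(0,2*np.pi,90)
    for P in [(.6107,.0955),(.6152,-.0045),(.6202,-.1045)]:
        for h,col in [(.0095,(0,255,0)),(.014,(255,0,0))]:
            for dz in (0,.03):
                pts=np.array([(proj(k,[P[0]+.024*np.cos(t),P[1]+.024*np.sin(t),.06+h+dz])-[x0,y0]+.5)*S-.5 for t in a])
                cv2.polylines(big,[np.round(pts*16).astype(np.int32)],True,col,1,cv2.LINE_AA,4)
    cv2.imwrite('pics/'+fn+'.png',big[:,:,::-1])
ov('wrist','ov2',260,60,160,130,5)
ov('scene','ov1',220,220,120,90,6)
```

```text
(no output)
```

View pics/ov2.png

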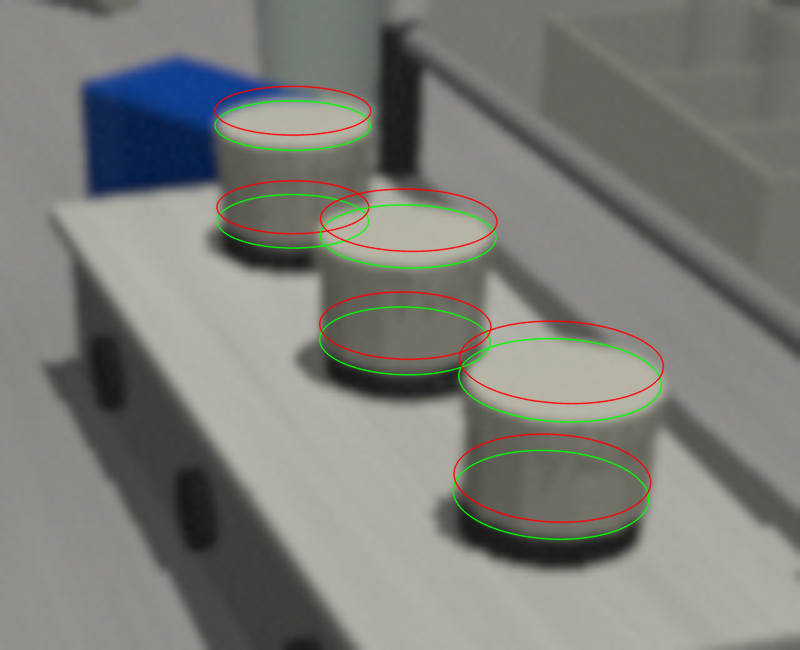

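View pics/ov1.png

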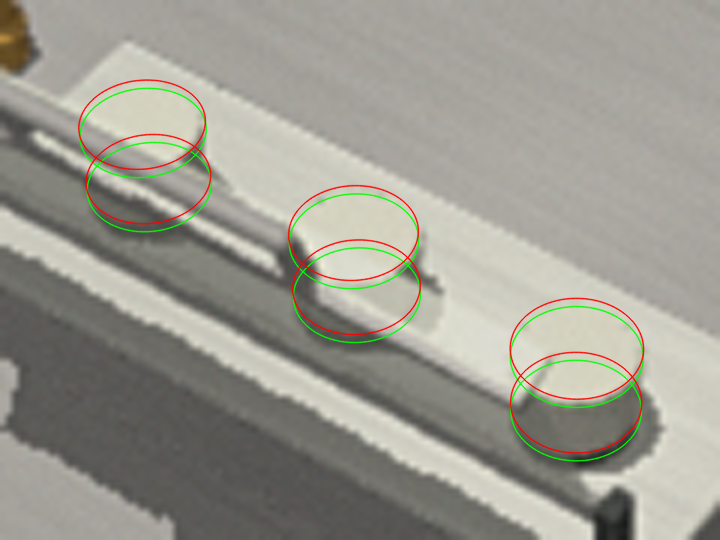

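Run:
```python
from h import *
st(); print(manip.finish_job())
```

```text
t42.17 pos [ 0.4596 -0.4417  0.1875] psi 74.3 z [ 0.264  0.907 -0.329] F [-0.4 -0.2 -0.6] T [-0.98  0.27 -0.  ] gap 0.0853 j [ 1.527  1.241 -1.07   1.412 -0.128  1.448  0.394]
the job is handed in; nothing more can be done
None
```

The job is handed in, at about 42 s on the robot's clock. `finish_job` gave no verdict, so what follows rests on my own checks.

- **Guard:** I gripped the handle bar, swung it past centre to about 1.89 rad by the tool's position, and let go. Every later picture shows it standing back by itself. I did not measure its final angle.
- **Caps:** All three white caps are on ports 0, 1 and 2. I turned each backward until it dropped, then forward until it stopped going down. In the last overlays from the wrist and scene cameras, the caps match the home height (9.5 mm) and not the thread-start height (14 mm).
- **Bottle:** The amber square bottle stands upright on the mat. My estimate puts it 2–3 mm from the centre, from the tool pose at release and the mat's outline. A trained network's reading in the scene picture was about 13 mm off, still within the 30 mm limit.
- **Everything else:** The bystanders and the red and blue bottles look unmoved in the last pictures. The arm was clear of everything at hand-in.

Two things went less smoothly:
- On port 2 the gripper drifted about 6 mm while turning backward. I let go, re-centred and gripped the cap again before screwing it down.
- On port 1 I briefly pressed with about 50 N, measured at the wrist. That is below the 120 N wrist limit. The 40 N limit is for the arm or gripper body pressing on something, and this load went through the cap held in the fingers.

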